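# Clamp up an aluminium angle in the seam jig

## Robot

A 7-joint arm with a two-finger parallel gripper is mounted at the origin on the work surface. World frame = base frame: x ahead of the robot, y to its left, z up, the work surface at z = 0. Lengths are in mm, angles in rad, forces in N, time in s.
With the tool pointing down it reaches from about 350 to 900 mm from the base axis. Payload 7.2 kg.
Tool frame: the origin (TCP) lies midway between the tips of the shut fingers; the grasp point (between the pads) lies 19 mm behind it; z points along the fingers, y is the line along which they close (so a half turn about z gives the same grasp; the last joint's range is limited). The gripper opens to 88 mm and grips with 3 to 60 N. Pads are 20 mm wide; open, the fingers measure 115 mm over their backs; the gripper's body (75 mm by 178 mm) begins 61 mm behind the grasp point.
Start: joints at [-1.279, 0.411, -0.013, 1.596, 0.006, 1.134, -0.082], TCP at [220.064, 584.979, 222.653] pointing down, gripper open.
Joint ranges: [-2.95, 2.95], [-0.29, 1.99], [-1.47, 1.44], [0.14, 2.54], [-1.03, 4.17], [0.13, 1.85], [-2.86, 2.86]. Speed limits (rad/s): [2.39, 2.39, 3.01, 3.01, 3.14, 3.14, 3.14].

## Interface

Orientations are given as a unit quaternion [w, x, y, z].
In Python, from rig import env gives the robot as it stands.
- The arm moves only by the tool carry_out, never from a script. Its argument "motion" is a list of rows, each an object with "fingers": the closure, from -1 (fully open) to 1 (shut); "xyz": the shift along the tool's x, y, z each as a share of 500 mm, from -1 to 1, a list of three; "yaw": the turn about the tool's z as a share of 45 degrees, from -1 to 1. A call has 1 to 5 rows; each row is the pose to reach, as a shift and turn from the pose commanded when the call began, along the tool's axes at that moment; what a row does not reach only later rows make up. A row lasts 1/10 s, in which the tool goes at most 50 mm and 8.59 degrees, less where a joint would pass 70% of its speed; a pose out of reach is approached as far as the arm can. A call with a number of a shift or a turn outside -1 to 1 is refused whole. A call with a gripper value outside its range is refused whole. The fingers move at their own pace and stop on an object; the grip force is fixed at half the most. Time passes only in rows, so rows that repeat a pose let the fingers close. It gives the time, the measured TCP pose, the force, the opening and the grip force at its end, in the units of the state.
- env.read_state(): the state, without advancing time (a new reading comes with each control period).
- env.get_image(name): name is "scene" or "top"; returns a dict with "img" (400x640x3 uint8, red, green, blue), "depth" (400x640 float32, mm along the optical axis (not along the pixel's ray), 0 where there is no reading), "fx", "fy", "cx", "cy" (pixels), "extrinsics" (4x4, takes a point from world to camera coordinates). Camera axes: x right, y down, z forward; pixel columns grow to the right and rows downward; lengths in mm; the calibration is good to about 2 mm. A picture is of the moment at which its call begins.
- env.job_done(): hands the job in; it is judged then, once.
The state is a dict: "clock": time; "q": joint angles; "qvel": joint speeds; "effort": joint torques, N m; "tcp_pos": TCP position; "tcp_rot": TCP orientation; "force": force on the tool from outside, world axes, zero at the start; "wrist_torque": the same for the moment, N m; "finger_gap": finger opening in mm; "grip_force": force on a finger pad.
Only numpy, scipy, OpenCV 4.12 (cv2) and the standard library are available. Lean on these libraries where they do the work, as an engineer would, in place of code of your own. Each camera call takes 0.05 s, during which the arm holds its last target. There are 200 camera calls.

## Task

Draw the jig's carriage back, set the aluminium angle flush on its seat, with its upright flange on the side of the fixed fence, then slide the carriage fully home so that flange and fence stand side by side. Lay the steel weight bar lengthwise on the middle of the angle's web; then take every spring clamp off the wooden strip and clip it down over both flange and fence, crossbar down on their top edges, and let go. The angle must stay flush on its seat, and the other things on the bench must be left alone.

Things in the scene. Friction and masses are not known exactly. Their poses are not given: they have to be found in the camera images.
- jig: seam jig bolted to the bench: steel bed 240 (x) x 250 (y) x 31 high. Its origin is on the bench under it; its x axis runs along the seam, its y axis is the direction in which the carriage slides towards the fence. The fence, an upright steel sheet 180 long (x) and 6 thick, stands at the +y end, its face towards the carriage at y = +100, its top edge 104 above the bench
- seam (a point): point fixed to the jig, on the top edge line where the angle's flange and the fence meet, mid length (jig x = 0, y = +99, z = 104); axes as the jig's. With the carriage home, flange (8) and fence (6) stand side by side here, about 15 thick together with a 1 gap, and their top edges are level
- carriage (a joint): slide of the grey carriage along the jig's +y, in m: 0 drawn right back, 0.090 fully home at its stop against the fence end; starts at 0.060 to 0.090, too near the fence for fingers to set the angle down; moves with about 3 N of friction and stays where it is left
- seat (a point): centre of the top face of the carriage's flat seat, 180 (x) x 70 (y), 34 above the bench and 3 above the bed; axes as the jig's. The seat has no lips or stops
- knob (a point): top centre of the carriage's black knob, upright, 24 in diameter, with its top 80 above the bench and the grip 34 tall under it; it stands 62 from the seat centre on the -y side (away from the fence)
- seatfront (a point): middle of the seat's long top edge nearest the fence (seat centre + 35 in y)
- angle: bare aluminium equal angle, 180 long (its x), 70 x 70 section, 8 thick, about 0.5 kg. Origin: centre of the underside of the flat web (180 x 70); the upright flange (8 thick, 70 tall from the underside) runs along its +y edge, centre at y = +31. Starts lying on its web on the bench. Best pinched across the flange from above, at mid length
- flange (a point): middle of the angle's bottom outer edge on the flange side (angle x = 0, y = +35, z = 0); lies on seatfront when the angle is seated flush
- bar: plain dark steel weight bar, 110 long (its x) x 24 wide (y) x 30 high, 0.6 kg; origin at the centre of its underside; starts lying on the bench
- strip: wooden strip on edge, fixed to the bench, 310 long (its x), 14 thick, top edge 38 above the bench; origin on the bench under its middle. The spring clamps are clipped on its top edge, 70 apart
- spray_can: bystander: grey spray can, 64 diameter, 190 tall
- jar: bystander: glass jar, 70 diameter, 80 tall
- screwdriver: bystander: screwdriver lying on the bench
- clamp1: steel spring clamp like a big clothes peg, jaws down, handles up, 0.1 kg (may be absent). Origin: middle of the underside of the crossbar between its jaws, which rests on the edge it is clipped on; x along the hinges (30 wide), y the direction of squeezing the handles, z up. Jaws reach 30 below the origin, handles 77 above. Handle ends stand about 60 apart outside while it is clipped on the strip
- clamp1_jaw (a joint): rotation of each of the clamp's two jaws (they move alike), rad: 0 empty and shut, 0.12 clipped on the strip or on flange and fence, 0.38 at the stop: handles parallel, 34 apart outside, jaws open 28 at the crossbar and 40 at the tips. Squeezing them takes 12 to 15 N a handle; let go, the jaws snap shut with 6 to 8 N
- clamp2: spring clamp 2, the same as clamp 1 (may be absent)
- clamp2_jaw (a joint): the same for clamp 2
- clamp3: spring clamp 3, the same as clamp 1 (may be absent)
- clamp3_jaw (a joint): the same for clamp 3
- clamp4: spring clamp 4, the same as clamp 1 (may be absent)
- clamp4_jaw (a joint): the same for clamp 4
Mind the look-alikes: they are no part of the job. Leave any blue look-alike of the clamp1 alone. There is more than one size of the bar; the one meant has the size given above.

How it is judged (in metres and radians):
On the way, in this order (a step that is already met when the one before it is completed fails the run):
1. the angle lies flush on the seat, released, with the carriage still back from the fence (x of angle in the frame of seat between -0.006 and 0.006 m and y of angle in the frame of seat between -0.006 and 0.006 m and z of angle in the frame of seat between -0.004 and 0.004 m and angle between the x axis of angle and the x axis of seat, either way round below 0.06 rad and angle between angle's own z axis and vertical below 0.06 rad and distance between flange and seatfront below 0.012 m and contact force between the fingers and angle below 0.2 N and value of joint carriage below 0.05 m), for 0.2 s.
2. the carriage is fully home with the angle flush on its seat (x of angle in the frame of seat between -0.006 and 0.006 m and y of angle in the frame of seat between -0.006 and 0.006 m and z of angle in the frame of seat between -0.004 and 0.004 m and angle between the x axis of angle and the x axis of seat, either way round below 0.06 rad and angle between angle's own z axis and vertical below 0.06 rad and distance between flange and seatfront below 0.012 m and value of joint carriage above 0.086 m), for 0.2 s.
At the end, for the whole second after the job is handed in: Angle flush on the seat (within 6 mm, 0.06 rad), flange to the fence; carriage home (over 0.086); weight bar lengthwise (0.15 rad) on the web, within 30 mm of its middle; every clamp upright (0.25 rad) over flange and fence, crossbar within 10 mm of their top, gripping both, at rest (all of step 2 and x of bar in the frame of angle between -0.03 and 0.03 m and y of bar in the frame of angle between -0.024 and 0.016 m and z of bar in the frame of angle between 0.004 and 0.012 m and angle between the x axis of bar and the x axis of angle, either way round below 0.15 rad and linear speed of each of bar, clamp1, clamp2, clamp3, clamp4 below 0.02 m/s and x of clamp1 in the frame of seam between -0.088 and 0.088 m and y of clamp1 in the frame of seam between -0.01 and 0.01 m and z of clamp1 in the frame of seam between -0.005 and 0.01 m and angle between each of clamp1, clamp2, clamp3, clamp4's own z axis and vertical below 0.25 rad and contact force between each of clamp1, clamp2, clamp3, clamp4 and angle above 1 N and contact force between each of clamp1, clamp2, clamp3, clamp4 and jig above 1 N and x of clamp2 in the frame of seam between -0.088 and 0.088 m and y of clamp2 in the frame of seam between -0.01 and 0.01 m and z of clamp2 in the frame of seam between -0.005 and 0.01 m and x of clamp3 in the frame of seam between -0.088 and 0.088 m and y of clamp3 in the frame of seam between -0.01 and 0.01 m and z of clamp3 in the frame of seam between -0.005 and 0.01 m and x of clamp4 in the frame of seam between -0.088 and 0.088 m and y of clamp4 in the frame of seam between -0.01 and 0.01 m and z of clamp4 in the frame of seam between -0.005 and 0.01 m); the robot touches nothing.
It fails at once if a bystander is moved by more than 30 mm (distance of any of spray_can, jar, screwdriver from where it was at the start of the episode above 0.03 m).
Of clamp1, clamp2, clamp3, clamp4 only 2 to 4 are there at a start; the rules pass over those that are not, and their reading is None.
At some moment in a run one of angle may be knocked a few centimetres aside while the robot is not near it.
It also fails if it takes over 210 s, if anything falls off the work surface, if the arm or the gripper's body presses on something with over 40 N, if the wrist force passes 120 N, or if a joint passes its speed limit or range.

## Working session

There is one attempt and no reset: what is moved stays moved. The work goes in short steps, Python scripts to look and compute and a tool call to move; the robot and the scene stay as the last step left them, time stands still between calls to the robot, and variables do not carry over. Pictures are saved under pics/ and viewed, at most 14 in all, crops included, and the job is handed in when it is done.

Besides the shell and the picture viewer there is one more tool, called after ">>>" as name(argument=value, ...) on one line, values as JSON. carry_out: Moves the arm, as the interface text tells. Its arguments: {"type":"object","properties":{"motion":{"type":"array"}},"required":["motion"]}

```bash
ls; mkdir -p pics; cat > h.py <<'E'
import numpy as np, cv2
from rig import env
def grab(n):
    d=env.get_image(n); np.savez('last_'+n+'.npz',**d); return d
def load(n): return dict(np.load('last_'+n+'.npz'))
def cloud(d):
    h,w=d['depth'].shape; v,u=np.mgrid[:h,:w]; z=d['depth'].astype(float)
    p=np.stack([(u-d['cx'])/d['fx']*z,(v-d['cy'])/d['fy']*z,z,np.ones_like(z)],-1)
    return (p@np.linalg.inv(d['extrinsics']).T)[...,:3]
def ray(d,u,v,h):
    E=np.linalg.inv(d['extrinsics']); c=E[:3,3]
    r=E[:3,:3]@np.array([(u-d['cx'])/d['fx'],(v-d['cy'])/d['fy'],1.]); return c+r*(h-c[2])/r[2]
def save(img,n): cv2.imwrite('pics/'+n+'.png',img[...,::-1])
E
python3 - <<'E'
from h import *
for n in('top','scene'):
    d=grab(n); save(d['img'],n+'0'); print(n,d['fx'],np.linalg.inv(d['extrinsics']).round(3).tolist())
print(env.read_state())
E
```

```text
pics
top 427.6413323787919 [[-0.04, -0.975, 0.217, 285.729], [-0.999, 0.039, -0.007, 73.622], [-0.002, -0.217, -0.976, 1427.35], [0.0, 0.0, 0.0, 1.0]]
scene 372.2927053207372 [[-0.425, 0.526, -0.737, 1353.172], [0.905, 0.23, -0.358, 415.579], [-0.019, -0.819, -0.574, 682.666], [0.0, 0.0, 0.0, 1.0]]
{'clock': 0.1, 'q': array([-1.27918605,  0.4118037 , -0.01268825,  1.59694626,  0.00558329,
        1.13428727, -0.08219906]), 'qvel': array([ 3.33843568e-04, -2.31233624e-03, -6.19094260e-05, -2.52522833e-03,
       -1.16914808e-04,  1.31581209e-03,  1.90036418e-03]), 'effort': array([ 3.01829583e-03, -5.89100254e+01,  6.43700548e-01, -2.91708809e+01,
       -5.38638316e-02,  1.45294896e-02,  5.39095561e-05]), 'tcp_pos': array([219.94715136, 584.54392166, 221.90916019]), 'tcp_rot': array([-7.97226149e-05,  1.78938065e-01,  9.83860088e-01, -7.00066825e-04]), 'force': array([-0.54467321, -0.02861666, -0.08317365]), 'wrist_torque': array([-0.00795066,  0.0305403 , -0.02560065]), 'grip_force': 0.0, 'finger_gap': 87.8698533427059}
```

View pics/top0.png

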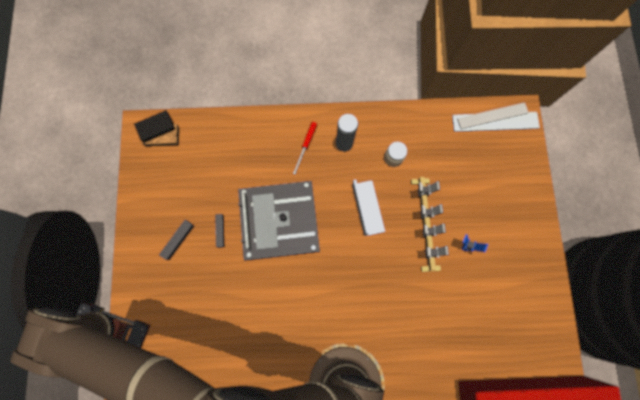

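View pics/scene0.png

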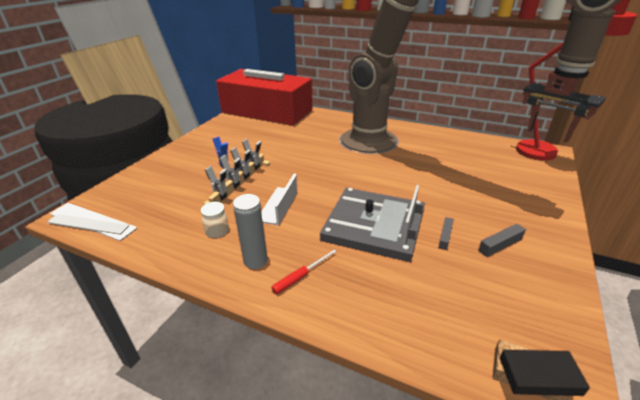

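The top view shows the jig at (279,220) with its fence at the left (x≈245), the carriage near the fence and the knob at (283,217). The angle is at (369,208). There are 4 clamps on the strip at (428,188), (432,211), (433,230) and (437,252), and a blue look-alike at (473,245). Bar candidates are (177,240), which is larger, and (220,231), which is smaller. I'll measure both.

```bash
python3 - <<'E'
from h import *
d=load('top'); P=cloud(d); s=load('scene'); S=cloud(s)
def rep(name,P,box,zlo,zhi):
    u0,v0,u1,v1=box; q=P[v0:v1,u0:u1].reshape(-1,3); q=q[(q[:,2]>zlo)&(q[:,2]<zhi)]
    if len(q)<4: print(name,len(q));return
    r=cv2.minAreaRect(q[:,:2].astype(np.float32)); print(name,len(q),'med',np.median(q,0).round(1),'zmax',q[:,2].max().round(1),'rect',np.round(r[0],1),np.round(r[1],1),round(r[2],1))
rep('big',P,(155,215,200,265),12,60)
rep('small',P,(205,205,235,255),12,60)
rep('big S',S,(475,220,530,260),6,60)
rep('small S',S,(435,212,458,252),6,60)
rep('angle all',P,(345,170,395,240),4,90)
rep('angle web',P,(345,170,395,240),4,14)
rep('angle fl',P,(345,170,395,240),40,90)
rep('angle flS',S,(255,170,305,225),40,90)
rep('angle webS',S,(255,170,305,225),4,14)
rep('jigbed',P,(230,175,325,265),20,50)
rep('fence',P,(230,175,325,265),85,115)
rep('fenceS',S,(400,180,430,250),70,115)
rep('knob',P,(270,205,300,230),60,90)
rep('seat',P,(245,185,285,255),32.5,40)
a=cv2.resize(np.vstack([d['img'][170:270,150:330]]),None,fx=4,fy=4,interpolation=cv2.INTER_CUBIC)[:,:720]
b=cv2.resize(np.hstack([d['img'][165:275,345:500]]),None,fx=3.6,fy=3.6,interpolation=cv2.INTER_CUBIC)
save(cv2.resize(d['img'][165:275,150:500],None,fx=2.28,fy=2.28,interpolation=cv2.INTER_CUBIC),'crop1')
save(cv2.resize(s['img'][130:260,190:540],None,fx=2.28,fy=2.28,interpolation=cv2.INTER_CUBIC),'crop2')
print(P[208,372],P[208,362],P[200,358])
# tall points per clamp
for nm,b in dict(c1=(415,178,450,198),c2=(415,202,450,221),c3=(415,221,450,240),c4=(415,243,450,262)).items(): rep(nm,P,b,70,140)
rep('strip',P,(405,170,450,280),25,42)
E
```

```text
big 507 med [466.6 530.   37. ] zmax 46.1 rect [468.  532.3] [ 34.1 140.3] 54.3
small 274 med [491.6 391.2  28.5] zmax 37.7 rect [494.4 392.5] [110.6  25. ] 1.6
big S 771 med [486.6 526.   37.2] zmax 41.9 rect [472.8 529. ] [ 32.6 143.8] 54.2
small S 293 med [517.1 389.6  30.2] zmax 33.7 rect [497.3 388.8] [115.7  23.7] 2.3
angle all 1115 med [ 552.4 -103.7    8.5] zmax 76.1 rect [ 568.8 -114.5] [167.8 235.7] 87.6
angle web 848 med [ 555.1 -112.8    7.2] zmax 14.0 rect [ 568.8 -114.5] [167.8 235.7] 87.6
angle fl 206 med [544.8 -74.   67.7] zmax 76.1 rect [548.7 -74.2] [181.6   9.4] 9.6
angle flS 292 med [566.4 -74.   61.8] zmax 73.8 rect [552.3 -78.9] [181.2  11. ] 10.2
angle webS 453 med [ 584.  -119.1    9. ] zmax 13.9 rect [ 490.4 -122.9] [322.4 157.1] 34.8
jigbed 5085 med [515.5 193.2  31.2] zmax 49.8 rect [521.8 197.8] [240.8 250.2] 4.3
fence 158 med [512.3 293.7 101.8] zmax 110.4 rect [503.7 278.5] [145.5 146.3] 57.7
fenceS 164 med [543.4 293.8 103.5] zmax 107.6 rect [517.6 290.9] [184.3   6.2] 4.4
knob 47 med [521.1 178.4  77.7] zmax 85.1 rect [522.1 178.8] [21.2 21.8] 54.7
seat 1037 med [517.3 235.9  34.4] zmax 40.0 rect [524.2 240.5] [130.8 231.1] 88.8
[ 552.26091761 -120.5403331     7.64013961] [540.97147865 -79.21310862  74.6428512 ] [569.63069556 -68.87032227  65.75256811]
c1 131 med [ 594.  -307.1   98.9] zmax 120.1 rect [ 595.4 -291.3] [28.4 65.1] 1.1
c2 134 med [ 519.8 -309.3   96.9] zmax 119.9 rect [ 519.6 -291.9] [29.7 64.3] 1.9
c3 130 med [ 459.7 -311.3  100.2] zmax 117.3 rect [ 459.5 -293.9] [27.4 62.8] 1.4
c4 135 med [ 390.5 -312.4   99. ] zmax 121.7 rect [ 389.9 -296.3] [30.8 64.3] 6.2
strip 337 med [ 485.5 -291.8   36.3] zmax 42.0 rect [ 491.5 -291.3] [309.7  33.6] 0.8
```

View pics/crop1.png

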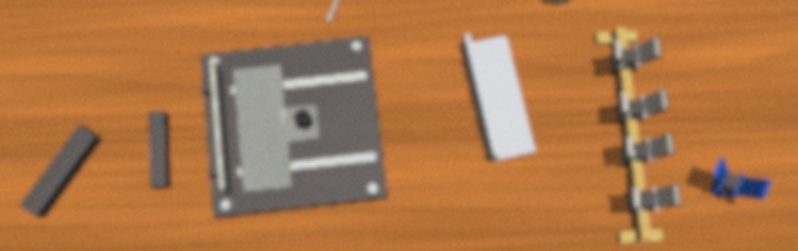

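View pics/crop2.png

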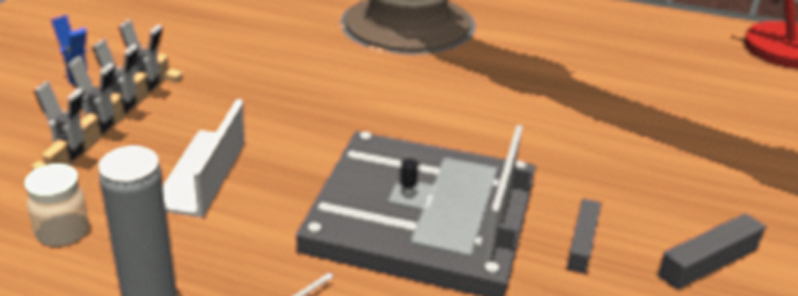

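The bar meant is the smaller one at (220,231), which measures 110x24x30. The one at (177,240) measures 140x33x37 and is the look-alike. The clamps are the four steel ones on the strip; the blue one stands apart at (473,245). I'll refine the measurements and plan the first reach to the knob.

```bash
cat >> h.py <<'E'
def plan(*wps):
    """wps: (x,y,z,ydeg or None); prints tool-frame shares per <=230mm/40deg segment"""
    s=env.read_state(); q=s['tcp_rot']; p=np.array(s['tcp_pos'])
    from scipy.spatial.transform import Rotation as R
    R0=R.from_quat(np.r_[q[1:],q[0]]).as_matrix(); a=np.degrees(np.arctan2(R0[1,1],R0[0,1]))
    print('at',p.round(1),'ydeg',round(a,2),'tiltz',R0[:,2].round(3),'gap',round(s['finger_gap'],1),'t',s['clock'],'F',s['force'].round(1))
    for w in wps:
        t=np.array(w[:3],float); b=a if w[3] is None else a+((w[3]-a+90)%180-90)
        n=int(max(1,np.ceil(np.linalg.norm(t-p)/230),np.ceil(abs(b-a)/40)))
        for i in range(n):
            da=(b-a)/(n-i); dp=(t-p)/(n-i)
            c,si=np.cos(np.radians(a)),np.sin(np.radians(a))
            ex=np.array([-si,c,0]); ex=np.array([-si,c,0]) if np.dot(np.cross([-si,c,0],[c,si,0]),[0,0,-1])>0 else -ex
            ey=np.array([c,si,0]); sh=np.array([dp@ex,dp@ey,-dp[2]])/500
            rows=int(max(np.ceil(np.linalg.norm(dp)/50-.02),np.ceil(abs(da)/8.59-.02)))
            print('  ',w,'xyz',sh.round(3).tolist(),'yaw',round(-da/45,3),'rows',rows)
            p=p+dp; a+=da
E
python3 - <<'E'
from h import *
d=load('top'); P=cloud(d); s=load('scene'); S=cloud(s)
th=np.radians(4.35); ax=np.array([np.cos(th),np.sin(th)]); ay=np.array([-np.sin(th),np.cos(th)])
o=np.array([521.8,197.8])
def J(q): return np.c_[(q[:,:2]-o)@ax,(q[:,:2]-o)@ay,q[:,2]]
for n,C in(('top',P),('sc',S)):
    q=J(C.reshape(-1,3)); m=(abs(q[:,0])<130)&(abs(q[:,1])<135)
    f=q[m&(q[:,2]>75)&(q[:,2]<112)&(q[:,1]>60)]
    print(n,'fence',len(f)); 
    for lo,hi in((75,85),(85,95),(95,101),(101,112)):
        g=f[(f[:,2]>lo)&(f[:,2]<=hi)]
        if len(g): print(lo,len(g),np.percentile(g[:,1],[5,50,95]).round(1),np.percentile(g[:,0],[1,99]).round(1), 'slope',np.polyfit(g[:,0],g[:,1],1)[0].round(4))
    k=q[m&(q[:,2]>60)&(q[:,2]<90)&(abs(q[:,1]+19)<25)&(abs(q[:,0])<25)]; print('knob',k.mean(0).round(1),len(k))
    b=q[m&(q[:,2]>28)&(q[:,2]<34)]; print('bed',np.percentile(b,[.3,99.7],axis=0).round(1).tolist())
    F=C.reshape(-1,3); F=F[(abs(F[:,0]-550)<120)&(abs(F[:,1]+100)<70)]
    g=F[(F[:,2]>45)&(F[:,2]<80)]; 
    r=cv2.minAreaRect(g[:,:2].astype(np.float32)); print('flange',np.round(r[0],1),r[1],r[2])
    g=F[(F[:,2]>66)&(F[:,2]<80)]; r=cv2.minAreaRect(g[:,:2].astype(np.float32)); print('flange top',np.round(r[0],1),r[1],r[2],len(g))
plan((522,179,220,94.4),(522,179,60,94.4))
E
```

```text
top fence 186
75 29 [94.2 94.7 95.4] [-78.4  80.4] slope -0.001
85 25 [93.9 94.9 95.5] [-89.5  86.4] slope -0.0076
95 42 [ 94.6  96.5 100.3] [-87.1  86.5] slope -0.0075
101 90 [ 94.4  97.5 100.3] [-87.2  85.1] slope 0.001
knob [ -1.8 -19.1  77.3] 47
bed [[-119.5, -124.2, 28.0], [118.4, 122.9, 34.0]]
flange [548.7 -74.2] (181.63534545898438, 9.371339797973633) 9.564495086669922
flange top [547.7 -74.7] (179.5267333984375, 8.793377876281738) 10.042667388916016 131
sc fence 155
75 22 [90.6 95.9 96.1] [-85.3  93.9] slope -0.0163
85 21 [92.  96.  96.1] [-76.2  94.7] slope -0.0163
95 14 [91.1 96.  96.2] [-68.2  93.3] slope -0.016
101 98 [90.4 93.3 95.9] [-83.7  93.2] slope -0.001
knob [  8.3 -22.3  74.4] 77
bed [[-117.5, -128.8, 28.3], [123.4, 119.8, 34.0]]
flange [553.5 -78.7] (178.63101196289062, 11.004340171813965) 10.21419906616211
flange top [553.4 -79.3] (178.3485565185547, 10.27017593383789) 10.47458267211914 119
at [219.9 584.5 221.9] ydeg 69.38 tiltz [-0.    -0.001 -1.   ] gap 87.9 t 0.1 F [-0.5 -0.  -0.1]
   (522, 179, 220, 94.4) xyz [-0.284, -0.182, 0.001] yaw -0.185 rows 4
   (522, 179, 220, 94.4) xyz [-0.254, -0.221, 0.001] yaw -0.185 rows 4
   (522, 179, 220, 94.4) xyz [-0.219, -0.256, 0.001] yaw -0.185 rows 4
   (522, 179, 60, 94.4) xyz [0.0, 0.0, 0.32] yaw -0.0 rows 4
```

>>> carry_out(motion=[{"fingers": -1, "xyz": [-0.284, -0.182, 0], "yaw": -0.185}, {"fingers": -1, "xyz": [-0.284, -0.182, 0], "yaw": -0.185}, {"fingers": -1, "xyz": [-0.284, -0.182, 0], "yaw": -0.185}, {"fingers": -1, "xyz": [-0.284, -0.182, 0], "yaw": -0.185}])

```text
clock: 0.5
tcp_pos: [324.6, 445.0, 222.5]
tcp_rot: [0.001, 0.11, 0.994, -0.001]
force: [0.6, -0.4, 0.6]
finger_gap: 88.1
grip_force: 0.0
```

>>> carry_out(motion=[{"fingers": -1, "xyz": [-0.254, -0.221, 0], "yaw": -0.185}, {"fingers": -1, "xyz": [-0.254, -0.221, 0], "yaw": -0.185}, {"fingers": -1, "xyz": [-0.254, -0.221, 0], "yaw": -0.185}, {"fingers": -1, "xyz": [-0.254, -0.221, 0], "yaw": -0.185}])

```text
clock: 0.9
tcp_pos: [424.3, 309.9, 222.5]
tcp_rot: [0.0, 0.037, 0.999, -0.001]
force: [-0.4, 0.2, 0.5]
finger_gap: 87.9
grip_force: 0.0
```

>>> carry_out(motion=[{"fingers": -1, "xyz": [-0.221, -0.26, 0], "yaw": -0.185}, {"fingers": -1, "xyz": [-0.221, -0.26, 0], "yaw": -0.185}, {"fingers": -1, "xyz": [-0.221, -0.26, 0], "yaw": -0.185}, {"fingers": -1, "xyz": [-0.221, -0.26, 0], "yaw": -0.185}, {"fingers": -1, "xyz": [-0.221, -0.26, 0], "yaw": -0.185}])

```text
clock: 1.4
tcp_pos: [524.8, 172.8, 222.3]
tcp_rot: [0.0, -0.035, 0.999, -0.001]
force: [-0.4, 0.6, -0.9]
finger_gap: 87.5
grip_force: 0.0
```

```bash
python3 - <<'E'
from h import *
plan((523,177,54,94.4))
E
```

```text
at [524.8 172.8 222.3] ydeg 93.97 tiltz [ 0.    -0.002 -1.   ] gap 87.5 t 1.4 F [-0.4  0.6 -0.9]
   (523, 177, 54, 94.4) xyz [0.003, 0.009, 0.337] yaw -0.01 rows 4
```

>>> carry_out(motion=[{"fingers": -1, "xyz": [0.003, 0.009, 0.16], "yaw": -0.01}, {"fingers": -1, "xyz": [0.003, 0.009, 0.25], "yaw": -0.01}, {"fingers": -1, "xyz": [0.003, 0.009, 0.337], "yaw": -0.01}, {"fingers": -1, "xyz": [0.003, 0.009, 0.337], "yaw": -0.01}, {"fingers": -1, "xyz": [0.003, 0.009, 0.337], "yaw": -0.01}])

```text
clock: 1.9
tcp_pos: [517.8, 182.1, 50.9]
tcp_rot: [-0.003, -0.043, 0.999, -0.001]
force: [0.2, 0.1, 1.2]
finger_gap: 88.0
grip_force: 0.0
```

>>> carry_out(motion=[{"fingers": 1, "xyz": [0, 0, 0], "yaw": 0}, {"fingers": 1, "xyz": [0, 0, 0], "yaw": 0}, {"fingers": 1, "xyz": [0, 0, 0], "yaw": 0}, {"fingers": 1, "xyz": [0, 0, 0], "yaw": 0}, {"fingers": 1, "xyz": [0, 0, 0], "yaw": 0}])

```text
clock: 2.4
tcp_pos: [521.3, 182.0, 55.0]
tcp_rot: [0.001, -0.042, 0.999, 0.0]
force: [-0.2, 0.4, -0.4]
finger_gap: 51.4
grip_force: 0.0
```

>>> carry_out(motion=[{"fingers": 1, "xyz": [0, 0, 0], "yaw": 0}, {"fingers": 1, "xyz": [0, 0, 0], "yaw": 0}, {"fingers": 1, "xyz": [0, 0, 0], "yaw": 0}, {"fingers": 1, "xyz": [0, 0, 0], "yaw": 0}, {"fingers": 1, "xyz": [0, 0, 0], "yaw": 0}])

```text
clock: 2.9
tcp_pos: [521.1, 181.4, 54.2]
tcp_rot: [0.0, -0.042, 0.999, -0.0]
force: [0.3, -3.1, 2.2]
finger_gap: 23.4
grip_force: 30.0
```

>>> carry_out(motion=[{"fingers": 1, "xyz": [0, -0.03, 0], "yaw": 0}, {"fingers": 1, "xyz": [0, -0.06, 0], "yaw": 0}, {"fingers": 1, "xyz": [0, -0.09, 0], "yaw": 0}, {"fingers": 1, "xyz": [0, -0.12, 0], "yaw": 0}, {"fingers": 1, "xyz": [0, -0.14, 0], "yaw": 0}])

```text
clock: 3.4
tcp_pos: [526.5, 110.0, 54.2]
tcp_rot: [-0.0, -0.041, 0.999, -0.0]
force: [-3.3, 2.3, 4.5]
finger_gap: 23.2
grip_force: 30.0
```

>>> carry_out(motion=[{"fingers": 1, "xyz": [0, -0.008, 0], "yaw": 0}, {"fingers": 1, "xyz": [0, -0.008, 0], "yaw": 0}, {"fingers": 1, "xyz": [0, -0.008, 0], "yaw": 0}, {"fingers": 1, "xyz": [0, -0.008, 0], "yaw": 0}])

```text
clock: 3.8
tcp_pos: [526.7, 106.2, 54.2]
tcp_rot: [-0.001, -0.041, 0.999, -0.001]
force: [-2.5, -2.8, 6.6]
finger_gap: 23.3
grip_force: 30.0
```

```bash
python3 - <<'E'
from h import *
plan((521,110,54,94.4))
E
```

```text
at [526.7 106.2  54.2] ydeg 94.72 tiltz [-0.001 -0.002 -1.   ] gap 23.3 t 3.8 F [-2.5 -2.8  6.6]
   (521, 110, 54, 94.4) xyz [0.011, 0.009, 0.0] yaw 0.007 rows 1
```

>>> carry_out(motion=[{"fingers": -1, "xyz": [0, 0, 0], "yaw": 0}, {"fingers": -1, "xyz": [0, 0, 0], "yaw": 0}, {"fingers": -1, "xyz": [0, 0, 0], "yaw": 0}, {"fingers": -1, "xyz": [0, 0, -0.05], "yaw": 0}, {"fingers": -1, "xyz": [0, 0, -0.15], "yaw": 0}])

```text
clock: 4.3
tcp_pos: [524.8, 107.6, 126.8]
tcp_rot: [-0.003, -0.042, 0.999, -0.001]
force: [2.1, -0.1, 0.7]
finger_gap: 60.5
grip_force: 0.0
```

>>> carry_out(motion=[{"fingers": -1, "xyz": [0.25, -0.1, -0.25], "yaw": 0}, {"fingers": -1, "xyz": [0.25, -0.1, -0.25], "yaw": 0}, {"fingers": -1, "xyz": [0.25, -0.1, -0.25], "yaw": 0}, {"fingers": -1, "xyz": [0.25, -0.1, -0.25], "yaw": 0}, {"fingers": -1, "xyz": [0.25, -0.1, -0.25], "yaw": 0}])

```text
clock: 4.8
tcp_pos: [406.3, 46.7, 257.2]
tcp_rot: [0.003, -0.041, 0.999, 0.001]
force: [0.7, 0.3, 0.5]
finger_gap: 87.8
grip_force: 0.0
```

```bash
python3 - <<'E'
from h import *
plan()
d=grab('top'); s=grab('scene'); save(np.hstack([d['img'][140:290,150:480],s['img'][130:280,190:520]]),'x2')
im=np.vstack([d['img'][140:290,150:480],s['img'][130:280,190:520]]); save(cv2.resize(im,None,fx=2,fy=2,interpolation=cv2.INTER_CUBIC),'x2')
E
```

```text
at [406.3  46.7 257.2] ydeg 94.72 tiltz [ 0.005  0.002 -1.   ] gap 87.8 t 4.8 F [0.7 0.3 0.5]
```

View pics/x2.png

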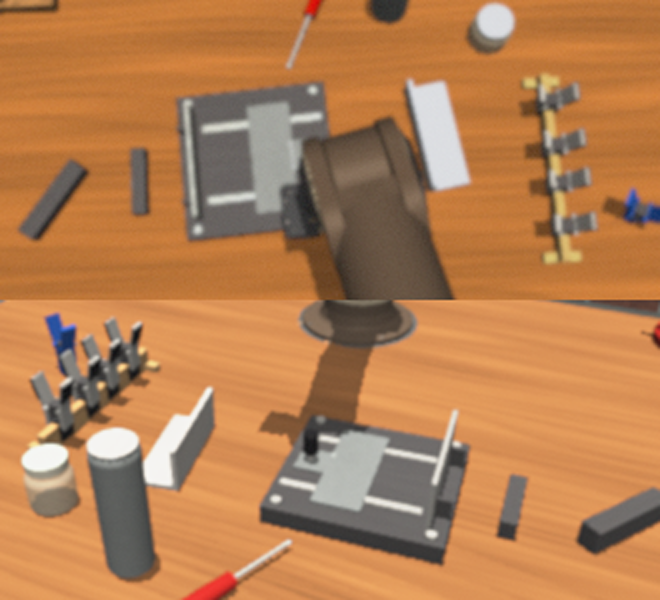

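The carriage is back: the seat is at crop (270,155) and the fence is clear of it at x≈190. The angle at (437,135) is unmoved. Next I'll measure the seat and angle in both views.

```bash
cat > m.py <<'E'
from h import *
def brightmask(d,reg,thr,k):
    g=d['img'].min(2); m=np.zeros_like(g); u0,v0,u1,v1=reg
    m[v0:v1,u0:u1]=(g[v0:v1,u0:u1]>thr)*255
    return cv2.morphologyEx(m,cv2.MORPH_OPEN,np.ones((k,k),np.uint8))
def planarrect(d,m,h):
    c=max(cv2.findContours(m,cv2.RETR_EXTERNAL,cv2.CHAIN_APPROX_NONE)[0],key=cv2.contourArea)[:,0]
    w=np.array([ray(d,u,v,h)[:2] for u,v in c],np.float32); return cv2.minAreaRect(w)
def tops(C,x0,x1,y0,y1,z0,z1):
    F=C.reshape(-1,3); F=F[(F[:,0]>x0)&(F[:,0]<x1)&(F[:,1]>y0)&(F[:,1]<y1)&(F[:,2]>z0)&(F[:,2]<z1)].astype(np.float32)
    r=cv2.minAreaRect(F[:,:2]); return np.round(r[0],1),np.round(r[1],1),round(r[2],1),len(F)
E
python3 - <<'E'
from m import *
d=load('top'); P=cloud(d); s=load('scene'); S=cloud(s)
for n,D,reg in(('top',d,(265,180,302,255)),('sc',s,(335,190,390,240))):
    m=brightmask(D,reg,95,9); r=planarrect(D,m,34); print(n,'seat',np.round(r[0],1),np.round(r[1],1),round(r[2],1))
for n,C in(('top',P),('sc',S)):
    print(n,'flange',tops(C,450,660,-150,-40,50,80),'ftop',tops(C,450,660,-150,-40,66,80))
    print(n,'fence',tops(C,400,640,260,320,60,112))
    print(n,'knob',tops(C,480,560,85,130,66,84) if n=='sc' else '')
plan()
E
```

```text
top seat [524.3 176. ] [106.2 200.1] 79.8
sc seat [534.2 158.4] [224.  155.9] 16.2Traceback (most recent call last):
  File "<stdin>", line 6, in <module>
  File "m.py", line 11, in tops
    r=cv2.minAreaRect(F[:,:2]); return np.round(r[0],1),np.round(r[1],1),round(r[2],1),len(F)
cv2.error: OpenCV(4.12.0) /io/opencv/modules/imgproc/src/convhull.cpp:143: error: (-215:Assertion failed) total >= 0 && (depth == CV_32F || depth == CV_32S) in function 'convexHull'
```

```bash
sed -i 's/cv2.minAreaRect(F\[:,:2\])/cv2.minAreaRect(F[:,:2].copy())/' m.py
python3 - <<'E'
from m import *
d=load('top'); P=cloud(d); s=load('scene'); S=cloud(s)
print(d['img'][215,[255,262,270,275,280,285,290,296]].tolist(), s['img'][215,[335,345,360,370,380,388]].tolist())
for n,D,reg in(('top',d,(265,180,302,255)),('sc',s,(335,190,390,240))):
  for t in(110,125):
    m=brightmask(D,reg,t,11); 
    if m.any(): r=planarrect(D,m,34); print(n,t,'seat',np.round(r[0],1),np.round(r[1],1),round(r[2],1))
for n,C in(('top',P),('sc',S)):
    print(n,'flange',tops(C,450,660,-150,-40,50,80),'ftop',tops(C,450,660,-150,-40,66,80))
    print(n,'fence',tops(C,400,640,260,320,60,112))
    if n=='sc': print(n,'knob',tops(C,480,560,85,130,66,84))
E
```

```text
[[104, 99, 98], [106, 99, 99], [106, 100, 97], [143, 142, 137], [162, 164, 157], [164, 163, 158], [162, 163, 157], [182, 184, 179]] [[115, 112, 108], [127, 129, 125], [183, 185, 181], [185, 188, 182], [114, 110, 109], [112, 109, 107]]
top 110 seat [525.3 165.7] [185.2  84.7] 3.7
top 125 seat [525.6 165.9] [180.   77.9] 3.9
sc 110 seat [526.5 165. ] [187.8  96.7] 14.9
sc 125 seat [528.  165.7] [177.   87.7] 17.3
top flange (array([548.8, -74.3]), array([180.1,   9.6]), 10.0, 182) ftop (array([548.8, -74.4]), array([180.1,   8.9]), 10.1, 124)
top fence (array([513.9, 304. ]), array([180.2,  25.3]), 4.0, 233)
sc flange (array([554.7, -78.2]), array([177.8,  10. ]), 10.0, 227) ftop (array([554.8, -78.2]), array([176.3,   9. ]), 10.4, 119)
sc fence (array([518.5, 301.8]), array([181.3,  27.7]), 4.3, 218)
sc knob (array([533.6, 104.9]), array([21.3, 21.4]), 54.0, 60)
```

```bash
python3 - <<'E'
from m import *
plan((551.5,-73.5,150,100.1),(551.5,-73.5,38,100.1))
E
```

```text
at [407.3  48.  254.6] ydeg 94.81 tiltz [ 0.002  0.001 -1.   ] gap 87.5 t 4.9 F [-0.5  0.4 -0.3]
   (551.5, -73.5, 150, 100.1) xyz [-0.267, -0.266, 0.209] yaw -0.118 rows 5
   (551.5, -73.5, 38, 100.1) xyz [0.0, 0.0, 0.224] yaw -0.0 rows 3
```

>>> carry_out(motion=[{"fingers": -1, "xyz": [-0.267, -0.266, 0.209], "yaw": -0.118}, {"fingers": -1, "xyz": [-0.267, -0.266, 0.209], "yaw": -0.118}, {"fingers": -1, "xyz": [-0.267, -0.266, 0.209], "yaw": -0.118}, {"fingers": -1, "xyz": [-0.267, -0.266, 0.209], "yaw": -0.118}, {"fingers": -1, "xyz": [-0.267, -0.266, 0.209], "yaw": -0.118}])

```text
clock: 5.4
tcp_pos: [552.1, -76.4, 144.5]
tcp_rot: [-0.003, -0.087, 0.996, -0.001]
force: [-0.8, 0.7, 0.1]
finger_gap: 87.9
grip_force: 0.0
```

>>> carry_out(motion=[{"fingers": -1, "xyz": [0, 0, 0], "yaw": 0}, {"fingers": -1, "xyz": [0, 0, 0], "yaw": 0}, {"fingers": -1, "xyz": [0, 0, 0], "yaw": 0}])

```text
clock: 5.7
tcp_pos: [550.6, -72.0, 150.0]
tcp_rot: [0.0, -0.089, 0.996, 0.0]
force: [-0.5, 0.0, -0.1]
finger_gap: 87.4
grip_force: 0.0
```

```bash
python3 - <<'E'
from m import *
plan((551.5,-73.5,38,100.1))
s=grab('scene'); print(tops(cloud(s),450,660,-150,-40,8,60))
E
```

```text
at [550.6 -72.  150. ] ydeg 100.22 tiltz [ 0.     0.001 -1.   ] gap 87.4 t 5.7 F [-0.5  0.  -0.1]
   (551.5, -73.5, 38, 100.1) xyz [-0.001, -0.003, 0.224] yaw 0.003 rows 3
(array([ 556.1, -109.2]), array([185.1,  72. ]), 10.5, 603)
```

>>> carry_out(motion=[{"fingers": -1, "xyz": [0, 0, 0.08], "yaw": 0}, {"fingers": -1, "xyz": [0, 0, 0.16], "yaw": 0}, {"fingers": -1, "xyz": [0, 0, 0.224], "yaw": 0}, {"fingers": -1, "xyz": [0, 0, 0.224], "yaw": 0}, {"fingers": -1, "xyz": [0, 0, 0.224], "yaw": 0}])

```text
clock: 6.25
tcp_pos: [551.1, -72.9, 38.8]
tcp_rot: [0.0, -0.089, 0.996, 0.0]
force: [0.6, 0.4, -0.0]
finger_gap: 87.9
grip_force: 0.0
```

>>> carry_out(motion=[{"fingers": 1, "xyz": [0, 0, 0], "yaw": 0}, {"fingers": 1, "xyz": [0, 0, 0], "yaw": 0}, {"fingers": 1, "xyz": [0, 0, 0], "yaw": 0}, {"fingers": 1, "xyz": [0, 0, 0], "yaw": 0}, {"fingers": 1, "xyz": [0, 0, 0], "yaw": 0}])

```text
clock: 6.75
tcp_pos: [551.1, -73.5, 38.0]
tcp_rot: [0.0, -0.088, 0.996, 0.0]
force: [-0.4, -0.4, -0.2]
finger_gap: 51.3
grip_force: 0.0
```

>>> carry_out(motion=[{"fingers": 1, "xyz": [0, 0, 0], "yaw": 0}, {"fingers": 1, "xyz": [0, 0, 0], "yaw": 0}, {"fingers": 1, "xyz": [0, 0, 0], "yaw": 0}, {"fingers": 1, "xyz": [0, 0, 0], "yaw": 0}, {"fingers": 1, "xyz": [0, 0, 0], "yaw": 0}])

```text
clock: 7.25
tcp_pos: [551.0, -73.9, 37.7]
tcp_rot: [0.0, -0.088, 0.996, -0.0]
force: [-0.4, -1.9, 1.1]
finger_gap: 11.3
grip_force: 1.1
```

```bash
python3 - <<'E'
from m import *
p=env.read_state()['tcp_pos']; T=(p[0]-28.3,198.9,p[2]+34.)
plan((p[0],p[1],200,None),(T[0],T[1],200,94.3),(T[0],T[1],T[2]+10,94.3),(T[0],T[1],T[2],94.3)); print(T)
E
```

```text
at [551.  -73.9  37.7] ydeg 100.12 tiltz [ 0. -0. -1.] gap 11.3 t 7.25 F [-0.4 -1.9  1.1]
   (np.float64(551.0170495213756), np.float64(-73.85937009221914), 200, None) xyz [0.0, 0.0, -0.325] yaw -0.0 rows 4
   (np.float64(522.7170495213757), 198.9, 200, 94.3) xyz [-0.02, 0.273, -0.0] yaw 0.065 rows 3
   (np.float64(522.7170495213757), 198.9, 200, 94.3) xyz [-0.006, 0.274, -0.0] yaw 0.065 rows 3
   (np.float64(522.7170495213757), 198.9, np.float64(81.66139119395854), 94.3) xyz [0.0, 0.0, 0.237] yaw -0.0 rows 3
   (np.float64(522.7170495213757), 198.9, np.float64(71.66139119395854), 94.3) xyz [0.0, 0.0, 0.02] yaw -0.0 rows 1
(np.float64(522.7170495213757), 198.9, np.float64(71.66139119395854))
```

>>> carry_out(motion=[{"fingers": 1, "xyz": [0, 0, 0], "yaw": 0}, {"fingers": 1, "xyz": [0, 0, 0], "yaw": 0}, {"fingers": 1, "xyz": [0, 0, 0], "yaw": 0}, {"fingers": 1, "xyz": [0, 0, -0.02], "yaw": 0}, {"fingers": 1, "xyz": [0, 0, -0.05], "yaw": 0}])

```text
clock: 7.75
tcp_pos: [549.5, -72.8, 62.0]
tcp_rot: [-0.002, -0.088, 0.996, 0.001]
force: [0.4, -1.2, -3.3]
finger_gap: 7.8
grip_force: 30.0
```

>>> carry_out(motion=[{"fingers": 1, "xyz": [0, 0, -0.07], "yaw": 0}, {"fingers": 1, "xyz": [0, 0, -0.14], "yaw": 0}, {"fingers": 1, "xyz": [0, 0, -0.2], "yaw": 0}, {"fingers": 1, "xyz": [0, 0, -0.2], "yaw": 0}])

```text
clock: 8.15
tcp_pos: [553.0, -73.2, 166.7]
tcp_rot: [0.003, -0.088, 0.996, 0.0]
force: [0.5, -0.4, -2.8]
finger_gap: 8.1
grip_force: 30.0
```

```bash
python3 - <<'E'
from m import *
plan((522.7,198.9,163,94.3),(522.7,198.9,82,94.3))
s=grab('scene'); S=cloud(s); t=grab('top')
print(tops(S,450,660,-150,-30,120,210),tops(cloud(t),450,660,-150,-30,120,210))
save(cv2.resize(s['img'][100:260,180:500],None,fx=2,fy=2),'held')
E
```

```text
at [553.  -73.2 166.7] ydeg 100.14 tiltz [ 0.006  0.001 -1.   ] gap 8.1 t 8.15 F [ 0.5 -0.4 -2.8]
   (522.7, 198.9, 163, 94.3) xyz [-0.018, 0.273, 0.004] yaw 0.065 rows 3
   (522.7, 198.9, 163, 94.3) xyz [-0.004, 0.274, 0.004] yaw 0.065 rows 3
   (522.7, 198.9, 82, 94.3) xyz [-0.0, 0.0, 0.162] yaw -0.0 rows 2
(array([ 558.1, -100.4]), array([183.6,  82.1]), 10.2, 1009) (array([629. , -52.3]), array([15.1,  0.4]), 10.4, 6)
```

View pics/held.png

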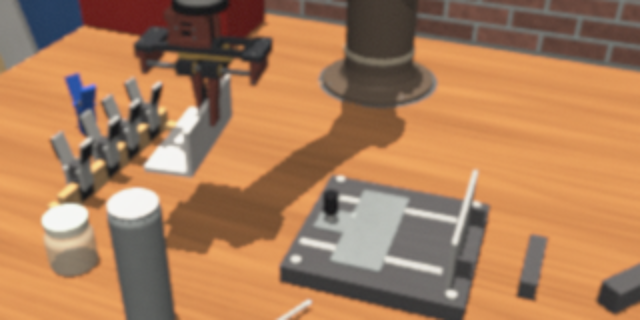

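The angle hangs level in the gripper at crop (190,145). Now I carry it to the seat at crop (370,230).

>>> carry_out(motion=[{"fingers": 1, "xyz": [-0.019, 0.274, 0], "yaw": 0.065}, {"fingers": 1, "xyz": [-0.019, 0.274, 0], "yaw": 0.065}, {"fingers": 1, "xyz": [-0.019, 0.274, 0], "yaw": 0.065}, {"fingers": 1, "xyz": [-0.019, 0.274, 0], "yaw": 0.065}])

```text
clock: 8.65
tcp_pos: [533.7, 70.1, 160.2]
tcp_rot: [-0.002, -0.067, 0.998, 0.001]
force: [0.2, -0.4, -4.0]
finger_gap: 7.5
grip_force: 30.0
```

>>> carry_out(motion=[{"fingers": 1, "xyz": [-0.005, 0.274, 0], "yaw": 0.065}, {"fingers": 1, "xyz": [-0.005, 0.274, 0], "yaw": 0.065}, {"fingers": 1, "xyz": [-0.005, 0.274, 0], "yaw": 0.065}, {"fingers": 1, "xyz": [-0.005, 0.274, 0], "yaw": 0.065}, {"fingers": 1, "xyz": [-0.005, 0.274, 0], "yaw": 0.065}])

```text
clock: 9.15
tcp_pos: [520.2, 199.4, 160.6]
tcp_rot: [-0.002, -0.038, 0.999, -0.001]
force: [0.2, -0.9, -3.7]
finger_gap: 8.0
grip_force: 30.0
```

```bash
python3 - <<'E'
from m import *
plan((522.7,198.9,80,94.3))
E
```

```text
at [520.2 199.4 160.6] ydeg 94.41 tiltz [-0.003 -0.002 -1.   ] gap 8.0 t 9.15 F [ 0.2 -0.9 -3.7]
   (522.7, 198.9, 80, 94.3) xyz [-0.005, -0.001, 0.161] yaw 0.002 rows 2
```

>>> carry_out(motion=[{"fingers": 1, "xyz": [0, 0, 0.06], "yaw": 0}, {"fingers": 1, "xyz": [0, 0, 0.12], "yaw": 0}, {"fingers": 1, "xyz": [0, 0, 0.161], "yaw": 0}, {"fingers": 1, "xyz": [0, 0, 0.161], "yaw": 0}, {"fingers": 1, "xyz": [0, 0, 0.161], "yaw": 0}])

```text
clock: 9.65
tcp_pos: [521.5, 197.5, 81.8]
tcp_rot: [-0.001, -0.036, 0.999, -0.001]
force: [0.3, -0.3, -2.4]
finger_gap: 7.5
grip_force: 30.0
```

>>> carry_out(motion=[{"fingers": 1, "xyz": [0, 0, 0], "yaw": 0}, {"fingers": 1, "xyz": [0, 0, 0], "yaw": 0}, {"fingers": 1, "xyz": [0, 0, 0], "yaw": 0}])

```text
clock: 9.95
tcp_pos: [522.0, 199.4, 83.1]
tcp_rot: [0.001, -0.037, 0.999, 0.0]
force: [0.6, -0.4, -4.6]
finger_gap: 7.9
grip_force: 30.0
```

```bash
python3 - <<'E'
from m import *
plan((522.7,198.9,71.7,94.3))
s=grab('scene'); t=grab('top'); S,P=cloud(s),cloud(t)
print('S flange',tops(S,410,640,150,250,85,116)); print('P',tops(P,410,640,150,250,85,116)); print('fence S',tops(S,410,640,275,310,96,112),tops(P,410,640,275,310,96,112))
im=np.vstack([t['img'][165:275,200:400],s['img'][170:280,300:500]]);save(cv2.resize(im,None,fx=2.7,fy=2.7,interpolation=cv2.INTER_CUBIC),'place')
E
```

```text
at [522.  199.4  83.1] ydeg 94.26 tiltz [ 0.001  0.001 -1.   ] gap 7.9 t 9.95 F [ 0.6 -0.4 -4.6]
   (522.7, 198.9, 71.7, 94.3) xyz [-0.001, -0.001, 0.023] yaw -0.001 rows 1
S flange (array([560.1, 196.8]), array([ 26.1, 107.4]), 88.0, 168)
P (array([0., 0.]), array([0., 0.]), 0.0, 0)
fence S (array([517.6, 291. ]), array([180.3,   6.1]), 4.4, 107) (array([459.2, 290.9]), array([69.1,  6.1]), 4.9, 52)
```

View pics/place.png

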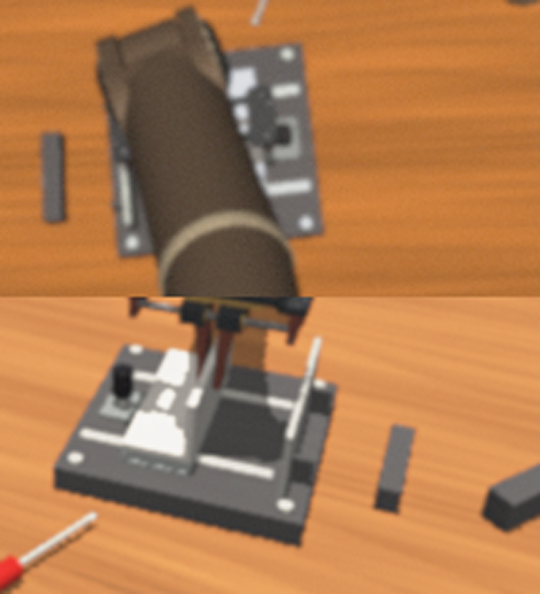

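Angle hovers square above the seat in the scene crop (160,420), with a sliver of seat showing at its front edge (160,465). Lowering and releasing.

>>> carry_out(motion=[{"fingers": 1, "xyz": [-0.001, -0.001, 0.01], "yaw": 0}, {"fingers": 1, "xyz": [-0.001, -0.001, 0.018], "yaw": 0}, {"fingers": 1, "xyz": [-0.001, -0.001, 0.022], "yaw": 0}, {"fingers": 1, "xyz": [-0.001, -0.001, 0.022], "yaw": 0}, {"fingers": 1, "xyz": [-0.001, -0.001, 0.022], "yaw": 0}])

```text
clock: 10.55
tcp_pos: [521.9, 198.8, 71.7]
tcp_rot: [-0.0, -0.037, 0.999, 0.0]
force: [-3.8, -0.9, 6.1]
finger_gap: 7.8
grip_force: 30.0
```

>>> carry_out(motion=[{"fingers": 1, "xyz": [0, 0, 0], "yaw": 0}, {"fingers": 1, "xyz": [0, 0, 0], "yaw": 0}])

```text
clock: 10.75
tcp_pos: [521.9, 198.8, 71.7]
tcp_rot: [-0.0, -0.037, 0.999, 0.0]
force: [-3.3, -1.4, 6.3]
finger_gap: 7.7
grip_force: 30.0
```

>>> carry_out(motion=[{"fingers": -1, "xyz": [0, 0, 0], "yaw": 0}, {"fingers": -1, "xyz": [0, 0, 0], "yaw": 0}, {"fingers": -1, "xyz": [0, 0, 0], "yaw": 0}, {"fingers": -1, "xyz": [0, 0, 0], "yaw": 0}, {"fingers": -1, "xyz": [0, 0, -0.04], "yaw": 0}])

```text
clock: 11.25
tcp_pos: [520.5, 198.2, 89.2]
tcp_rot: [-0.002, -0.037, 0.999, -0.001]
force: [0.3, -0.5, -0.3]
finger_gap: 43.9
grip_force: 0.0
```

>>> carry_out(motion=[{"fingers": -1, "xyz": [0, 0, -0.1], "yaw": 0}, {"fingers": -1, "xyz": [0, 0, -0.2], "yaw": 0}, {"fingers": -1, "xyz": [0.1, -0.1, -0.3], "yaw": 0}, {"fingers": -1, "xyz": [0.1, -0.2, -0.3], "yaw": 0}, {"fingers": -1, "xyz": [0.1, -0.3, -0.3], "yaw": 0}])

```text
clock: 11.75
tcp_pos: [483.6, 70.9, 240.6]
tcp_rot: [0.002, -0.039, 0.999, 0.001]
force: [1.7, -0.6, 0.3]
finger_gap: 84.3
grip_force: 0.0
```

>>> carry_out(motion=[{"fingers": -1, "xyz": [0.1, -0.1, 0], "yaw": 0}, {"fingers": -1, "xyz": [0.1, -0.2, 0], "yaw": 0}, {"fingers": -1, "xyz": [0.1, -0.3, 0], "yaw": 0}, {"fingers": -1, "xyz": [0.1, -0.3, 0], "yaw": 0}])

```text
clock: 12.15
tcp_pos: [444.5, -87.1, 239.3]
tcp_rot: [0.001, -0.034, 0.999, -0.0]
force: [0.2, 0.5, 0.1]
finger_gap: 87.4
grip_force: 0.0
```

```bash
python3 - <<'E'
from m import *
plan()
s=grab('scene'); t=grab('top'); S,P=cloud(s),cloud(t)
for n,C in(('S',S),('P',P)):
    print(n,'flange',tops(C,410,640,170,235,85,116),'fence',tops(C,410,640,270,310,96,112))
for n,D,reg in(('top',t,(255,175,310,260)),('sc',s,(330,180,400,250))):
    m=brightmask(D,reg,215,5)
    if m.any(): r=planarrect(D,m,42); print(n,'web',np.round(r[0],1),np.round(r[1],1),round(r[2],1))
im=np.vstack([t['img'][165:275,200:400],s['img'][170:280,300:500]]);save(cv2.resize(im,None,fx=2.7,fy=2.7,interpolation=cv2.INTER_CUBIC),'placed')
E
```

```text
at [444.5 -87.1 239.3] ydeg 93.95 tiltz [ 0.002 -0.001 -1.   ] gap 87.4 t 12.15 F [0.2 0.5 0.1]
S flange (array([522.8, 196.8]), array([182.8,   8.7]), 4.3, 199) fence (array([519.6, 291.2]), array([180.1,   6.1]), 4.2, 108)
P flange (array([518.9, 201.1]), array([180.1,   8.6]), 4.2, 169) fence (array([514.2, 295. ]), array([178.5,   7.2]), 4.4, 127)
top web [523.1 163.6] [169.6  53.7] 4.4
sc web [524.1 158.1] [180.3  58.8] 7.2
```

View pics/placed.png

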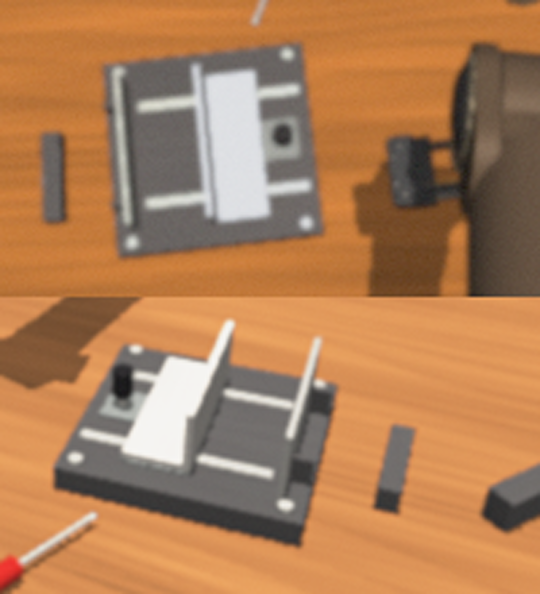

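Angle sits on the seat, upright and parallel, with the web at (235,145) and the flange towards the fence. I'll check its x against the earlier empty-seat picture.

```bash
python3 - <<'E'
from m import *
x2=cv2.imread('pics/x2.png').min(2).astype(np.float32)
t=load('top'); s=load('scene')
cur={'top':t['img'].min(2).astype(np.float32),'scene':s['img'].min(2).astype(np.float32)}
x2=cv2.resize(x2,None,fx=.5,fy=.5,interpolation=cv2.INTER_AREA)
old={'top':cur['top'].copy(),'scene':cur['scene'].copy()}
old['top'][140:290,150:480]=x2[:150]; old['scene'][130:280,190:520]=x2[150:]
def proj(d,p):
    c=d['extrinsics']@np.r_[p,1.]; return d['fx']*c[0]/c[2]+d['cx'],d['fy']*c[1]/c[2]+d['cy']
th=np.radians(4.3); ax=np.array([np.cos(th),np.sin(th)]); ay=np.array([-ax[1],ax[0]])
for n,d,ofs in(('top',t,(0,-1)),('scene',s,(3,-5))):
    for lab,img,h in(('seat',old[n],34),('web',cur[n],42)):
        E=[]
        for yy in (-15,-5,5,12):
            c=np.array([523.5,170.])+np.array(ofs)*0+ay*yy+np.array([0,-3.])
            xs=np.arange(-115,116,.5)
            uv=np.array([proj(d,np.r_[c+ax*x,h]) for x in xs],np.float32)
            v=cv2.remap(img,uv[None,:,0],uv[None,:,1],cv2.INTER_LINEAR)[0]
            mid=np.median(v[len(v)//2-60:len(v)//2+60]); thr=(mid+95)/2
            k=np.where(v>thr)[0]; k0=len(v)//2
            up=[i for i in range(k0+120,len(v)) if v[i]<thr][:1]; dn=[i for i in range(k0-120,0,-1) if v[i]<thr][:1]
            E.append((round(mid),xs[dn[0]] if dn else None,xs[up[0]] if up else None))
        print(n,lab,E)
E
```

```text
top seat [(158, np.float64(-59.5), np.float64(92.5)), (157, np.float64(-59.5), np.float64(93.0)), (158, np.float64(-89.0), np.float64(92.5)), (159, np.float64(-88.5), np.float64(92.5))]
top web [(222, np.float64(-92.5), np.float64(91.5)), (222, np.float64(-92.0), np.float64(91.0)), (222, np.float64(-92.5), np.float64(91.0)), (222, np.float64(-92.5), np.float64(91.0))]
scene seat [(179, np.float64(-87.0), np.float64(94.0)), (180, np.float64(-87.5), np.float64(93.5)), (180, np.float64(-90.0), np.float64(93.5)), (181, np.float64(-90.0), np.float64(93.5))]
scene web [(241, np.float64(-93.5), np.float64(93.0)), (242, np.float64(-93.0), np.float64(93.0)), (241, np.float64(-94.0), np.float64(93.5)), (241, None, np.float64(93.0))]
```

```bash
python3 - <<'E'
from m import *
plan((529,106.2,150,94.3),(529,106.2,55,94.3))
E
```

```text
at [445.  -85.  238.9] ydeg 93.97 tiltz [ 0.001 -0.    -1.   ] gap 88.1 t 12.25 F [-0.5  1.2  0.7]
   (529, 106.2, 150, 94.3) xyz [-0.194, 0.37, 0.178] yaw -0.007 rows 5
   (529, 106.2, 55, 94.3) xyz [0.0, 0.0, 0.19] yaw -0.0 rows 2
```

>>> carry_out(motion=[{"fingers": -1, "xyz": [-0.194, 0.37, 0.178], "yaw": -0.007}, {"fingers": -1, "xyz": [-0.194, 0.37, 0.178], "yaw": -0.007}, {"fingers": -1, "xyz": [-0.194, 0.37, 0.178], "yaw": -0.007}, {"fingers": -1, "xyz": [-0.194, 0.37, 0.178], "yaw": -0.007}, {"fingers": -1, "xyz": [-0.194, 0.37, 0.178], "yaw": -0.007}])

```text
clock: 12.75
tcp_pos: [527.8, 115.5, 147.5]
tcp_rot: [-0.001, -0.043, 0.999, 0.001]
force: [-0.2, -0.5, -0.1]
finger_gap: 87.8
grip_force: 0.0
```

>>> carry_out(motion=[{"fingers": -1, "xyz": [0, 0, 0], "yaw": 0}, {"fingers": -1, "xyz": [0, 0, 0], "yaw": 0}, {"fingers": -1, "xyz": [0, 0, 0], "yaw": 0}])

```text
clock: 13.05
tcp_pos: [528.0, 108.9, 149.9]
tcp_rot: [0.0, -0.04, 0.999, -0.0]
force: [0.5, -1.4, -0.2]
finger_gap: 87.7
grip_force: 0.0
```

```bash
python3 - <<'E'
from m import *
plan((529,106.2,55,94.3))
E
```

```text
at [528.  108.9 149.9] ydeg 94.54 tiltz [ 0. -0. -1.] gap 87.7 t 13.05 F [ 0.5 -1.4 -0.2]
   (529, 106.2, 55, 94.3) xyz [-0.002, -0.006, 0.19] yaw 0.005 rows 2
```

>>> carry_out(motion=[{"fingers": -1, "xyz": [-0.002, -0.005, 0.08], "yaw": 0.005}, {"fingers": -1, "xyz": [-0.002, -0.005, 0.15], "yaw": 0.005}, {"fingers": -1, "xyz": [-0.002, -0.005, 0.188], "yaw": 0.005}, {"fingers": -1, "xyz": [-0.002, -0.005, 0.188], "yaw": 0.005}, {"fingers": -1, "xyz": [-0.002, -0.005, 0.188], "yaw": 0.005}])

```text
clock: 13.55
tcp_pos: [529.8, 106.3, 56.6]
tcp_rot: [0.0, -0.037, 0.999, 0.0]
force: [0.8, -0.3, 0.2]
finger_gap: 87.6
grip_force: 0.0
```

>>> carry_out(motion=[{"fingers": 1, "xyz": [0, 0, 0], "yaw": 0}, {"fingers": 1, "xyz": [0, 0, 0], "yaw": 0}, {"fingers": 1, "xyz": [0, 0, 0], "yaw": 0}, {"fingers": 1, "xyz": [0, 0, 0], "yaw": 0}, {"fingers": 1, "xyz": [0, 0, 0], "yaw": 0}])

```text
clock: 14.05
tcp_pos: [529.6, 107.2, 55.9]
tcp_rot: [0.0, -0.038, 0.999, 0.0]
force: [-0.1, 1.5, 0.3]
finger_gap: 51.3
grip_force: 0.0
```

>>> carry_out(motion=[{"fingers": 1, "xyz": [0, 0, 0], "yaw": 0}, {"fingers": 1, "xyz": [0, 0, 0], "yaw": 0}, {"fingers": 1, "xyz": [0, 0, 0], "yaw": 0}, {"fingers": 1, "xyz": [0, 0, 0], "yaw": 0}, {"fingers": 1, "xyz": [0, 0, 0], "yaw": 0}])

```text
clock: 14.55
tcp_pos: [529.4, 106.9, 55.5]
tcp_rot: [-0.0, -0.038, 0.999, -0.0]
force: [0.4, 0.2, 0.1]
finger_gap: 23.6
grip_force: 30.0
```

```bash
python3 - <<'E'
from m import *
plan()
s=grab('scene'); print(tops(cloud(s),410,640,170,235,85,116))
E
```

```text
at [529.4 106.9  55.5] ydeg 94.36 tiltz [-0. -0. -1.] gap 23.6 t 14.55 F [0.4 0.2 0.1]
(array([522.9, 197.2]), array([182.9,   9.2]), 4.2, 195)
```

>>> carry_out(motion=[{"fingers": 1, "xyz": [0, 0.01, 0], "yaw": 0}, {"fingers": 1, "xyz": [0, 0.025, 0], "yaw": 0}, {"fingers": 1, "xyz": [0, 0.045, 0], "yaw": 0}, {"fingers": 1, "xyz": [0, 0.065, 0], "yaw": 0}, {"fingers": 1, "xyz": [0, 0.085, 0], "yaw": 0}])

```text
clock: 15.1
tcp_pos: [526.1, 150.7, 55.6]
tcp_rot: [0.0, -0.038, 0.999, 0.0]
force: [1.3, -3.5, -1.6]
finger_gap: 23.4
grip_force: 30.0
```

>>> carry_out(motion=[{"fingers": 1, "xyz": [0, 0.02, 0], "yaw": 0}, {"fingers": 1, "xyz": [0, 0.04, 0], "yaw": 0}, {"fingers": 1, "xyz": [0, 0.055, 0], "yaw": 0}, {"fingers": 1, "xyz": [0, 0.067, 0], "yaw": 0}, {"fingers": 1, "xyz": [0, 0.075, 0], "yaw": 0}])

```text
clock: 15.6
tcp_pos: [523.3, 187.6, 55.6]
tcp_rot: [0.0, -0.038, 0.999, 0.0]
force: [2.2, -2.9, -2.0]
finger_gap: 22.8
grip_force: 30.0
```

>>> carry_out(motion=[{"fingers": 1, "xyz": [0, 0.004, 0], "yaw": 0}, {"fingers": 1, "xyz": [0, 0.008, 0], "yaw": 0}, {"fingers": 1, "xyz": [0, 0.01, 0], "yaw": 0}, {"fingers": 1, "xyz": [0, 0.012, 0], "yaw": 0}, {"fingers": 1, "xyz": [0, 0.012, 0], "yaw": 0}])

```text
clock: 16.1
tcp_pos: [523.0, 192.3, 55.6]
tcp_rot: [-0.0, -0.038, 0.999, -0.0]
force: [1.6, -4.5, -2.8]
finger_gap: 23.4
grip_force: 30.0
```

>>> carry_out(motion=[{"fingers": 1, "xyz": [0, 0.003, 0], "yaw": 0}, {"fingers": 1, "xyz": [0, 0.006, 0], "yaw": 0}, {"fingers": 1, "xyz": [0, 0.006, 0], "yaw": 0}, {"fingers": 1, "xyz": [0, 0.006, 0], "yaw": 0}])

```text
clock: 16.5
tcp_pos: [523.0, 192.3, 55.6]
tcp_rot: [-0.0, -0.037, 0.999, -0.002]
force: [1.0, -11.9, 0.8]
finger_gap: 23.5
grip_force: 30.0
```

>>> carry_out(motion=[{"fingers": 1, "xyz": [0, 0.003, 0], "yaw": 0}, {"fingers": 1, "xyz": [0, 0.005, 0], "yaw": 0}, {"fingers": 1, "xyz": [0, 0.005, 0], "yaw": 0}, {"fingers": 1, "xyz": [0, 0.005, 0], "yaw": 0}])

```text
clock: 16.9
tcp_pos: [522.9, 192.3, 55.5]
tcp_rot: [-0.001, -0.036, 0.999, -0.003]
force: [2.9, -18.8, 2.6]
finger_gap: 23.6
grip_force: 30.0
```

>>> carry_out(motion=[{"fingers": 1, "xyz": [0, -0.01, 0], "yaw": 0}, {"fingers": 1, "xyz": [0, -0.01, 0], "yaw": 0}, {"fingers": -1, "xyz": [0, -0.01, 0], "yaw": 0}, {"fingers": -1, "xyz": [0, -0.01, 0], "yaw": 0}, {"fingers": -1, "xyz": [0, -0.01, 0], "yaw": 0}])

```text
clock: 17.4
tcp_pos: [522.7, 194.6, 55.8]
tcp_rot: [0.0, -0.039, 0.999, 0.001]
force: [-0.2, -0.4, -0.4]
finger_gap: 44.0
grip_force: 0.0
```

>>> carry_out(motion=[{"fingers": -1, "xyz": [0, 0, 0], "yaw": 0}, {"fingers": -1, "xyz": [0, 0, -0.05], "yaw": 0}, {"fingers": -1, "xyz": [0, 0, -0.14], "yaw": 0}, {"fingers": -1, "xyz": [0, 0, -0.24], "yaw": 0}, {"fingers": -1, "xyz": [0, 0, -0.34], "yaw": 0}])

```text
clock: 17.9
tcp_pos: [522.3, 193.5, 227.4]
tcp_rot: [-0.0, -0.038, 0.999, -0.0]
force: [0.6, 0.8, 0.0]
finger_gap: 84.3
grip_force: 0.0
```

>>> carry_out(motion=[{"fingers": -1, "xyz": [0.1, -0.1, 0], "yaw": 0}, {"fingers": -1, "xyz": [0.1, -0.2, 0], "yaw": 0}, {"fingers": -1, "xyz": [0.1, -0.3, 0], "yaw": 0}, {"fingers": -1, "xyz": [0.1, -0.4, 0], "yaw": 0}, {"fingers": -1, "xyz": [0.1, -0.4, 0], "yaw": 0}])

```text
clock: 18.4
tcp_pos: [488.0, -14.9, 226.4]
tcp_rot: [0.001, -0.035, 0.999, -0.0]
force: [-0.0, 0.8, -0.4]
finger_gap: 88.1
grip_force: 0.0
```

```bash
python3 - <<'E'
from m import *
plan()
s=grab('scene'); t=grab('top'); S,P=cloud(s),cloud(t)
for n,C in(('S',S),('P',P)):
    print(n,'flange+fence',tops(C,410,640,260,310,98,112)); print('bar',tops(C,420,570,365,420,24,38))
for n,D,reg in(('top',t,(245,175,310,260)),('sc',s,(340,180,420,250))):
    m=brightmask(D,reg,215,5); r=planarrect(D,m,42); print(n,'web',np.round(r[0],1),np.round(r[1],1),round(r[2],1))
im=np.vstack([t['img'][165:275,200:400],s['img'][170:280,300:500]]);save(cv2.resize(im,None,fx=2.7,fy=2.7,interpolation=cv2.INTER_CUBIC),'home')
E
```

```text
at [488.  -14.9 226.4] ydeg 94.05 tiltz [ 0.001 -0.001 -1.   ] gap 88.1 t 18.4 F [-0.   0.8 -0.4]
S flange+fence (array([510.7, 285.1]), array([197.2,  17.4]), 4.8, 222)
bar (array([498.5, 388.8]), array([112.2,  23.7]), 2.3, 243)
P flange+fence (array([506.6, 289.9]), array([192.3,  17.3]), 5.5, 260)
bar (array([494.2, 392.5]), array([110.1,  24.6]), 0.8, 244)
top web [489.5 247.6] [172.1  52.6] 5.5
sc web [489.7 249.1] [179.1  70.4] 5.0
```

View pics/home.png

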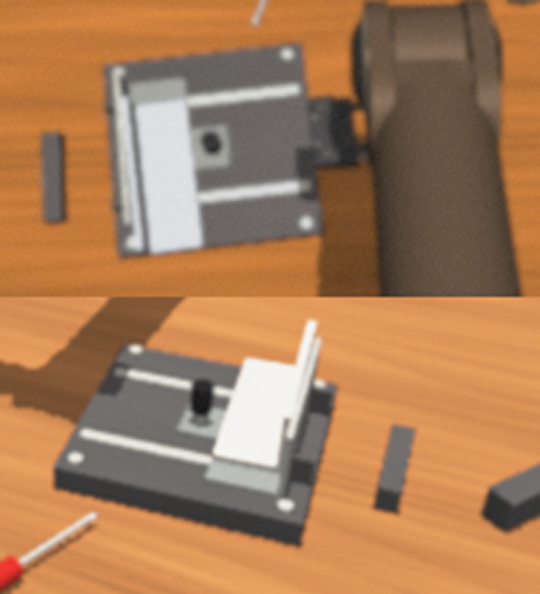

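The picture shows the carriage home with the flange beside the fence, but the angle has been knocked about 25 mm towards the robot: the seat is bare at the far end, top (160,90) and scene (245,470). I'll measure how far, then push it back from its near end.

```bash
cat > prof.py <<'E'
from m import *
def proj(d,p):
    c=d['extrinsics']@np.r_[p,1.]; return d['fx']*c[0]/c[2]+d['cx'],d['fy']*c[1]/c[2]+d['cy']
th=np.radians(4.3); ax=np.array([np.cos(th),np.sin(th)]); ay=np.array([-ax[1],ax[0]])
SEAT=np.array([519.1,254.1])
def ends(d,ofs,yys,thr=200,h=42):
    img=d['img'].min(2).astype(np.float32); out=[]
    for yy in yys:
        xs=np.arange(-150,130,.5)
        uv=np.array([proj(d,np.r_[SEAT+np.array(ofs)+ay*yy+ax*x,h]) for x in xs],np.float32)
        v=cv2.remap(img,uv[None,:,0],uv[None,:,1],cv2.INTER_LINEAR)[0]
        k=np.where(v>thr)[0]; out.append((yy,xs[k[0]],xs[k[-1]]) if len(k) else (yy,None,None))
    return out
T_OFS=(-2.,2.2); S_OFS=(2.,-2.)
E
python3 - <<'E'
from prof import *
t,s=load('top'),load('scene')
for r in ends(t,T_OFS,(-28,-15,0,10)): print('top',r)
for r in ends(s,S_OFS,(-28,-15,0,10)): print('sc',r)
plan((377.7,253.5,200,94.3),(377.7,253.5,37,94.3))
E
```

```text
top (-28, np.float64(-115.5), np.float64(61.0))
top (-15, np.float64(-116.0), np.float64(60.5))
top (0, np.float64(-116.0), np.float64(61.0))
top (10, np.float64(-116.5), np.float64(60.5))
sc (-28, np.float64(-121.0), np.float64(59.5))
sc (-15, np.float64(-120.5), np.float64(59.5))
sc (0, np.float64(-121.0), np.float64(59.0))
sc (10, np.float64(-122.0), np.float64(58.5))
at [488.2 -12.7 226. ] ydeg 94.08 tiltz [ 0.001 -0.    -1.   ] gap 88.1 t 18.5 F [-0.1  0.6 -0.3]
   (377.7, 253.5, 200, 94.3) xyz [0.091, 0.273, 0.026] yaw -0.002 rows 3
   (377.7, 253.5, 200, 94.3) xyz [0.091, 0.274, 0.026] yaw -0.002 rows 3
   (377.7, 253.5, 37, 94.3) xyz [0.0, 0.0, 0.326] yaw -0.0 rows 4
```

>>> carry_out(motion=[{"fingers": 1, "xyz": [0.091, 0.273, 0.026], "yaw": -0.002}, {"fingers": 1, "xyz": [0.091, 0.273, 0.026], "yaw": -0.002}, {"fingers": 1, "xyz": [0.091, 0.273, 0.026], "yaw": -0.002}, {"fingers": 1, "xyz": [0.091, 0.273, 0.026], "yaw": -0.002}])

```text
clock: 18.9
tcp_pos: [429.5, 129.7, 212.1]
tcp_rot: [-0.001, -0.044, 0.999, 0.001]
force: [0.4, -0.6, 0.3]
finger_gap: 59.2
grip_force: 0.0
```

>>> carry_out(motion=[{"fingers": 1, "xyz": [0.101, 0.274, 0.026], "yaw": -0.002}, {"fingers": 1, "xyz": [0.101, 0.274, 0.026], "yaw": -0.002}, {"fingers": 1, "xyz": [0.101, 0.274, 0.026], "yaw": -0.002}, {"fingers": 1, "xyz": [0.101, 0.274, 0.026], "yaw": -0.002}, {"fingers": 1, "xyz": [0.101, 0.274, 0.026], "yaw": -0.002}])

```text
clock: 19.4
tcp_pos: [370.7, 256.6, 199.4]
tcp_rot: [-0.0, -0.042, 0.999, -0.0]
force: [-0.4, -1.0, -0.2]
finger_gap: 19.3
grip_force: 0.0
```

>>> carry_out(motion=[{"fingers": 1, "xyz": [0, 0, 0.1], "yaw": 0}, {"fingers": 1, "xyz": [0, 0, 0.15], "yaw": 0}, {"fingers": 1, "xyz": [0, 0, 0.2], "yaw": 0}, {"fingers": 1, "xyz": [0, 0, 0.2], "yaw": 0}, {"fingers": 1, "xyz": [0, 0, 0.2], "yaw": 0}])

```text
clock: 19.9
tcp_pos: [372.1, 254.6, 100.0]
tcp_rot: [-0.0, -0.039, 0.999, -0.0]
force: [-0.2, -0.6, 0.3]
finger_gap: 0.7
grip_force: 0.0
```

```bash
python3 - <<'E'
from m import *
plan((374,253.3,37,94.3))
E
```

```text
at [372.1 254.6 100. ] ydeg 94.45 tiltz [-0.    -0.001 -1.   ] gap 0.7 t 19.9 F [-0.2 -0.6  0.3]
   (374, 253.3, 37, 94.3) xyz [-0.004, -0.003, 0.126] yaw 0.003 rows 2
```

>>> carry_out(motion=[{"fingers": 1, "xyz": [0, -0.002, 0.07], "yaw": 0}, {"fingers": 1, "xyz": [0, -0.002, 0.126], "yaw": 0}, {"fingers": 1, "xyz": [0, -0.002, 0.126], "yaw": 0}, {"fingers": 1, "xyz": [0, -0.002, 0.126], "yaw": 0}])

```text
clock: 20.3
tcp_pos: [372.4, 254.6, 37.9]
tcp_rot: [0.0, -0.039, 0.999, 0.0]
force: [0.2, 0.4, 0.3]
finger_gap: 0.3
grip_force: 0.0
```

>>> carry_out(motion=[{"fingers": 1, "xyz": [-0.015, 0, 0], "yaw": 0}, {"fingers": 1, "xyz": [-0.03, 0, 0], "yaw": 0}, {"fingers": 1, "xyz": [-0.045, 0, 0], "yaw": 0}, {"fingers": 1, "xyz": [-0.06, 0, 0], "yaw": 0}, {"fingers": 1, "xyz": [-0.074, 0, 0], "yaw": 0}])

```text
clock: 20.8
tcp_pos: [408.7, 257.4, 36.8]
tcp_rot: [-0.0, -0.04, 0.999, -0.0]
force: [-4.0, -0.1, 4.7]
finger_gap: 0.4
grip_force: 2.3
```

>>> carry_out(motion=[{"fingers": 1, "xyz": [0, 0, 0], "yaw": 0}, {"fingers": 1, "xyz": [0, 0, 0], "yaw": 0}])

```text
clock: 21.0
tcp_pos: [409.3, 257.3, 36.5]
tcp_rot: [0.001, -0.039, 0.999, 0.0]
force: [-0.5, -0.2, -0.4]
finger_gap: 0.1
grip_force: 0.0
```

```bash
cat > chk.py <<'E'
from prof import *
plan()
t,s=grab('top'),grab('scene')
S,P=cloud(s),cloud(t)
for n,d,o in(('top',t,T_OFS),('sc',s,S_OFS)):
    print(n,[(a,b,c) for a,b,c in ends(d,o,(-28,-15,0,10))])
def band(C,o,lab):
    q=C.reshape(-1,3); j=np.c_[(q[:,:2]-SEAT-o)@ax,(q[:,:2]-SEAT-o)@ay,q[:,2]]
    m=(abs(j[:,0])<130)&(j[:,1]>20)&(j[:,1]<50)&(j[:,2]>97)&(j[:,2]<112); j=j[m]
    for nm,k in(('flange',j[j[:,1]<34]),('fence',j[j[:,1]>37])):
        if len(k)>5: print(lab,nm,len(k),'x',k[:,0].min().round(1),k[:,0].max().round(1),'y',np.percentile(k[:,1],[5,50,95]).round(1),'slope',np.polyfit(k[:,0],k[:,1],1)[0].round(4))
band(P,np.array(T_OFS),'top'); band(S,np.array(S_OFS),'sc')
E
python3 chk.py
```

```text
at [409.3 257.3  36.5] ydeg 94.5 tiltz [ 0.001  0.    -1.   ] gap 0.1 t 21.0 F [-0.5 -0.2 -0.4]
top [(-28, np.float64(-65.5), np.float64(82.0)), (-15, np.float64(-57.5), np.float64(83.0)), (0, np.float64(-27.5), np.float64(82.5)), (10, np.float64(-8.5), np.float64(82.5))]
sc [(-28, np.float64(-82.5), np.float64(81.5)), (-15, np.float64(-75.5), np.float64(81.5)), (0, np.float64(-56.5), np.float64(81.0)), (10, np.float64(-52.0), np.float64(81.0))]
top flange 76 x -3.8 81.1 y [22.9 26.7 30.6] slope 0.0045
top fence 43 x 10.8 88.7 y [37.3 39.3 41.8] slope -0.002
sc flange 144 x -102.9 84.3 y [23.2 27.3 31.1] slope 0.0025
sc fence 86 x -90.0 89.3 y [37.4 39.9 41.9] slope -0.0003
```

>>> carry_out(motion=[{"fingers": 1, "xyz": [-0.005, 0, 0], "yaw": 0}, {"fingers": 1, "xyz": [-0.01, 0, 0], "yaw": 0}, {"fingers": 1, "xyz": [-0.013, 0, 0], "yaw": 0}, {"fingers": 1, "xyz": [-0.013, 0, 0], "yaw": 0}, {"fingers": 1, "xyz": [-0.013, 0, 0], "yaw": 0}])

```text
clock: 21.6
tcp_pos: [414.8, 257.9, 36.5]
tcp_rot: [-0.0, -0.04, 0.999, -0.0]
force: [-2.8, -0.3, 0.8]
finger_gap: 0.9
grip_force: 1.3
```

>>> carry_out(motion=[{"fingers": 1, "xyz": [0.02, 0, 0], "yaw": 0}, {"fingers": 1, "xyz": [0.06, 0, -0.05], "yaw": 0}, {"fingers": 1, "xyz": [0.06, 0, -0.15], "yaw": 0}, {"fingers": 1, "xyz": [0.06, 0, -0.23], "yaw": 0}, {"fingers": 1, "xyz": [0.06, -0.05, -0.3], "yaw": 0}])

```text
clock: 22.1
tcp_pos: [387.0, 233.1, 189.0]
tcp_rot: [0.001, -0.042, 0.999, 0.001]
force: [0.6, -0.7, 0.0]
finger_gap: 0.0
grip_force: 0.0
```

>>> carry_out(motion=[{"fingers": 1, "xyz": [0.03, -0.1, 0], "yaw": 0}, {"fingers": 1, "xyz": [0.03, -0.2, 0], "yaw": 0}, {"fingers": 1, "xyz": [0.03, -0.3, 0], "yaw": 0}, {"fingers": 1, "xyz": [0.03, -0.35, 0], "yaw": 0}, {"fingers": 1, "xyz": [0.03, -0.35, 0], "yaw": 0}])

```text
clock: 22.6
tcp_pos: [385.9, 51.6, 186.9]
tcp_rot: [0.001, -0.037, 0.999, 0.0]
force: [0.3, 0.7, -0.4]
finger_gap: 0.0
grip_force: 0.0
```

```bash
python3 chk.py
```

```text
at [385.9  51.6 186.9] ydeg 94.2 tiltz [ 0.002  0.    -1.   ] gap 0.0 t 22.6 F [ 0.3  0.7 -0.4]
top [(-28, np.float64(-89.0), np.float64(85.5)), (-15, np.float64(-88.0), np.float64(86.0)), (0, np.float64(-88.5), np.float64(85.5)), (10, np.float64(-88.5), np.float64(86.0))]
sc [(-28, np.float64(-94.5), np.float64(86.0)), (-15, np.float64(-95.0), np.float64(86.0)), (0, np.float64(-95.0), np.float64(85.5)), (10, np.float64(-94.5), np.float64(85.5))]
top flange 162 x -92.1 87.4 y [22.9 26.7 30.8] slope -0.0066
top fence 88 x -89.3 88.7 y [37.2 39.5 42. ] slope -0.002
sc flange 134 x -94.1 87.2 y [23.4 27.3 30.9] slope -0.0073
sc fence 87 x -90.4 88.9 y [37.3 39.8 41.8] slope -0.0004
```

```bash
python3 - <<'E'
from m import *
plan((516.9,254,170,94.3),(516.9,254,54,94.3))
E
```

```text
at [386.   55.1 186.8] ydeg 94.46 tiltz [ 0.001  0.001 -1.   ] gap 0.7 t 22.7 F [-0.4  1.4 -0.3]
   (516.9, 254, 170, 94.3) xyz [-0.146, 0.188, 0.017] yaw 0.002 rows 3
   (516.9, 254, 170, 94.3) xyz [-0.146, 0.188, 0.017] yaw 0.002 rows 3
   (516.9, 254, 54, 94.3) xyz [0.0, 0.0, 0.232] yaw -0.0 rows 3
```

>>> carry_out(motion=[{"fingers": 1, "xyz": [-0.146, 0.188, 0.017], "yaw": 0.002}, {"fingers": 1, "xyz": [-0.146, 0.188, 0.017], "yaw": 0.002}, {"fingers": 1, "xyz": [-0.146, 0.188, 0.017], "yaw": 0.002}, {"fingers": 1, "xyz": [-0.146, 0.188, 0.017], "yaw": 0.002}])

```text
clock: 23.1
tcp_pos: [451.7, 158.9, 177.3]
tcp_rot: [-0.0, -0.042, 0.999, 0.0]
force: [-0.2, -0.6, -0.0]
finger_gap: 0.3
grip_force: 0.0
```

>>> carry_out(motion=[{"fingers": 1, "xyz": [-0.146, 0.188, 0.017], "yaw": 0.002}, {"fingers": 1, "xyz": [-0.146, 0.188, 0.017], "yaw": 0.002}, {"fingers": 1, "xyz": [-0.146, 0.188, 0.017], "yaw": 0.002}, {"fingers": 1, "xyz": [-0.146, 0.188, 0.017], "yaw": 0.002}, {"fingers": 1, "xyz": [-0.146, 0.188, 0.017], "yaw": 0.002}])

```text
clock: 23.6
tcp_pos: [515.7, 253.1, 169.1]
tcp_rot: [-0.001, -0.038, 0.999, -0.001]
force: [-0.3, -1.4, -0.2]
finger_gap: -0.0
grip_force: 0.0
```

```bash
python3 - <<'E'
from m import *
plan((516.9,254,54,94.3))
E
```

```text
at [515.7 253.1 169.1] ydeg 94.39 tiltz [-0.001 -0.001 -1.   ] gap -0.0 t 23.6 F [-0.3 -1.4 -0.2]
   (516.9, 254, 54, 94.3) xyz [-0.003, 0.002, 0.23] yaw 0.002 rows 3
```

>>> carry_out(motion=[{"fingers": 1, "xyz": [0, 0, 0.08], "yaw": 0}, {"fingers": 1, "xyz": [0, 0, 0.15], "yaw": 0}, {"fingers": 1, "xyz": [0, 0, 0.21], "yaw": 0}, {"fingers": 1, "xyz": [0, 0, 0.23], "yaw": 0}, {"fingers": 1, "xyz": [0, 0, 0.23], "yaw": 0}])

```text
clock: 24.1
tcp_pos: [515.7, 252.3, 54.1]
tcp_rot: [-0.001, -0.037, 0.999, -0.001]
force: [-0.2, -0.6, 0.9]
finger_gap: 0.2
grip_force: 0.0
```

>>> carry_out(motion=[{"fingers": 1, "xyz": [0, 0.01, 0], "yaw": 0}, {"fingers": 1, "xyz": [0, 0.018, 0], "yaw": 0}, {"fingers": 1, "xyz": [0, 0.022, 0], "yaw": 0}, {"fingers": 1, "xyz": [0, 0.024, 0], "yaw": 0}, {"fingers": 1, "xyz": [0, 0.024, 0], "yaw": 0}])

```text
clock: 24.6
tcp_pos: [516.1, 266.0, 55.2]
tcp_rot: [0.0, -0.038, 0.999, 0.0]
force: [0.0, -1.9, 1.1]
finger_gap: 0.4
grip_force: 0.7
```

```bash
python3 chk.py | grep -v "^top \["
```

```text
at [516.1 266.   55.2] ydeg 94.37 tiltz [ 0.001  0.    -1.   ] gap 0.4 t 24.6 F [ 0.  -1.9  1.1]
sc [(-28, np.float64(-45.0), np.float64(84.5)), (-15, np.float64(27.0), np.float64(85.0)), (0, np.float64(47.5), np.float64(85.5)), (10, np.float64(58.0), np.float64(85.5))]
sc flange 106 x -27.8 88.1 y [22.9 28.  32. ] slope 0.0042
sc fence 75 x -76.0 89.4 y [37.2 39.9 41.9] slope 0.0007
```

>>> carry_out(motion=[{"fingers": 1, "xyz": [0, 0.003, 0], "yaw": 0}, {"fingers": 1, "xyz": [0, 0.006, 0], "yaw": 0}, {"fingers": 1, "xyz": [0, 0.007, 0], "yaw": 0}, {"fingers": 1, "xyz": [0, 0.007, 0], "yaw": 0}])

```text
clock: 25.1
tcp_pos: [515.7, 269.0, 54.6]
tcp_rot: [-0.0, -0.038, 0.999, -0.0]
force: [0.4, -1.8, 2.3]
finger_gap: 0.3
grip_force: 1.4
```

```bash
python3 chk.py | grep -v "^top \["
```

```text
at [515.7 269.   54.6] ydeg 94.35 tiltz [-0. -0. -1.] gap 0.3 t 25.1 F [ 0.4 -1.8  2.3]
sc [(-28, np.float64(-68.5), np.float64(81.5)), (-15, np.float64(21.0), np.float64(82.5)), (0, np.float64(43.0), np.float64(84.0)), (10, np.float64(55.5), np.float64(85.0))]
sc flange 81 x -24.3 88.2 y [21.8 30.2 33.6] slope 0.028
sc fence 73 x -75.6 91.0 y [37.4 39.9 41.9] slope -0.006
```

>>> carry_out(motion=[{"fingers": 1, "xyz": [0, -0.02, 0], "yaw": 0}, {"fingers": 1, "xyz": [0, -0.02, -0.08], "yaw": 0}, {"fingers": 1, "xyz": [0, -0.02, -0.17], "yaw": 0}, {"fingers": 1, "xyz": [0, -0.02, -0.25], "yaw": 0}, {"fingers": 1, "xyz": [0.05, -0.1, -0.25], "yaw": 0}])

```text
clock: 25.7
tcp_pos: [498.5, 223.3, 184.8]
tcp_rot: [0.005, -0.041, 0.999, 0.004]
force: [1.0, -1.4, -1.0]
finger_gap: -0.0
grip_force: 0.0
```

>>> carry_out(motion=[{"fingers": 1, "xyz": [0.1, -0.1, 0], "yaw": 0}, {"fingers": 1, "xyz": [0.1, -0.2, 0], "yaw": 0}, {"fingers": 1, "xyz": [0.1, -0.3, 0], "yaw": 0}, {"fingers": 1, "xyz": [0.1, -0.36, 0], "yaw": 0}, {"fingers": 1, "xyz": [0.1, -0.36, 0], "yaw": 0}])

```text
clock: 26.2
tcp_pos: [457.8, 28.1, 180.0]
tcp_rot: [0.0, -0.034, 0.999, -0.0]
force: [-0.2, 0.2, -1.0]
finger_gap: 0.3
grip_force: 0.0
```

```bash
python3 chk.py; python3 - <<'E'
from m import *
t,s=load('top'),load('scene')
im=np.vstack([t['img'][165:275,200:400],s['img'][170:280,300:500]]);save(cv2.resize(im,None,fx=2.7,fy=2.7,interpolation=cv2.INTER_CUBIC),'home2')
E
```

```text
at [457.8  28.1 180. ] ydeg 93.89 tiltz [ 0.001 -0.001 -1.   ] gap 0.3 t 26.2 F [-0.2  0.2 -1. ]
top [(-28, np.float64(-89.0), np.float64(86.0)), (-15, np.float64(-88.5), np.float64(86.5)), (0, np.float64(-89.0), np.float64(86.0)), (10, np.float64(-88.5), np.float64(86.5))]
sc [(-28, np.float64(-93.5), np.float64(86.0)), (-15, np.float64(-95.0), np.float64(86.0)), (0, np.float64(-95.0), np.float64(86.0)), (10, np.float64(-95.0), np.float64(86.0))]
top flange 160 x -91.4 87.7 y [23.  27.3 30.9] slope -0.0015
top fence 86 x -89.3 89.1 y [37.3 39.5 42. ] slope -0.0025
sc flange 138 x -95.5 87.8 y [23.4 27.3 30.8] slope -0.0042
sc fence 86 x -90.0 90.2 y [37.3 39.8 41.9] slope 0.0018
```

View pics/home2.png

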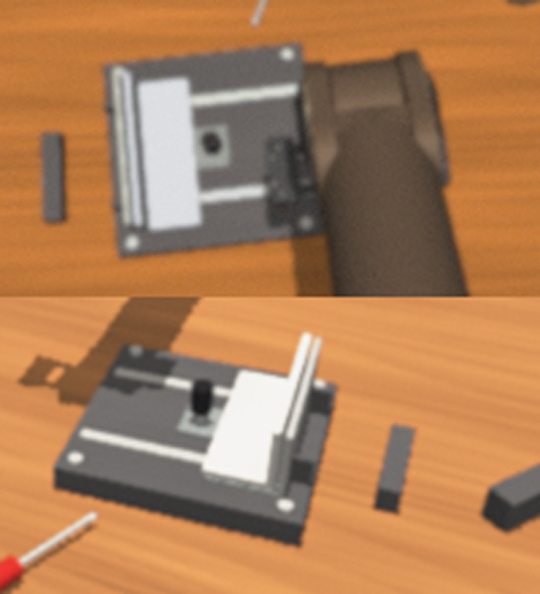

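The picture shows the angle back over the seat in x, about 4 mm short of the fence. My push only tipped the flange. I'll push low on the web's back edge instead, with open fingers straddling the knob.

```bash
python3 - <<'E'
from m import *
print(env.read_state()['q'].round(2))
plan((523.3,197,180,4.3),(523.3,197,36.5,4.3))
E
```

```text
[-0.51  0.17  0.38  2.05 -0.08  0.93  1.56]
at [458.1  33.5 179.7] ydeg 94.21 tiltz [ 0.     0.001 -1.   ] gap 0.5 t 26.3 F [-0.7  0.2  0.1]
   (523.3, 197, 180, 4.3) xyz [-0.051, 0.106, -0.0] yaw 0.666 rows 4
   (523.3, 197, 180, 4.3) xyz [0.008, 0.117, -0.0] yaw 0.666 rows 4
   (523.3, 197, 180, 4.3) xyz [0.066, 0.097, -0.0] yaw 0.666 rows 4
   (523.3, 197, 36.5, 4.3) xyz [0.0, 0.0, 0.287] yaw -0.0 rows 3
```

>>> carry_out(motion=[{"fingers": -1, "xyz": [-0.051, 0.106, 0], "yaw": 0.666}, {"fingers": -1, "xyz": [-0.051, 0.106, 0], "yaw": 0.666}, {"fingers": -1, "xyz": [-0.051, 0.106, 0], "yaw": 0.666}, {"fingers": -1, "xyz": [-0.051, 0.106, 0], "yaw": 0.666}])

```text
clock: 26.7
tcp_pos: [479.3, 91.6, 179.1]
tcp_rot: [-0.0, 0.222, 0.975, 0.0]
force: [-0.3, -0.4, 0.3]
finger_gap: 28.9
grip_force: 0.0
```

>>> carry_out(motion=[{"fingers": -1, "xyz": [0.008, 0.117, 0], "yaw": 0.666}, {"fingers": -1, "xyz": [0.008, 0.117, 0], "yaw": 0.666}, {"fingers": -1, "xyz": [0.008, 0.117, 0], "yaw": 0.666}, {"fingers": -1, "xyz": [0.008, 0.117, 0], "yaw": 0.666}])

```text
clock: 27.1
tcp_pos: [500.7, 146.2, 179.0]
tcp_rot: [-0.0, 0.467, 0.884, -0.0]
force: [0.5, -0.4, 0.3]
finger_gap: 61.3
grip_force: 0.0
```

>>> carry_out(motion=[{"fingers": -1, "xyz": [0.066, 0.097, 0], "yaw": 0.666}, {"fingers": -1, "xyz": [0.066, 0.097, 0], "yaw": 0.666}, {"fingers": -1, "xyz": [0.066, 0.097, 0], "yaw": 0.666}, {"fingers": -1, "xyz": [0.066, 0.097, 0], "yaw": 0.666}, {"fingers": -1, "xyz": [0.066, 0.097, 0], "yaw": 0.666}])

```text
clock: 27.6
tcp_pos: [521.8, 200.3, 179.0]
tcp_rot: [-0.0, 0.678, 0.735, -0.0]
force: [-0.6, -0.6, -0.9]
finger_gap: 87.8
grip_force: 0.0
```

>>> carry_out(motion=[{"fingers": -1, "xyz": [0, 0, 0], "yaw": 0}, {"fingers": -1, "xyz": [0, 0, 0], "yaw": 0}])

```text
clock: 27.8
tcp_pos: [522.4, 198.8, 179.5]
tcp_rot: [-0.0, 0.678, 0.735, -0.0]
force: [0.0, -0.3, -0.5]
finger_gap: 87.9
grip_force: 0.0
```

```bash
python3 - <<'E'
from m import *
plan((523.3,197,36.5,4.3))
E
```

```text
at [522.4 198.8 179.5] ydeg 4.61 tiltz [-0.  0. -1.] gap 87.9 t 27.8 F [ 0.  -0.3 -0.5]
   (523.3, 197, 36.5, 4.3) xyz [-0.004, 0.002, 0.286] yaw 0.007 rows 3
```

>>> carry_out(motion=[{"fingers": -1, "xyz": [-0.006, 0.002, 0.1], "yaw": 0.007}, {"fingers": -1, "xyz": [-0.006, 0.002, 0.18], "yaw": 0.007}, {"fingers": -1, "xyz": [-0.006, 0.002, 0.25], "yaw": 0.007}, {"fingers": -1, "xyz": [-0.006, 0.002, 0.285], "yaw": 0.007}, {"fingers": -1, "xyz": [-0.006, 0.002, 0.285], "yaw": 0.007}])

```text
clock: 28.3
tcp_pos: [522.2, 194.6, 34.7]
tcp_rot: [-0.001, 0.681, 0.732, -0.002]
force: [-0.8, 0.2, 0.8]
finger_gap: 88.0
grip_force: 0.0
```

>>> carry_out(motion=[{"fingers": -1, "xyz": [0.006, 0, 0], "yaw": 0}, {"fingers": -1, "xyz": [0.012, 0, 0], "yaw": 0}, {"fingers": -1, "xyz": [0.016, 0, 0], "yaw": 0}, {"fingers": -1, "xyz": [0.016, 0, 0], "yaw": 0}])

```text
clock: 28.7
tcp_pos: [523.9, 204.0, 38.2]
tcp_rot: [0.0, 0.681, 0.732, 0.001]
force: [-0.6, -0.2, -0.0]
finger_gap: 87.8
grip_force: 0.0
```

```bash
python3 chk.py
```

```text
at [523.9 204.   38.2] ydeg 4.18 tiltz [ 0.002  0.001 -1.   ] gap 87.8 t 28.7 F [-0.6 -0.2 -0. ]
top [(-28, None, None), (-15, None, None), (0, None, None), (10, None, None)]
sc [(-28, None, None), (-15, None, None), (0, np.float64(49.5), np.float64(86.0)), (10, np.float64(49.5), np.float64(86.0))]
sc flange 140 x -94.9 86.7 y [23.6 27.5 31.1] slope -0.0035
sc fence 85 x -93.4 88.6 y [37.3 39.7 41.9] slope 0.0005
```

>>> carry_out(motion=[{"fingers": -1, "xyz": [0.003, 0, 0.003], "yaw": 0}, {"fingers": -1, "xyz": [0.006, 0, 0.003], "yaw": 0}, {"fingers": -1, "xyz": [0.009, 0, 0.003], "yaw": 0}, {"fingers": -1, "xyz": [0.009, 0, 0.003], "yaw": 0}])

```text
clock: 29.2
tcp_pos: [523.3, 207.2, 35.7]
tcp_rot: [0.0, 0.681, 0.732, -0.0]
force: [0.6, -5.0, 3.5]
finger_gap: 87.9
grip_force: 2.4
```

```bash
python3 chk.py|grep -v '\['; python3 chk.py|grep flange
```

```text
sc flange 126 x -91.7 88.0 y [26.4 30.2 33.8] slope 0.0014
```

>>> carry_out(motion=[{"fingers": -1, "xyz": [0.002, 0, 0], "yaw": 0}, {"fingers": -1, "xyz": [0.002, 0, 0], "yaw": 0}, {"fingers": -1, "xyz": [0.002, 0, 0], "yaw": 0}])

```text
clock: 29.7
tcp_pos: [523.2, 208.5, 35.7]
tcp_rot: [0.0, 0.681, 0.732, 0.0]
force: [1.1, -5.2, 4.4]
finger_gap: 87.4
grip_force: 2.4
```

>>> carry_out(motion=[{"fingers": -1, "xyz": [-0.014, 0, 0], "yaw": 0}, {"fingers": -1, "xyz": [-0.014, 0, 0], "yaw": 0}, {"fingers": -1, "xyz": [-0.014, 0, -0.1], "yaw": 0}, {"fingers": -1, "xyz": [-0.014, 0, -0.2], "yaw": 0}, {"fingers": -1, "xyz": [-0.014, 0, -0.3], "yaw": 0}])

```text
clock: 30.2
tcp_pos: [522.7, 202.1, 186.8]
tcp_rot: [-0.0, 0.681, 0.732, -0.001]
force: [1.8, 1.6, 0.2]
finger_gap: 88.4
grip_force: 0.0
```

>>> carry_out(motion=[{"fingers": -1, "xyz": [-0.1, -0.1, 0], "yaw": 0}, {"fingers": -1, "xyz": [-0.2, -0.1, 0], "yaw": 0}, {"fingers": -1, "xyz": [-0.3, -0.1, 0], "yaw": 0}, {"fingers": -1, "xyz": [-0.36, -0.1, 0], "yaw": 0}, {"fingers": -1, "xyz": [-0.36, -0.1, 0], "yaw": 0}])

```text
clock: 30.7
tcp_pos: [486.3, 12.9, 186.2]
tcp_rot: [0.0, 0.684, 0.729, 0.0]
force: [0.6, -0.3, -0.0]
finger_gap: 87.9
grip_force: 0.0
```

```bash
python3 chk.py; python3 - <<'E'
from prof import *
S,P=cloud(load('scene')),cloud(load('top'))
for C,o in((P,T_OFS),(S,S_OFS)):
    print('bar',tops(C,420,570,365,420,24,38)); 
    q=C.reshape(-1,3); j=np.c_[(q[:,:2]-SEAT-o)@ax,(q[:,:2]-SEAT-o)@ay,q[:,2]]
    k=j[(abs(j[:,0])<20)&(abs(j[:,1]+62)<20)&(j[:,2]>70)&(j[:,2]<86)]; print('knob in seat frame',k.mean(0).round(1),len(k))
E
```

```text
at [486.3  12.9 186.2] ydeg 3.69 tiltz [ 0.001 -0.    -1.   ] gap 87.9 t 30.7 F [ 0.6 -0.3 -0. ]
top [(-28, np.float64(-88.5), np.float64(86.0)), (-15, np.float64(-88.5), np.float64(86.0)), (0, np.float64(-88.5), np.float64(86.0)), (10, np.float64(-88.5), np.float64(86.5))]
sc [(-28, np.float64(-93.5), np.float64(86.0)), (-15, np.float64(-95.0), np.float64(86.0)), (0, np.float64(-95.0), np.float64(86.0)), (10, np.float64(-95.0), np.float64(86.0))]
top flange 133 x -91.9 87.2 y [27.3 30.3 33.6] slope -0.0026
top fence 93 x -89.9 88.7 y [37.2 39.6 41.8] slope -0.0013
sc flange 105 x -92.6 89.4 y [27.7 30.8 33.7] slope -0.0021
sc fence 89 x -89.1 89.7 y [37.3 39.9 41.9] slope 0.0004
bar (array([493.8, 392.6]), array([109.5,  23.8]), 0.6, 236)
knob in seat frame [ -0.6 -62.3  78.8] 44
bar (array([497.8, 388.8]), array([112.5,  23.7]), 2.4, 243)
knob in seat frame [  3.8 -61.2  78.2] 59
```

```bash
python3 - <<'E'
from m import *
plan((496,390.7,186,91.5),(496,390.7,14,91.5))
E
```

```text
at [486.5  18.4 185.7] ydeg 4.02 tiltz [ 0.     0.001 -1.   ] gap 87.7 t 30.8 F [-0.3  0.3  0.2]
   (496, 390.7, 186, 91.5) xyz [0.247, 0.024, -0.0] yaw -0.648 rows 4
   (496, 390.7, 186, 91.5) xyz [0.204, 0.141, -0.0] yaw -0.648 rows 4
   (496, 390.7, 186, 91.5) xyz [0.11, 0.223, -0.0] yaw -0.648 rows 4
   (496, 390.7, 14, 91.5) xyz [0.0, 0.0, 0.344] yaw -0.0 rows 4
```

>>> carry_out(motion=[{"fingers": -1, "xyz": [0.247, 0.024, 0], "yaw": -0.648}, {"fingers": -1, "xyz": [0.247, 0.024, 0], "yaw": -0.648}, {"fingers": -1, "xyz": [0.247, 0.024, 0], "yaw": -0.648}, {"fingers": -1, "xyz": [0.247, 0.024, 0], "yaw": -0.648}])

```text
clock: 31.2
tcp_pos: [488.4, 149.8, 184.9]
tcp_rot: [-0.001, 0.468, 0.884, 0.0]
force: [-0.4, -1.1, -0.1]
finger_gap: 87.9
grip_force: 0.0
```

>>> carry_out(motion=[{"fingers": -1, "xyz": [0.204, 0.141, 0], "yaw": -0.648}, {"fingers": -1, "xyz": [0.204, 0.141, 0], "yaw": -0.648}, {"fingers": -1, "xyz": [0.204, 0.141, 0], "yaw": -0.648}, {"fingers": -1, "xyz": [0.204, 0.141, 0], "yaw": -0.648}])

```text
clock: 31.6
tcp_pos: [490.1, 274.0, 184.7]
tcp_rot: [-0.001, 0.231, 0.973, 0.001]
force: [-0.9, -0.1, -0.1]
finger_gap: 87.6
grip_force: 0.0
```

>>> carry_out(motion=[{"fingers": -1, "xyz": [0.11, 0.223, 0], "yaw": -0.648}, {"fingers": -1, "xyz": [0.11, 0.223, 0], "yaw": -0.648}, {"fingers": -1, "xyz": [0.11, 0.223, 0], "yaw": -0.648}, {"fingers": -1, "xyz": [0.11, 0.223, 0], "yaw": -0.648}, {"fingers": -1, "xyz": [0.11, 0.223, 0], "yaw": -0.648}])

```text
clock: 32.1
tcp_pos: [493.2, 393.7, 184.6]
tcp_rot: [-0.001, -0.017, 1.0, -0.0]
force: [1.0, 0.1, 0.0]
finger_gap: 88.1
grip_force: 0.0
```

>>> carry_out(motion=[{"fingers": -1, "xyz": [0, 0, 0], "yaw": 0}, {"fingers": -1, "xyz": [0, 0, 0], "yaw": 0}, {"fingers": -1, "xyz": [0, 0, 0], "yaw": 0}])

```text
clock: 32.4
tcp_pos: [495.3, 390.6, 185.8]
tcp_rot: [0.0, -0.013, 1.0, 0.0]
force: [-0.8, 0.1, 0.4]
finger_gap: 87.6
grip_force: 0.0
```

```bash
python3 - <<'E'
from m import *
plan((496,391.2,14,91.5))
E
```

```text
at [495.3 390.6 185.8] ydeg 91.53 tiltz [ 0.  0. -1.] gap 87.6 t 32.4 F [-0.8  0.1  0.4]
   (496, 391.2, 14, 91.5) xyz [-0.001, 0.001, 0.344] yaw 0.001 rows 4
```

>>> carry_out(motion=[{"fingers": -1, "xyz": [-0.001, 0.001, 0.1], "yaw": 0}, {"fingers": -1, "xyz": [-0.001, 0.001, 0.2], "yaw": 0}, {"fingers": -1, "xyz": [-0.001, 0.001, 0.28], "yaw": 0}, {"fingers": -1, "xyz": [-0.001, 0.001, 0.342], "yaw": 0}, {"fingers": -1, "xyz": [-0.001, 0.001, 0.342], "yaw": 0}])

```text
clock: 32.9
tcp_pos: [493.3, 389.1, 10.5]
tcp_rot: [-0.003, -0.014, 1.0, -0.003]
force: [0.2, 0.2, 0.1]
finger_gap: 87.7
grip_force: 0.0
```

>>> carry_out(motion=[{"fingers": 1, "xyz": [0, 0, 0], "yaw": 0}, {"fingers": 1, "xyz": [0, 0, 0], "yaw": 0}, {"fingers": 1, "xyz": [0, 0, 0], "yaw": 0}, {"fingers": 1, "xyz": [0, 0, 0], "yaw": 0}, {"fingers": 1, "xyz": [0, 0, 0], "yaw": 0}])

```text
clock: 33.4
tcp_pos: [496.2, 391.8, 15.7]
tcp_rot: [0.001, -0.014, 1.0, 0.001]
force: [-0.6, -0.5, 0.7]
finger_gap: 51.5
grip_force: 0.0
```

>>> carry_out(motion=[{"fingers": 1, "xyz": [0, 0, 0], "yaw": 0}, {"fingers": 1, "xyz": [0, 0, 0], "yaw": 0}, {"fingers": 1, "xyz": [0, 0, 0], "yaw": 0}, {"fingers": 1, "xyz": [0, 0, 0], "yaw": 0}, {"fingers": 1, "xyz": [0, 0, 0], "yaw": 0}])

```text
clock: 33.9
tcp_pos: [495.8, 391.3, 14.6]
tcp_rot: [-0.0, -0.014, 1.0, -0.0]
force: [-0.1, -0.3, 0.5]
finger_gap: 23.6
grip_force: 30.0
```

```bash
python3 - <<'E'
from prof import *
# bar centre in angle frame (0,-8); angle ~(-2,0) in seat
w=SEAT+ax*(-2)+ay*(-8); p=env.read_state()['tcp_pos']; print(w,p)
plan((p[0],p[1],186,None),(w[0],w[1],186,94.3),(w[0],w[1],p[2]+52,94.3))
E
```

```text
[517.70545955 245.97256148] [495.82320504 391.31734132  14.58535621]
at [495.8 391.3  14.6] ydeg 91.62 tiltz [-0. -0. -1.] gap 23.6 t 33.9 F [-0.1 -0.3  0.5]
   (np.float64(495.8232050408668), np.float64(391.31734131910054), 186, None) xyz [0.0, 0.0, -0.343] yaw -0.0 rows 4
   (np.float64(517.7054595475604), np.float64(245.97256147814642), 186, 94.3) xyz [-0.036, -0.292, -0.0] yaw -0.06 rows 3
   (np.float64(517.7054595475604), np.float64(245.97256147814642), np.float64(66.58535620950923), 94.3) xyz [0.0, 0.0, 0.239] yaw -0.0 rows 3
```

>>> carry_out(motion=[{"fingers": 1, "xyz": [0, 0, -0.08], "yaw": 0}, {"fingers": 1, "xyz": [0, 0, -0.17], "yaw": 0}, {"fingers": 1, "xyz": [0, 0, -0.26], "yaw": 0}, {"fingers": 1, "xyz": [0, 0, -0.34], "yaw": 0}, {"fingers": 1, "xyz": [0, 0, -0.34], "yaw": 0}])

```text
clock: 34.4
tcp_pos: [498.1, 392.9, 190.0]
tcp_rot: [0.003, -0.014, 1.0, 0.003]
force: [1.4, 0.3, -5.8]
finger_gap: 23.9
grip_force: 30.0
```

>>> carry_out(motion=[{"fingers": 1, "xyz": [-0.012, -0.09, 0], "yaw": -0.02}, {"fingers": 1, "xyz": [-0.024, -0.18, 0], "yaw": -0.04}, {"fingers": 1, "xyz": [-0.036, -0.26, 0], "yaw": -0.06}, {"fingers": 1, "xyz": [-0.036, -0.292, 0], "yaw": -0.06}, {"fingers": 1, "xyz": [-0.036, -0.292, 0], "yaw": -0.06}])

```text
clock: 34.9
tcp_pos: [517.5, 241.8, 182.9]
tcp_rot: [-0.001, -0.035, 0.999, -0.001]
force: [-0.2, 0.5, -5.6]
finger_gap: 24.0
grip_force: 30.0
```

>>> carry_out(motion=[{"fingers": 1, "xyz": [0, 0, 0], "yaw": 0}, {"fingers": 1, "xyz": [0, 0, 0], "yaw": 0}, {"fingers": 1, "xyz": [0, 0, 0.08], "yaw": 0}, {"fingers": 1, "xyz": [0, 0, 0.15], "yaw": 0}, {"fingers": 1, "xyz": [0, 0, 0.2], "yaw": 0}])

```text
clock: 35.4
tcp_pos: [516.4, 247.4, 82.0]
tcp_rot: [-0.001, -0.039, 0.999, -0.0]
force: [-0.4, 0.0, -5.3]
finger_gap: 23.6
grip_force: 30.0
```

>>> carry_out(motion=[{"fingers": 1, "xyz": [0, 0, 0.02], "yaw": 0}, {"fingers": 1, "xyz": [0, 0, 0.037], "yaw": 0}, {"fingers": 1, "xyz": [0, 0, 0.037], "yaw": 0}, {"fingers": 1, "xyz": [0, 0, 0.037], "yaw": 0}])

```text
clock: 35.8
tcp_pos: [518.6, 246.6, 67.1]
tcp_rot: [0.001, -0.038, 0.999, 0.0]
force: [0.2, 0.4, -5.7]
finger_gap: 23.6
grip_force: 30.0
```

```bash
python3 - <<'E'
from prof import *
plan((517.7,246,56.6,94.3))
E
python3 chk.py | grep -E "fl|fe"
```

```text
at [518.6 246.6  67.1] ydeg 94.33 tiltz [ 0.001  0.001 -1.   ] gap 23.6 t 35.8 F [ 0.2  0.4 -5.7]
   (517.7, 246, 56.6, 94.3) xyz [0.002, -0.001, 0.021] yaw 0.001 rows 1
sc [(-28, np.float64(40.0), np.float64(86.0)), (-15, np.float64(58.0), np.float64(86.5)), (0, np.float64(55.5), np.float64(86.0)), (10, np.float64(49.0), np.float64(86.0))]
sc flange 97 x -91.1 87.3 y [27.7 30.7 33.6] slope -0.0019
sc fence 82 x -93.1 89.0 y [37.1 39.8 41.9] slope 0.0006
```

>>> carry_out(motion=[{"fingers": 1, "xyz": [0, -0.001, 0.01], "yaw": 0}, {"fingers": 1, "xyz": [0, -0.001, 0.017], "yaw": 0}, {"fingers": 1, "xyz": [0, -0.001, 0.02], "yaw": 0}, {"fingers": 1, "xyz": [0, -0.001, 0.02], "yaw": 0}, {"fingers": 1, "xyz": [0, -0.001, 0.02], "yaw": 0}])

```text
clock: 36.4
tcp_pos: [517.9, 245.4, 56.5]
tcp_rot: [-0.0, -0.038, 0.999, 0.0]
force: [-4.2, -2.4, 3.1]
finger_gap: 23.5
grip_force: 30.0
```

>>> carry_out(motion=[{"fingers": 0.25, "xyz": [0, 0, 0], "yaw": 0}, {"fingers": 0.25, "xyz": [0, 0, 0], "yaw": 0}, {"fingers": 0.25, "xyz": [0, 0, 0], "yaw": 0}, {"fingers": 0.25, "xyz": [0, 0, 0], "yaw": 0}])

```text
clock: 36.8
tcp_pos: [518.3, 245.6, 56.2]
tcp_rot: [0.0, -0.038, 0.999, 0.0]
force: [0.5, -0.6, 0.2]
finger_gap: 32.8
grip_force: 0.0
```

>>> carry_out(motion=[{"fingers": 0.25, "xyz": [0, 0, -0.04], "yaw": 0}, {"fingers": 0.25, "xyz": [0, 0, -0.1], "yaw": 0}, {"fingers": 0.25, "xyz": [0, 0, -0.18], "yaw": 0}, {"fingers": -1, "xyz": [0, 0, -0.27], "yaw": 0}, {"fingers": -1, "xyz": [0, 0, -0.36], "yaw": 0}])

```text
clock: 37.3
tcp_pos: [517.8, 245.3, 237.8]
tcp_rot: [-0.0, -0.038, 0.999, -0.0]
force: [0.5, 1.2, -0.5]
finger_gap: 45.4
grip_force: 0.0
```

>>> carry_out(motion=[{"fingers": -1, "xyz": [0.1, -0.1, 0], "yaw": 0}, {"fingers": -1, "xyz": [0.1, -0.2, 0], "yaw": 0}, {"fingers": -1, "xyz": [0.1, -0.3, 0], "yaw": 0}, {"fingers": -1, "xyz": [0.1, -0.4, 0], "yaw": 0}, {"fingers": -1, "xyz": [0.1, -0.45, 0], "yaw": 0}])

```text
clock: 37.8
tcp_pos: [484.8, 14.6, 236.6]
tcp_rot: [0.001, -0.037, 0.999, 0.0]
force: [0.7, 0.7, 0.6]
finger_gap: 85.3
grip_force: 0.0
```

```bash
python3 chk.py; python3 - <<'E'
from prof import *
t,s=load('top'),load('scene'); S,P=cloud(s),cloud(t)
for C,o in((P,T_OFS),(S,S_OFS)):
    print('bar',tops(C-np.r_[o,0],440,600,215,268,62,82),'want',(SEAT+ax*-2+ay*-8).round(1))
for nm,C in(('top',P),('sc',S)):
    q=C.reshape(-1,3); m=(q[:,0]>360)&(q[:,0]<640)&(q[:,1]>-345)&(q[:,1]<-240)&(q[:,2]>85)&(q[:,2]<125); q=q[m]
    print(nm,len(q)); o=np.argsort(q[:,0]); q=q[o]; cut=np.where(np.diff(q[:,0])>6)[0]+1
    for g in np.split(q,cut):
        if len(g)>15:
            hi=g[g[:,2]>100]; r=cv2.minAreaRect(hi[:,:2].astype(np.float32)); print('  clamp x',g[:,0].min().round(1),g[:,0].max().round(1),'y',g[:,1].min().round(1),g[:,1].max().round(1),'zmax',g[:,2].max().round(1),np.round(r[0],1),np.round(r[1],1),round(r[2],1))
    st=C.reshape(-1,3); st=st[(st[:,0]>330)&(st[:,0]<650)&(st[:,1]>-310)&(st[:,1]<-275)&(st[:,2]>33)&(st[:,2]<42)]
    print('  strip',np.polyfit(st[:,0],st[:,1],1).round(4),np.median(st,0).round(1),st[:,0].min(),st[:,0].max())
im=np.vstack([t['img'][165:285,240:460],s['img'][130:250,190:410]]);save(cv2.resize(im,None,fx=2.4,fy=2.4,interpolation=cv2.INTER_CUBIC),'bar')
E
```

```text
at [484.8  14.6 236.6] ydeg 94.25 tiltz [ 0.001  0.    -1.   ] gap 85.3 t 37.8 F [0.7 0.7 0.6]
top [(-28, np.float64(-89.0), np.float64(86.0)), (-15, np.float64(-88.5), np.float64(86.5)), (0, np.float64(-89.0), np.float64(86.0)), (10, np.float64(-89.0), np.float64(86.5))]
sc [(-28, np.float64(-92.0), np.float64(86.0)), (-15, np.float64(51.5), np.float64(86.0)), (0, np.float64(52.5), np.float64(85.5)), (10, np.float64(-95.0), np.float64(86.0))]
top flange 132 x -91.5 88.4 y [27.4 30.3 33.8] slope 0.0013
top fence 93 x -89.8 88.4 y [37.1 39.4 41.8] slope -0.0027
sc flange 103 x -92.1 87.5 y [27.7 30.7 33.6] slope 0.0005
sc fence 92 x -91.0 91.6 y [37.2 39.8 42. ] slope -0.0014
bar (array([518.4, 245.4]), array([110.9,  24.5]), 4.4, 262) want [517.7 246. ]
bar (array([518.8, 245.4]), array([110.4,  24.2]), 4.5, 242) want [517.7 246. ]
top 356
  clamp x 376.7 405.1 y -327.4 -265.0 zmax 117.7 [ 390.9 -296.2] [27.7 62.6] 0.8
  clamp x 445.0 473.7 y -325.5 -262.2 zmax 118.1 [ 460.2 -293.9] [28.3 63.5] 2.0
  clamp x 506.1 535.2 y -324.1 -260.5 zmax 119.0 [ 520.8 -292.4] [26.9 64.6] 2.3
  clamp x 581.5 610.2 y -323.1 -259.0 zmax 121.5 [ 596.  -290.9] [27.4 64. ] 1.5
  strip [ 1.610000e-02 -2.997675e+02] [ 482.8 -292.4   37.4] 336.6835566287397 645.2257127704816
sc 530
  clamp x 376.8 411.7 y -333.0 -268.1 zmax 116.4 [ 395.6 -300.4] [32.3 64.7] 0.9
  clamp x 448.4 480.5 y -328.7 -266.2 zmax 116.4 [ 463.7 -297.5] [30.2 62.5] 0.5
  clamp x 508.9 542.3 y -331.5 -265.4 zmax 116.6 [ 526.4 -298.2] [30.7 66.2] 1.8
  clamp x 583.1 615.2 y -328.0 -261.2 zmax 117.1 [ 599.2 -294.7] [31.4 66.9] 0.7
  strip [ 9.400000e-03 -2.961532e+02] [ 538.6 -290.9   38.1] 337.2079746448894 648.3167056266572
```

View pics/bar.png

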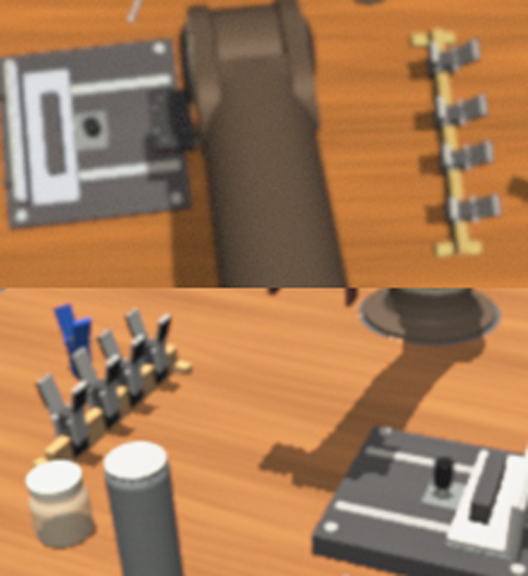

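The bar sits on the web at (52,133), parallel and well placed. All four clamps are still on the strip and the blue one is untouched. Now the first clamp, the far one.

```bash
cat > slots.py <<'E'
from prof import *
CL=[(597.6,-292.8),(523.6,-295.3),(462.,-295.7),(393.2,-298.3)]
SL=[SEAT+ay*34.8+ax*x for x in(66,22,-22,-66)]
E
python3 - <<'E'
from slots import *
print(np.round(SL,1).tolist()); x,y=CL[0]
plan((x,y,170,90.75),(x,y,88,90.75))
E
```

```text
[[582.3, 293.8], [538.4, 290.5], [494.6, 287.2], [450.7, 283.9]]
at [485.2  11.2 236.8] ydeg 93.83 tiltz [ 0.001 -0.001 -1.   ] gap 87.3 t 37.9 F [-0.1  0.7  0.4]
   (597.6, -292.8, 170, 90.75) xyz [-0.092, -0.311, 0.067] yaw 0.034 rows 4
   (597.6, -292.8, 170, 90.75) xyz [-0.1, -0.308, 0.067] yaw 0.034 rows 4
   (597.6, -292.8, 88, 90.75) xyz [0.0, 0.0, 0.164] yaw -0.0 rows 2
```

>>> carry_out(motion=[{"fingers": -1, "xyz": [-0.092, -0.311, 0.067], "yaw": 0.034}, {"fingers": -1, "xyz": [-0.092, -0.311, 0.067], "yaw": 0.034}, {"fingers": -1, "xyz": [-0.092, -0.311, 0.067], "yaw": 0.034}, {"fingers": -1, "xyz": [-0.092, -0.311, 0.067], "yaw": 0.034}, {"fingers": -1, "xyz": [-0.092, -0.311, 0.067], "yaw": 0.034}])

```text
clock: 38.4
tcp_pos: [542.7, -136.7, 201.8]
tcp_rot: [-0.001, -0.022, 1.0, -0.001]
force: [-0.3, 0.1, -0.3]
finger_gap: 87.8
grip_force: 0.0
```

>>> carry_out(motion=[{"fingers": -1, "xyz": [-0.1, -0.302, 0.067], "yaw": 0.034}, {"fingers": -1, "xyz": [-0.1, -0.302, 0.067], "yaw": 0.034}, {"fingers": -1, "xyz": [-0.1, -0.302, 0.067], "yaw": 0.034}, {"fingers": -1, "xyz": [-0.1, -0.302, 0.067], "yaw": 0.034}, {"fingers": -1, "xyz": [-0.1, -0.302, 0.067], "yaw": 0.034}])

```text
clock: 38.9
tcp_pos: [599.8, -283.1, 168.2]
tcp_rot: [-0.001, -0.01, 1.0, 0.0]
force: [1.0, 0.6, 0.1]
finger_gap: 87.8
grip_force: 0.0
```

>>> carry_out(motion=[{"fingers": -1, "xyz": [0, 0, 0], "yaw": 0}, {"fingers": -1, "xyz": [0, 0, 0], "yaw": 0}, {"fingers": -1, "xyz": [0, 0, 0], "yaw": 0}])

```text
clock: 39.2
tcp_pos: [600.4, -280.4, 169.8]
tcp_rot: [0.001, -0.012, 1.0, 0.0]
force: [-0.4, 0.4, 0.3]
finger_gap: 87.7
grip_force: 0.0
```

```bash
python3 - <<'E'
from slots import *
x,y=CL[0]
plan((x,y,88,90.75))
E
```

```text
at [ 600.4 -280.4  169.8] ydeg 91.4 tiltz [ 0.001  0.001 -1.   ] gap 87.7 t 39.2 F [-0.4  0.4  0.3]
   (597.6, -292.8, 88, 90.75) xyz [0.006, -0.025, 0.164] yaw 0.014 rows 2
```

>>> carry_out(motion=[{"fingers": -1, "xyz": [0.006, -0.025, 0], "yaw": 0.014}, {"fingers": -1, "xyz": [0.006, -0.025, 0.06], "yaw": 0.014}, {"fingers": -1, "xyz": [0.006, -0.025, 0.12], "yaw": 0.014}, {"fingers": -1, "xyz": [0.006, -0.025, 0.164], "yaw": 0.014}, {"fingers": -1, "xyz": [0.006, -0.025, 0.164], "yaw": 0.014}])

```text
clock: 39.7
tcp_pos: [595.1, -294.6, 84.3]
tcp_rot: [-0.002, -0.005, 1.0, 0.001]
force: [-0.4, -0.1, -0.1]
finger_gap: 88.1
grip_force: 0.0
```

>>> carry_out(motion=[{"fingers": 1, "xyz": [0, 0, 0], "yaw": 0}, {"fingers": 1, "xyz": [0, 0, 0], "yaw": 0}, {"fingers": 1, "xyz": [0, 0, 0], "yaw": 0}, {"fingers": 1, "xyz": [0, 0, 0], "yaw": 0}, {"fingers": 1, "xyz": [0, 0, 0], "yaw": 0}])

```text
clock: 40.2
tcp_pos: [598.5, -295.4, 89.2]
tcp_rot: [0.002, -0.006, 1.0, -0.0]
force: [-1.5, -0.3, 11.8]
finger_gap: 51.3
grip_force: 9.0
```

>>> carry_out(motion=[{"fingers": 1, "xyz": [0, 0, 0], "yaw": 0}, {"fingers": 1, "xyz": [0, 0, 0], "yaw": 0}, {"fingers": 1, "xyz": [0, 0, 0], "yaw": 0}, {"fingers": 1, "xyz": [0, 0, 0], "yaw": 0}, {"fingers": 1, "xyz": [0, 0, 0], "yaw": 0}])

```text
clock: 40.7
tcp_pos: [598.9, -295.4, 90.3]
tcp_rot: [0.002, -0.006, 1.0, -0.0]
force: [-2.3, 3.3, 15.5]
finger_gap: 34.0
grip_force: 29.9
```

```bash
python3 - <<'E'
from slots import *
plan()
s=grab('scene'); save(cv2.resize(s['img'][130:230,180:320],None,fx=4.5,fy=4.5,interpolation=cv2.INTER_CUBIC),'grip1')
E
```

```text
at [ 598.9 -295.4   90.3] ydeg 90.65 tiltz [ 0.004 -0.001 -1.   ] gap 34.0 t 40.7 F [-2.3  3.3 15.5]
```

View pics/grip1.png

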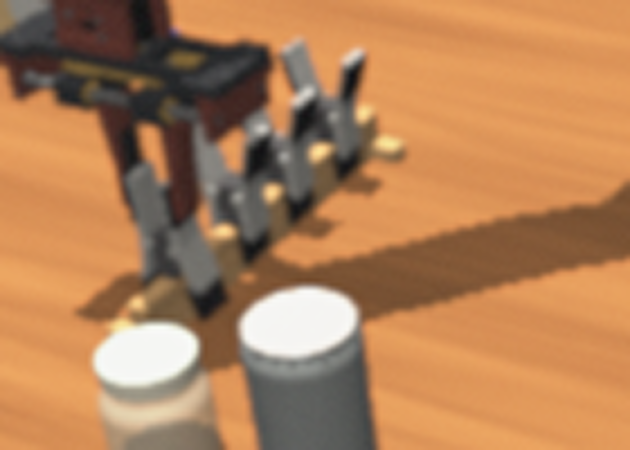

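The fingers hold clamp 1's handles, squeezed to 34 mm at (175,170), with its jaws open on the strip. Lifting it off now.

>>> carry_out(motion=[{"fingers": 1, "xyz": [0, 0, -0.03], "yaw": 0}, {"fingers": 1, "xyz": [0, 0, -0.08], "yaw": 0}, {"fingers": 1, "xyz": [0, 0, -0.16], "yaw": 0}, {"fingers": 1, "xyz": [0, 0, -0.24], "yaw": 0}, {"fingers": 1, "xyz": [0, 0, -0.28], "yaw": 0}])

```text
clock: 41.25
tcp_pos: [597.9, -296.4, 231.8]
tcp_rot: [0.002, -0.005, 1.0, -0.001]
force: [0.4, -0.1, -1.5]
finger_gap: 33.7
grip_force: 29.7
```

>>> carry_out(motion=[{"fingers": 1, "xyz": [0, 0, 0], "yaw": 0}, {"fingers": 1, "xyz": [0, 0, 0], "yaw": 0}])

```text
clock: 41.45
tcp_pos: [597.0, -295.2, 227.2]
tcp_rot: [0.0, -0.005, 1.0, 0.0]
force: [-0.1, 0.9, -0.8]
finger_gap: 33.9
grip_force: 29.7
```

```bash
cat > held.py <<'E'
from slots import *
import sys
s=grab('scene'); S=cloud(s); p=env.read_state()['tcp_pos']
q=S.reshape(-1,3)-np.r_[S_OFS,0]; q=q[(abs(q[:,0]-p[0])<22)&(abs(q[:,1]-p[1])<40)&(q[:,2]>p[2]-110)&(q[:,2]<p[2]-8)]
print('jaw tips rel TCP z',np.percentile(q[:,2],[.5,2,5]).round(1)-p[2].round(1),'x',np.percentile(q[:,0],[2,98]).round(1),'y',np.percentile(q[:,1],[2,98]).round(1),len(q))
E
python3 held.py; python3 - <<'E'
from slots import *
x,y=SL[0]; plan((x,y,230,94.3),(x,y,175,94.3))
E
```

```text
jaw tips rel TCP z [-79.4 -77.2 -74.6] x [581.6 611. ] y [-314.6 -265.8] 368
at [ 596.6 -294.8  226.1] ydeg 90.63 tiltz [-0.001  0.001 -1.   ] gap 33.4 t 41.5 F [-0.5  0.2 -0.5]
   (np.float64(582.3049591191015), np.float64(293.7506386172116), 230, 94.3) xyz [0.005, 0.392, -0.003] yaw -0.027 rows 4
   (np.float64(582.3049591191015), np.float64(293.7506386172116), 230, 94.3) xyz [-0.003, 0.392, -0.003] yaw -0.027 rows 4
   (np.float64(582.3049591191015), np.float64(293.7506386172116), 230, 94.3) xyz [-0.012, 0.392, -0.003] yaw -0.027 rows 4
   (np.float64(582.3049591191015), np.float64(293.7506386172116), 175, 94.3) xyz [0.0, 0.0, 0.11] yaw -0.0 rows 2
```

>>> carry_out(motion=[{"fingers": 1, "xyz": [0.005, 0.392, -0.003], "yaw": -0.027}, {"fingers": 1, "xyz": [0.005, 0.392, -0.003], "yaw": -0.027}, {"fingers": 1, "xyz": [0.005, 0.392, -0.003], "yaw": -0.027}, {"fingers": 1, "xyz": [0.005, 0.392, -0.003], "yaw": -0.027}, {"fingers": 1, "xyz": [0.005, 0.392, -0.003], "yaw": -0.027}])

```text
clock: 42.0
tcp_pos: [592.2, -90.2, 226.4]
tcp_rot: [-0.002, -0.021, 1.0, 0.002]
force: [-0.1, 0.4, -0.9]
finger_gap: 33.7
grip_force: 29.9
```

>>> carry_out(motion=[{"fingers": 1, "xyz": [-0.003, 0.392, -0.003], "yaw": -0.027}, {"fingers": 1, "xyz": [-0.003, 0.392, -0.003], "yaw": -0.027}, {"fingers": 1, "xyz": [-0.003, 0.392, -0.003], "yaw": -0.027}, {"fingers": 1, "xyz": [-0.003, 0.392, -0.003], "yaw": -0.027}, {"fingers": 1, "xyz": [-0.003, 0.392, -0.003], "yaw": -0.027}])

```text
clock: 42.5
tcp_pos: [586.2, 105.1, 228.0]
tcp_rot: [-0.002, -0.032, 0.999, 0.001]
force: [0.3, 0.6, -0.6]
finger_gap: 33.5
grip_force: 29.9
```

>>> carry_out(motion=[{"fingers": 1, "xyz": [-0.012, 0.392, -0.003], "yaw": -0.027}, {"fingers": 1, "xyz": [-0.012, 0.392, -0.003], "yaw": -0.027}, {"fingers": 1, "xyz": [-0.012, 0.392, -0.003], "yaw": -0.027}, {"fingers": 1, "xyz": [-0.012, 0.392, -0.003], "yaw": -0.027}, {"fingers": 1, "xyz": [-0.012, 0.392, -0.003], "yaw": -0.027}])

```text
clock: 43.0
tcp_pos: [580.6, 300.6, 229.0]
tcp_rot: [-0.002, -0.042, 0.999, 0.001]
force: [-0.2, -0.3, -1.2]
finger_gap: 33.2
grip_force: 29.9
```

>>> carry_out(motion=[{"fingers": 1, "xyz": [0, 0, 0], "yaw": 0}, {"fingers": 1, "xyz": [0, 0, 0], "yaw": 0}, {"fingers": 1, "xyz": [0, 0, 0], "yaw": 0}])

```text
clock: 43.3
tcp_pos: [583.9, 290.4, 231.3]
tcp_rot: [-0.0, -0.036, 0.999, -0.0]
force: [-0.3, -0.8, -1.7]
finger_gap: 33.3
grip_force: 29.9
```

```bash
python3 held.py; python3 - <<'E'
from slots import *
x,y=SL[0]; plan((x,y,190,94.3))
E
```

```text
jaw tips rel TCP z [-79.4 -77.4 -74. ] x [570.5 599.5] y [268.7 317.1] 349
at [583.8 290.7 231.5] ydeg 94.12 tiltz [-0.    -0.001 -1.   ] gap 33.3 t 43.35 F [-0.1  0.8 -0.3]
   (np.float64(582.3049591191015), np.float64(293.7506386172116), 190, 94.3) xyz [0.003, 0.006, 0.083] yaw -0.004 rows 1
```

>>> carry_out(motion=[{"fingers": 1, "xyz": [0.003, 0.006, 0], "yaw": -0.004}, {"fingers": 1, "xyz": [0.003, 0.006, 0.04], "yaw": -0.004}, {"fingers": 1, "xyz": [0.003, 0.006, 0.07], "yaw": -0.004}, {"fingers": 1, "xyz": [0.003, 0.006, 0.07], "yaw": -0.004}, {"fingers": 1, "xyz": [0.003, 0.006, 0.07], "yaw": -0.004}])

```text
clock: 43.85
tcp_pos: [581.5, 295.4, 196.5]
tcp_rot: [-0.0, -0.039, 0.999, -0.0]
force: [0.8, -0.3, -0.9]
finger_gap: 32.9
grip_force: 29.9
```

>>> carry_out(motion=[{"fingers": 1, "xyz": [0, 0, 0], "yaw": 0}, {"fingers": 1, "xyz": [0, 0, 0], "yaw": 0}])

```text
clock: 44.05
tcp_pos: [582.0, 295.7, 197.4]
tcp_rot: [0.001, -0.039, 0.999, 0.0]
force: [1.0, 0.5, -1.4]
finger_gap: 33.5
grip_force: 29.9
```

```bash
python3 - <<'E'
from slots import *
x,y=SL[0]; plan((x,y,158,94.3))
E
```

```text
at [582.  295.7 197.4] ydeg 94.45 tiltz [ 0.001  0.001 -1.   ] gap 33.5 t 44.05 F [ 1.   0.5 -1.4]
   (np.float64(582.3049591191015), np.float64(293.7506386172116), 158, 94.3) xyz [-0.0, -0.004, 0.079] yaw 0.003 rows 1
```

>>> carry_out(motion=[{"fingers": 1, "xyz": [0, -0.004, 0.02], "yaw": 0}, {"fingers": 1, "xyz": [0, -0.004, 0.04], "yaw": 0}, {"fingers": 1, "xyz": [0, -0.004, 0.06], "yaw": 0}, {"fingers": 1, "xyz": [0, -0.004, 0.077], "yaw": 0}, {"fingers": 1, "xyz": [0, -0.004, 0.077], "yaw": 0}])

```text
clock: 44.55
tcp_pos: [581.4, 294.0, 157.0]
tcp_rot: [-0.0, -0.039, 0.999, 0.0]
force: [-1.3, -0.8, -0.4]
finger_gap: 33.4
grip_force: 30.0
```

>>> carry_out(motion=[{"fingers": 1, "xyz": [0, 0, 0.002], "yaw": 0}, {"fingers": 1, "xyz": [0, 0, 0.004], "yaw": 0}, {"fingers": 1, "xyz": [0, 0, 0.004], "yaw": 0}])

```text
clock: 44.85
tcp_pos: [581.7, 293.5, 156.4]
tcp_rot: [0.0, -0.039, 0.999, 0.0]
force: [-1.4, -1.0, 1.9]
finger_gap: 33.3
grip_force: 30.0
```

```bash
python3 held.py; python3 chk.py | grep -E "at|fl|fe"
```

```text
jaw tips rel TCP z [-109.6 -108.2 -104.8] x [565.3 603.4] y [256.1 320.1] 513
at [581.7 293.5 156.4] ydeg 94.45 tiltz [ 0.  0. -1.] gap 33.2 t 44.9 F [-2.  -0.4  3.2]
top [(-28, np.float64(-73.0), np.float64(35.5)), (-15, None, None), (0, None, None), (10, None, None)]
sc [(-28, np.float64(-91.0), np.float64(37.5)), (-15, None, None), (0, np.float64(52.5), np.float64(84.5)), (10, None, None)]
sc flange 71 x -90.6 88.6 y [27.8 30.9 33.7] slope 0.0009
sc fence 30 x -86.2 89.3 y [37.3 39.2 42.3] slope 0.0115
```

>>> carry_out(motion=[{"fingers": -1, "xyz": [0, 0, 0], "yaw": 0}, {"fingers": -1, "xyz": [0, 0, 0], "yaw": 0}, {"fingers": -1, "xyz": [0, 0, 0], "yaw": 0}, {"fingers": -1, "xyz": [0, 0, 0], "yaw": 0}, {"fingers": -1, "xyz": [0, 0, 0], "yaw": 0}])

```text
clock: 45.5
tcp_pos: [581.8, 293.7, 156.1]
tcp_rot: [0.0, -0.039, 0.999, 0.0]
force: [0.2, -0.0, 0.2]
finger_gap: 69.7
grip_force: 0.0
```

>>> carry_out(motion=[{"fingers": -1, "xyz": [0, 0, 0], "yaw": 0}, {"fingers": -1, "xyz": [0, 0, 0], "yaw": 0}, {"fingers": -1, "xyz": [0, 0, -0.05], "yaw": 0}, {"fingers": -1, "xyz": [0, 0, -0.1], "yaw": 0}, {"fingers": -1, "xyz": [0, 0, -0.15], "yaw": 0}])

```text
clock: 46.0
tcp_pos: [581.7, 293.5, 232.0]
tcp_rot: [-0.0, -0.039, 0.999, -0.0]
force: [0.8, 0.0, -0.1]
finger_gap: 87.6
grip_force: 0.0
```

>>> carry_out(motion=[{"fingers": -1, "xyz": [0, -0.1, 0], "yaw": 0}, {"fingers": -1, "xyz": [0, -0.2, 0], "yaw": 0}, {"fingers": -1, "xyz": [0, -0.3, 0], "yaw": 0}, {"fingers": -1, "xyz": [0, -0.4, 0], "yaw": 0}, {"fingers": -1, "xyz": [0, -0.45, 0], "yaw": 0}])

```text
clock: 46.5
tcp_pos: [599.4, 63.6, 231.8]
tcp_rot: [0.001, -0.036, 0.999, -0.001]
force: [0.0, -0.3, 0.0]
finger_gap: 87.6
grip_force: 0.0
```

```bash
python3 chk.py; python3 - <<'E'
from slots import *
t,s=load('top'),load('scene'); S,P=cloud(s),cloud(t)
im=np.vstack([t['img'][165:275,200:400],s['img'][150:270,310:510][:110]]);save(cv2.resize(im,None,fx=2.7,fy=2.7,interpolation=cv2.INTER_CUBIC),'c1')
x,y=CL[1]; plan((x,y,170,90.75))
E
```

```text
at [599.4  63.6 231.8] ydeg 94.14 tiltz [ 0.001 -0.001 -1.   ] gap 87.6 t 46.5 F [ 0.  -0.3  0. ]
top [(-28, np.float64(-88.5), np.float64(86.0)), (-15, np.float64(-88.5), np.float64(86.5)), (0, np.float64(-89.0), np.float64(86.5)), (10, np.float64(-89.0), np.float64(86.5))]
sc [(-28, np.float64(-92.5), np.float64(86.5)), (-15, np.float64(-150.0), np.float64(86.5)), (0, np.float64(52.5), np.float64(86.0)), (10, np.float64(-11.5), np.float64(86.0))]
top flange 102 x -91.2 84.9 y [27.3 30.  33.3] slope -0.0058
top fence 78 x -89.5 88.5 y [37.2 39.7 45. ] slope 0.0102
sc flange 85 x -90.9 87.1 y [22.1 30.  33.5] slope -0.024
sc fence 74 x -88.2 89.9 y [37.5 40.8 48. ] slope 0.0238
at [599.6  63.6 231.9] ydeg 94.03 tiltz [ 0.001 -0.002 -1.   ] gap 87.4 t 46.6 F [ 0.3  0.5 -0.1]
   (523.6, -295.3, 170, 90.75) xyz [0.101, -0.353, 0.062] yaw 0.036 rows 4
   (523.6, -295.3, 170, 90.75) xyz [0.091, -0.355, 0.062] yaw 0.036 rows 4
```

View pics/c1.png

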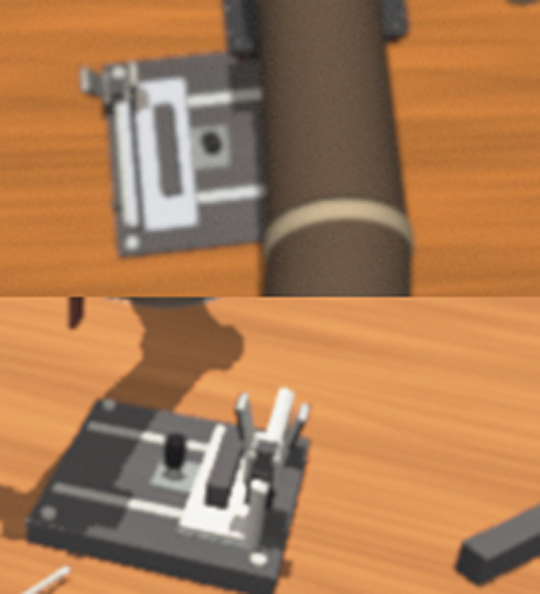

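Clamp 1 stands upright over flange and fence in the scene crop (265,450), and the angle and bar are unchanged. Next is clamp 2.

>>> carry_out(motion=[{"fingers": -1, "xyz": [0.101, -0.353, 0.062], "yaw": 0.036}, {"fingers": -1, "xyz": [0.101, -0.353, 0.062], "yaw": 0.036}, {"fingers": -1, "xyz": [0.101, -0.353, 0.062], "yaw": 0.036}, {"fingers": -1, "xyz": [0.101, -0.353, 0.062], "yaw": 0.036}, {"fingers": -1, "xyz": [0.101, -0.353, 0.062], "yaw": 0.036}])

```text
clock: 47.1
tcp_pos: [560.9, -115.6, 199.9]
tcp_rot: [-0.0, -0.021, 1.0, -0.001]
force: [-1.0, 0.3, 0.1]
finger_gap: 88.0
grip_force: 0.0
```

>>> carry_out(motion=[{"fingers": -1, "xyz": [0.091, -0.355, 0.062], "yaw": 0.036}, {"fingers": -1, "xyz": [0.091, -0.355, 0.062], "yaw": 0.036}, {"fingers": -1, "xyz": [0.091, -0.355, 0.062], "yaw": 0.036}, {"fingers": -1, "xyz": [0.091, -0.355, 0.062], "yaw": 0.036}, {"fingers": -1, "xyz": [0.091, -0.355, 0.062], "yaw": 0.036}])

```text
clock: 47.6
tcp_pos: [524.2, -294.3, 168.6]
tcp_rot: [-0.001, -0.008, 1.0, -0.001]
force: [-0.3, 0.0, -0.1]
finger_gap: 87.9
grip_force: 0.0
```

>>> carry_out(motion=[{"fingers": -1, "xyz": [0, 0, 0], "yaw": 0}, {"fingers": -1, "xyz": [0, 0, 0], "yaw": 0}, {"fingers": -1, "xyz": [0, 0, 0], "yaw": 0}])

```text
clock: 47.9
tcp_pos: [527.1, -287.8, 169.2]
tcp_rot: [0.0, -0.012, 1.0, 0.0]
force: [0.2, -0.7, 0.4]
finger_gap: 88.0
grip_force: 0.0
```

```bash
python3 - <<'E'
from slots import *
x,y=CL[1]
plan((x,y,88,90.75))
E
```

```text
at [ 527.1 -287.8  169.2] ydeg 91.4 tiltz [ 0.001  0.001 -1.   ] gap 88.0 t 47.9 F [ 0.2 -0.7  0.4]
   (523.6, -295.3, 88, 90.75) xyz [0.007, -0.015, 0.162] yaw 0.014 rows 2
```

>>> carry_out(motion=[{"fingers": -1, "xyz": [0.007, -0.015, 0], "yaw": 0.014}, {"fingers": -1, "xyz": [0.007, -0.015, 0.06], "yaw": 0.014}, {"fingers": -1, "xyz": [0.007, -0.015, 0.12], "yaw": 0.014}, {"fingers": -1, "xyz": [0.007, -0.015, 0.16], "yaw": 0.014}, {"fingers": -1, "xyz": [0.007, -0.015, 0.16], "yaw": 0.014}])

```text
clock: 48.4
tcp_pos: [521.0, -296.5, 86.7]
tcp_rot: [-0.002, -0.005, 1.0, 0.001]
force: [0.2, -0.2, -0.9]
finger_gap: 87.7
grip_force: 0.0
```

>>> carry_out(motion=[{"fingers": 1, "xyz": [0, 0, 0], "yaw": 0}, {"fingers": 1, "xyz": [0, 0, 0], "yaw": 0}, {"fingers": 1, "xyz": [0, 0, 0], "yaw": 0}, {"fingers": 1, "xyz": [0, 0, 0], "yaw": 0}, {"fingers": 1, "xyz": [0, 0, 0], "yaw": 0}])

```text
clock: 48.9
tcp_pos: [523.8, -298.0, 90.8]
tcp_rot: [0.001, -0.005, 1.0, -0.0]
force: [-1.3, 0.5, 13.5]
finger_gap: 51.4
grip_force: 9.3
```

>>> carry_out(motion=[{"fingers": 1, "xyz": [0, 0, 0], "yaw": 0}, {"fingers": 1, "xyz": [0, 0, 0], "yaw": 0}, {"fingers": 1, "xyz": [0, 0, 0], "yaw": 0}, {"fingers": 1, "xyz": [0, 0, 0], "yaw": 0}, {"fingers": 1, "xyz": [0, 0, 0], "yaw": 0}])

```text
clock: 49.4
tcp_pos: [524.2, -298.0, 91.8]
tcp_rot: [0.002, -0.005, 1.0, -0.0]
force: [-1.3, 3.3, 17.1]
finger_gap: 33.9
grip_force: 29.9
```

>>> carry_out(motion=[{"fingers": 1, "xyz": [0, 0, -0.03], "yaw": 0}, {"fingers": 1, "xyz": [0, 0, -0.08], "yaw": 0}, {"fingers": 1, "xyz": [0, 0, -0.16], "yaw": 0}, {"fingers": 1, "xyz": [0, 0, -0.24], "yaw": 0}, {"fingers": 1, "xyz": [0, 0, -0.28], "yaw": 0}])

```text
clock: 49.9
tcp_pos: [523.2, -298.9, 233.4]
tcp_rot: [0.002, -0.005, 1.0, -0.001]
force: [0.3, -0.3, -1.0]
finger_gap: 33.6
grip_force: 29.6
```

>>> carry_out(motion=[{"fingers": 1, "xyz": [0, 0, 0], "yaw": 0}, {"fingers": 1, "xyz": [0, 0, 0], "yaw": 0}, {"fingers": 1, "xyz": [0, 0, 0], "yaw": 0}])

```text
clock: 50.2
tcp_pos: [521.8, -297.2, 227.8]
tcp_rot: [-0.001, -0.005, 1.0, 0.0]
force: [-0.8, 0.7, -1.0]
finger_gap: 34.0
grip_force: 29.6
```

```bash
python3 held.py; python3 - <<'E'
from slots import *
x,y=SL[1]; plan((x,y,230,94.3))
E
```

```text
jaw tips rel TCP z [-81.6 -78.8 -77.1] x [506.  535.9] y [-316.8 -266.9] 344
at [ 521.8 -297.2  227.7] ydeg 90.58 tiltz [-0.002  0.001 -1.   ] gap 33.7 t 50.25 F [-0.5  0.9 -1.4]
   (np.float64(538.4288132439964), np.float64(290.4515746368532), 230, 94.3) xyz [-0.015, 0.392, -0.002] yaw -0.028 rows 4
   (np.float64(538.4288132439964), np.float64(290.4515746368532), 230, 94.3) xyz [-0.024, 0.391, -0.002] yaw -0.028 rows 4
   (np.float64(538.4288132439964), np.float64(290.4515746368532), 230, 94.3) xyz [-0.032, 0.391, -0.002] yaw -0.028 rows 4
```

>>> carry_out(motion=[{"fingers": 1, "xyz": [-0.015, 0.392, 0], "yaw": -0.028}, {"fingers": 1, "xyz": [-0.015, 0.392, 0], "yaw": -0.028}, {"fingers": 1, "xyz": [-0.015, 0.392, 0], "yaw": -0.028}, {"fingers": 1, "xyz": [-0.015, 0.392, 0], "yaw": -0.028}, {"fingers": 1, "xyz": [-0.015, 0.392, 0], "yaw": -0.028}])

```text
clock: 50.75
tcp_pos: [528.0, -93.8, 227.6]
tcp_rot: [-0.001, -0.021, 1.0, 0.002]
force: [-0.5, 0.3, -0.9]
finger_gap: 33.5
grip_force: 29.8
```

>>> carry_out(motion=[{"fingers": 1, "xyz": [-0.024, 0.391, 0], "yaw": -0.028}, {"fingers": 1, "xyz": [-0.024, 0.391, 0], "yaw": -0.028}, {"fingers": 1, "xyz": [-0.024, 0.391, 0], "yaw": -0.028}, {"fingers": 1, "xyz": [-0.024, 0.391, 0], "yaw": -0.028}, {"fingers": 1, "xyz": [-0.024, 0.391, 0], "yaw": -0.028}])

```text
clock: 51.25
tcp_pos: [532.8, 101.5, 227.6]
tcp_rot: [-0.001, -0.032, 0.999, 0.001]
force: [0.1, -1.1, -0.6]
finger_gap: 33.2
grip_force: 29.8
```

>>> carry_out(motion=[{"fingers": 1, "xyz": [-0.032, 0.391, 0], "yaw": -0.028}, {"fingers": 1, "xyz": [-0.032, 0.391, 0], "yaw": -0.028}, {"fingers": 1, "xyz": [-0.032, 0.391, 0], "yaw": -0.028}, {"fingers": 1, "xyz": [-0.032, 0.391, 0], "yaw": -0.028}, {"fingers": 1, "xyz": [-0.032, 0.391, 0], "yaw": -0.028}])

```text
clock: 51.75
tcp_pos: [537.1, 297.4, 227.0]
tcp_rot: [-0.001, -0.043, 0.999, 0.001]
force: [-0.1, 0.4, -1.2]
finger_gap: 33.6
grip_force: 29.8
```

>>> carry_out(motion=[{"fingers": 1, "xyz": [0, 0, 0], "yaw": 0}, {"fingers": 1, "xyz": [0, 0, 0], "yaw": 0}, {"fingers": 1, "xyz": [0, 0, 0], "yaw": 0}])

```text
clock: 52.05
tcp_pos: [539.7, 287.9, 229.0]
tcp_rot: [-0.0, -0.037, 0.999, -0.0]
force: [-0.2, -0.2, -1.0]
finger_gap: 33.5
grip_force: 29.8
```

```bash
python3 - <<'E'
from slots import *
x,y=SL[1]; plan((x,y,197,94.3),(x,y,159,94.3))
E
```

```text
at [539.7 287.9 229. ] ydeg 94.19 tiltz [-0.    -0.001 -1.   ] gap 33.5 t 52.05 F [-0.2 -0.2 -1. ]
   (np.float64(538.4288132439964), np.float64(290.4515746368532), 197, 94.3) xyz [0.002, 0.005, 0.064] yaw -0.002 rows 1
   (np.float64(538.4288132439964), np.float64(290.4515746368532), 159, 94.3) xyz [0.0, 0.0, 0.076] yaw -0.0 rows 1
```

>>> carry_out(motion=[{"fingers": 1, "xyz": [0.001, 0.003, 0.03], "yaw": 0}, {"fingers": 1, "xyz": [0.001, 0.003, 0.064], "yaw": 0}, {"fingers": 1, "xyz": [0.001, 0.003, 0.064], "yaw": 0}, {"fingers": 1, "xyz": [0.001, 0.003, 0.064], "yaw": 0}, {"fingers": 1, "xyz": [0.001, 0.003, 0.064], "yaw": 0}])

```text
clock: 52.55
tcp_pos: [539.2, 291.3, 198.2]
tcp_rot: [0.001, -0.038, 0.999, 0.0]
force: [-0.4, 0.5, -0.9]
finger_gap: 33.6
grip_force: 29.8
```

>>> carry_out(motion=[{"fingers": 1, "xyz": [0, 0, 0], "yaw": 0}, {"fingers": 1, "xyz": [0, 0, 0], "yaw": 0}])

```text
clock: 52.75
tcp_pos: [538.8, 291.8, 197.8]
tcp_rot: [0.0, -0.038, 0.999, 0.0]
force: [-0.8, 0.1, -1.0]
finger_gap: 33.7
grip_force: 29.8
```

```bash
python3 - <<'E'
from slots import *
x,y=SL[1]; plan((x,y,158,94.3))
E
```

```text
at [538.8 291.8 197.8] ydeg 94.35 tiltz [ 0.001  0.001 -1.   ] gap 33.7 t 52.75 F [-0.8  0.1 -1. ]
   (np.float64(538.4288132439964), np.float64(290.4515746368532), 158, 94.3) xyz [0.001, -0.003, 0.08] yaw 0.001 rows 1
```

>>> carry_out(motion=[{"fingers": 1, "xyz": [0, -0.002, 0.02], "yaw": 0}, {"fingers": 1, "xyz": [0, -0.002, 0.04], "yaw": 0}, {"fingers": 1, "xyz": [0, -0.002, 0.06], "yaw": 0}, {"fingers": 1, "xyz": [0, -0.002, 0.076], "yaw": 0}, {"fingers": 1, "xyz": [0, -0.002, 0.076], "yaw": 0}])

```text
clock: 53.25
tcp_pos: [538.3, 291.2, 158.2]
tcp_rot: [-0.0, -0.038, 0.999, 0.0]
force: [0.8, -0.1, -1.1]
finger_gap: 33.6
grip_force: 30.0
```

>>> carry_out(motion=[{"fingers": 1, "xyz": [0, 0, 0.002], "yaw": 0}, {"fingers": 1, "xyz": [0, 0, 0.004], "yaw": 0}, {"fingers": 1, "xyz": [0, 0, 0.004], "yaw": 0}])

```text
clock: 53.55
tcp_pos: [538.6, 290.8, 157.7]
tcp_rot: [-0.0, -0.038, 0.999, 0.0]
force: [-2.2, -0.2, 5.9]
finger_gap: 33.2
grip_force: 30.0
```

Contact. Release and retreat, then go towards clamp 3.

>>> carry_out(motion=[{"fingers": -1, "xyz": [0, 0, 0], "yaw": 0}, {"fingers": -1, "xyz": [0, 0, 0], "yaw": 0}, {"fingers": -1, "xyz": [0, 0, 0], "yaw": 0}, {"fingers": -1, "xyz": [0, 0, 0], "yaw": 0}, {"fingers": -1, "xyz": [0, 0, 0], "yaw": 0}])

```text
clock: 54.05
tcp_pos: [538.6, 290.6, 156.9]
tcp_rot: [-0.0, -0.038, 0.999, -0.0]
force: [0.1, -0.5, 0.8]
finger_gap: 70.1
grip_force: 0.0
```

>>> carry_out(motion=[{"fingers": -1, "xyz": [0, 0, 0], "yaw": 0}, {"fingers": -1, "xyz": [0, 0, 0], "yaw": 0}, {"fingers": -1, "xyz": [0, 0, -0.05], "yaw": 0}, {"fingers": -1, "xyz": [0, 0, -0.1], "yaw": 0}, {"fingers": -1, "xyz": [0, 0, -0.15], "yaw": 0}])

```text
clock: 54.55
tcp_pos: [538.6, 290.6, 232.9]
tcp_rot: [-0.0, -0.038, 0.999, -0.0]
force: [-0.4, 0.1, 0.1]
finger_gap: 87.7
grip_force: 0.0
```

>>> carry_out(motion=[{"fingers": -1, "xyz": [0, -0.1, 0], "yaw": 0}, {"fingers": -1, "xyz": [0, -0.2, 0], "yaw": 0}, {"fingers": -1, "xyz": [0, -0.3, 0], "yaw": 0}, {"fingers": -1, "xyz": [0, -0.4, 0], "yaw": 0}, {"fingers": -1, "xyz": [0, -0.45, 0], "yaw": 0}])

```text
clock: 55.05
tcp_pos: [555.8, 61.1, 232.7]
tcp_rot: [0.0, -0.036, 0.999, -0.001]
force: [1.3, 0.3, 0.0]
finger_gap: 87.9
grip_force: 0.0
```

```bash
cat > cl.py <<'E'
from slots import *
S,P=cloud(load('scene')),cloud(load('top'))
for nm,C,o in(('top',P,T_OFS),('sc',S,S_OFS)):
    q=C.reshape(-1,3); j=np.c_[(q[:,:2]-SEAT-o)@ax,(q[:,:2]-SEAT-o)@ay,q[:,2]]
    k=j[(abs(j[:,0])<130)&(abs(j[:,1]-35)<50)&(j[:,2]>150)&(j[:,2]<195)]; k=k[np.argsort(k[:,0])]
    for g in np.split(k,np.where(np.diff(k[:,0])>6)[0]+1):
        if len(g)>10: print(nm,'clamp seat-frame x',g[:,0].min().round(1),g[:,0].max().round(1),'y',g[:,1].min().round(1),g[:,1].max().round(1),'ztop',g[:,2].max().round(1))
E
python3 chk.py; python3 cl.py; python3 - <<'E'
from slots import *
x,y=CL[2]; plan((x,y,170,90.75))
E
```

```text
at [555.8  61.1 232.7] ydeg 94.07 tiltz [ 0.001 -0.001 -1.   ] gap 87.9 t 55.05 F [1.3 0.3 0. ]
top [(-28, np.float64(-89.0), np.float64(86.0)), (-15, np.float64(-88.5), np.float64(86.5)), (0, np.float64(-88.5), np.float64(86.0)), (10, np.float64(-89.0), np.float64(86.0))]
sc [(-28, np.float64(-92.5), np.float64(86.0)), (-15, np.float64(-150.0), np.float64(86.0)), (0, np.float64(52.5), np.float64(86.0)), (10, np.float64(-10.0), np.float64(86.0))]
top flange 88 x -91.5 83.3 y [26.  30.4 33.6] slope -0.0091
top fence 72 x -89.5 88.0 y [37.3 39.8 45.7] slope 0.0227
sc flange 60 x -91.3 87.2 y [21.8 29.3 33.6] slope -0.0234
sc fence 56 x -91.2 90.9 y [37.5 41.2 48.4] slope 0.0208
top clamp seat-frame x 7.2 36.7 y 3.4 66.5 ztop 185.8
top clamp seat-frame x 51.2 80.7 y 3.7 67.7 ztop 187.7
sc clamp seat-frame x 8.0 36.8 y 3.2 66.3 ztop 184.0
sc clamp seat-frame x 47.4 80.2 y 3.5 66.6 ztop 184.4
at [556.1  61.2 232.7] ydeg 93.95 tiltz [ 0.001 -0.001 -1.   ] gap 87.8 t 55.15 F [0.3 0.9 0.4]
   (462.0, -295.7, 170, 90.75) xyz [0.118, -0.35, 0.063] yaw 0.036 rows 4
   (462.0, -295.7, 170, 90.75) xyz [0.109, -0.353, 0.063] yaw 0.036 rows 4
```

>>> carry_out(motion=[{"fingers": -1, "xyz": [0.118, -0.35, 0.063], "yaw": 0.036}, {"fingers": -1, "xyz": [0.118, -0.35, 0.063], "yaw": 0.036}, {"fingers": -1, "xyz": [0.118, -0.35, 0.063], "yaw": 0.036}, {"fingers": -1, "xyz": [0.118, -0.35, 0.063], "yaw": 0.036}, {"fingers": -1, "xyz": [0.118, -0.35, 0.063], "yaw": 0.036}])

```text
clock: 55.65
tcp_pos: [508.4, -117.1, 200.3]
tcp_rot: [-0.0, -0.021, 1.0, -0.001]
force: [-0.2, 0.2, -0.2]
finger_gap: 88.0
grip_force: 0.0
```

>>> carry_out(motion=[{"fingers": -1, "xyz": [0.112, -0.362, 0.063], "yaw": 0.046}, {"fingers": -1, "xyz": [0.112, -0.362, 0.063], "yaw": 0.046}, {"fingers": -1, "xyz": [0.112, -0.362, 0.063], "yaw": 0.046}, {"fingers": -1, "xyz": [0.112, -0.362, 0.063], "yaw": 0.046}, {"fingers": -1, "xyz": [0.112, -0.362, 0.063], "yaw": 0.046}])

```text
clock: 56.15
tcp_pos: [461.1, -300.5, 168.7]
tcp_rot: [-0.001, -0.003, 1.0, -0.001]
force: [0.2, -0.0, 0.2]
finger_gap: 88.0
grip_force: 0.0
```

>>> carry_out(motion=[{"fingers": -1, "xyz": [0, 0, 0], "yaw": 0}, {"fingers": -1, "xyz": [0, 0, 0], "yaw": 0}, {"fingers": -1, "xyz": [0, 0, 0], "yaw": 0}])

```text
clock: 56.45
tcp_pos: [464.2, -294.0, 169.2]
tcp_rot: [0.0, -0.007, 1.0, 0.0]
force: [-0.7, -0.0, 0.0]
finger_gap: 88.0
grip_force: 0.0
```

```bash
python3 - <<'E'
from slots import *
x,y=CL[2]
plan((x,y,88,90.75))
E
```

```text
at [ 464.2 -294.   169.2] ydeg 90.86 tiltz [ 0.     0.001 -1.   ] gap 88.0 t 56.45 F [-0.7 -0.   0. ]
   (462.0, -295.7, 88, 90.75) xyz [0.004, -0.003, 0.162] yaw 0.002 rows 2
```

>>> carry_out(motion=[{"fingers": -1, "xyz": [0.005, -0.004, 0.03], "yaw": 0}, {"fingers": -1, "xyz": [0.005, -0.004, 0.08], "yaw": 0}, {"fingers": -1, "xyz": [0.005, -0.004, 0.13], "yaw": 0}, {"fingers": -1, "xyz": [0.005, -0.004, 0.16], "yaw": 0}, {"fingers": -1, "xyz": [0.005, -0.004, 0.16], "yaw": 0}])

```text
clock: 56.95
tcp_pos: [460.1, -296.0, 87.4]
tcp_rot: [-0.001, -0.007, 1.0, 0.001]
force: [-0.6, 0.5, -0.7]
finger_gap: 88.1
grip_force: 0.0
```

>>> carry_out(motion=[{"fingers": 1, "xyz": [0, 0, 0], "yaw": 0}, {"fingers": 1, "xyz": [0, 0, 0], "yaw": 0}, {"fingers": 1, "xyz": [0, 0, 0], "yaw": 0}, {"fingers": 1, "xyz": [0, 0, 0], "yaw": 0}, {"fingers": 1, "xyz": [0, 0, 0], "yaw": 0}])

```text
clock: 57.45
tcp_pos: [461.6, -298.7, 90.6]
tcp_rot: [0.001, -0.006, 1.0, -0.0]
force: [-1.6, -0.6, 13.9]
finger_gap: 51.7
grip_force: 9.3
```

>>> carry_out(motion=[{"fingers": 1, "xyz": [0, 0, 0], "yaw": 0}, {"fingers": 1, "xyz": [0, 0, 0], "yaw": 0}, {"fingers": 1, "xyz": [0, 0, 0], "yaw": 0}, {"fingers": 1, "xyz": [0, 0, 0], "yaw": 0}, {"fingers": 1, "xyz": [0, 0, 0], "yaw": 0}])

```text
clock: 57.95
tcp_pos: [461.9, -298.5, 91.4]
tcp_rot: [0.002, -0.006, 1.0, -0.0]
force: [-1.7, 3.6, 16.0]
finger_gap: 33.6
grip_force: 30.0
```

>>> carry_out(motion=[{"fingers": 1, "xyz": [0, 0, -0.03], "yaw": 0}, {"fingers": 1, "xyz": [0, 0, -0.08], "yaw": 0}, {"fingers": 1, "xyz": [0, 0, -0.16], "yaw": 0}, {"fingers": 1, "xyz": [0, 0, -0.24], "yaw": 0}, {"fingers": 1, "xyz": [0, 0, -0.28], "yaw": 0}])

```text
clock: 58.45
tcp_pos: [461.2, -299.1, 232.7]
tcp_rot: [0.002, -0.006, 1.0, -0.001]
force: [0.7, -0.4, -0.9]
finger_gap: 33.8
grip_force: 29.8
```

>>> carry_out(motion=[{"fingers": 1, "xyz": [0, 0, 0], "yaw": 0}, {"fingers": 1, "xyz": [0, 0, 0], "yaw": 0}, {"fingers": 1, "xyz": [0, 0, 0], "yaw": 0}])

```text
clock: 58.75
tcp_pos: [459.8, -297.6, 227.8]
tcp_rot: [-0.001, -0.006, 1.0, 0.0]
force: [0.7, 0.5, -2.1]
finger_gap: 33.8
grip_force: 29.8
```

```bash
python3 held.py; python3 - <<'E'
from slots import *
x,y=SL[2]; plan((x,y,230,94.3))
E
```

```text
jaw tips rel TCP z [-82.2 -80.2 -76.8] x [443.3 474.3] y [-319.1 -268.7] 315
at [ 459.7 -297.6  227.7] ydeg 90.68 tiltz [-0.002  0.001 -1.   ] gap 33.7 t 58.8 F [ 0.3  0.2 -0.9]
   (np.float64(494.5526673688913), np.float64(287.1525106564948), 230, 94.3) xyz [-0.028, 0.39, -0.002] yaw -0.027 rows 4
   (np.float64(494.5526673688913), np.float64(287.1525106564948), 230, 94.3) xyz [-0.036, 0.389, -0.002] yaw -0.027 rows 4
   (np.float64(494.5526673688913), np.float64(287.1525106564948), 230, 94.3) xyz [-0.044, 0.388, -0.002] yaw -0.027 rows 4
```

>>> carry_out(motion=[{"fingers": 1, "xyz": [-0.028, 0.39, 0], "yaw": -0.027}, {"fingers": 1, "xyz": [-0.028, 0.39, 0], "yaw": -0.027}, {"fingers": 1, "xyz": [-0.028, 0.39, 0], "yaw": -0.027}, {"fingers": 1, "xyz": [-0.028, 0.39, 0], "yaw": -0.027}, {"fingers": 1, "xyz": [-0.028, 0.39, 0], "yaw": -0.027}])

```text
clock: 59.3
tcp_pos: [472.1, -96.2, 227.8]
tcp_rot: [-0.001, -0.021, 1.0, 0.001]
force: [0.1, -1.7, -1.0]
finger_gap: 33.4
grip_force: 29.9
```

>>> carry_out(motion=[{"fingers": 1, "xyz": [-0.036, 0.389, 0], "yaw": -0.027}, {"fingers": 1, "xyz": [-0.036, 0.389, 0], "yaw": -0.027}, {"fingers": 1, "xyz": [-0.036, 0.389, 0], "yaw": -0.027}, {"fingers": 1, "xyz": [-0.036, 0.389, 0], "yaw": -0.027}, {"fingers": 1, "xyz": [-0.036, 0.389, 0], "yaw": -0.027}])

```text
clock: 59.8
tcp_pos: [483.2, 98.2, 227.8]
tcp_rot: [-0.001, -0.031, 1.0, 0.001]
force: [-0.4, -1.2, -1.2]
finger_gap: 33.2
grip_force: 29.9
```

>>> carry_out(motion=[{"fingers": 1, "xyz": [-0.044, 0.39, 0], "yaw": -0.027}, {"fingers": 1, "xyz": [-0.044, 0.39, 0], "yaw": -0.027}, {"fingers": 1, "xyz": [-0.044, 0.39, 0], "yaw": -0.027}, {"fingers": 1, "xyz": [-0.044, 0.39, 0], "yaw": -0.027}, {"fingers": 1, "xyz": [-0.044, 0.39, 0], "yaw": -0.027}])

```text
clock: 60.3
tcp_pos: [493.7, 294.2, 227.2]
tcp_rot: [-0.001, -0.042, 0.999, 0.001]
force: [-0.7, 0.4, -1.9]
finger_gap: 33.3
grip_force: 29.9
```

>>> carry_out(motion=[{"fingers": 1, "xyz": [0, 0, 0], "yaw": 0}, {"fingers": 1, "xyz": [0, 0, 0], "yaw": 0}, {"fingers": 1, "xyz": [0, 0, 0.03], "yaw": 0}, {"fingers": 1, "xyz": [0, 0, 0.06], "yaw": 0}, {"fingers": 1, "xyz": [0, 0, 0.06], "yaw": 0}])

```text
clock: 60.8
tcp_pos: [494.7, 285.1, 197.5]
tcp_rot: [-0.001, -0.036, 0.999, -0.001]
force: [-0.2, 0.2, -0.6]
finger_gap: 33.6
grip_force: 29.9
```

>>> carry_out(motion=[{"fingers": 1, "xyz": [0, 0, 0], "yaw": 0}, {"fingers": 1, "xyz": [0, 0, 0], "yaw": 0}, {"fingers": 1, "xyz": [0, 0, 0], "yaw": 0}])

```text
clock: 61.1
tcp_pos: [495.7, 287.7, 200.0]
tcp_rot: [0.001, -0.037, 0.999, 0.0]
force: [0.3, 0.3, -1.3]
finger_gap: 33.3
grip_force: 29.9
```

```bash
python3 - <<'E'
from slots import *
x,y=SL[2]; plan((x,y,159,94.3))
E
```

```text
at [495.7 287.7 200. ] ydeg 94.28 tiltz [ 0.001  0.001 -1.   ] gap 33.3 t 61.1 F [ 0.3  0.3 -1.3]
   (np.float64(494.5526673688913), np.float64(287.1525106564948), 159, 94.3) xyz [0.002, -0.001, 0.082] yaw -0.0 rows 1
```

>>> carry_out(motion=[{"fingers": 1, "xyz": [0.002, -0.001, 0.02], "yaw": 0}, {"fingers": 1, "xyz": [0.002, -0.001, 0.04], "yaw": 0}, {"fingers": 1, "xyz": [0.002, -0.001, 0.06], "yaw": 0}, {"fingers": 1, "xyz": [0.002, -0.001, 0.081], "yaw": 0}, {"fingers": 1, "xyz": [0.002, -0.001, 0.081], "yaw": 0}])

```text
clock: 61.6
tcp_pos: [493.9, 287.8, 157.4]
tcp_rot: [-0.0, -0.038, 0.999, 0.0]
force: [-0.9, 0.7, -1.0]
finger_gap: 33.4
grip_force: 30.0
```

>>> carry_out(motion=[{"fingers": 1, "xyz": [0, 0, 0.002], "yaw": 0}, {"fingers": 1, "xyz": [0, 0, 0.004], "yaw": 0}, {"fingers": 1, "xyz": [0, 0, 0.004], "yaw": 0}])

```text
clock: 61.9
tcp_pos: [494.1, 287.3, 156.9]
tcp_rot: [-0.0, -0.038, 0.999, 0.0]
force: [-1.2, -0.2, 4.7]
finger_gap: 33.5
grip_force: 30.0
```

>>> carry_out(motion=[{"fingers": -1, "xyz": [0, 0, 0], "yaw": 0}, {"fingers": -1, "xyz": [0, 0, 0], "yaw": 0}, {"fingers": -1, "xyz": [0, 0, 0], "yaw": 0}, {"fingers": -1, "xyz": [0, 0, 0], "yaw": 0}, {"fingers": -1, "xyz": [0, 0, 0], "yaw": 0}])

```text
clock: 62.4
tcp_pos: [494.3, 287.3, 156.5]
tcp_rot: [0.0, -0.038, 0.999, 0.0]
force: [-0.0, -0.5, 0.3]
finger_gap: 69.9
grip_force: 0.0
```

>>> carry_out(motion=[{"fingers": -1, "xyz": [0, 0, 0], "yaw": 0}, {"fingers": -1, "xyz": [0, 0, 0], "yaw": 0}, {"fingers": -1, "xyz": [0, 0, -0.05], "yaw": 0}, {"fingers": -1, "xyz": [0, 0, -0.1], "yaw": 0}, {"fingers": -1, "xyz": [0, 0, -0.15], "yaw": 0}])

```text
clock: 62.9
tcp_pos: [494.1, 287.2, 232.4]
tcp_rot: [-0.0, -0.038, 0.999, -0.0]
force: [-0.1, 0.3, -0.4]
finger_gap: 87.8
grip_force: 0.0
```

>>> carry_out(motion=[{"fingers": -1, "xyz": [0, -0.1, 0], "yaw": 0}, {"fingers": -1, "xyz": [0, -0.2, 0], "yaw": 0}, {"fingers": -1, "xyz": [0, -0.3, 0], "yaw": 0}, {"fingers": -1, "xyz": [0, -0.4, 0], "yaw": 0}, {"fingers": -1, "xyz": [0, -0.45, 0], "yaw": 0}])

```text
clock: 63.4
tcp_pos: [511.2, 58.1, 232.1]
tcp_rot: [0.0, -0.035, 0.999, -0.0]
force: [0.7, -0.7, -0.5]
finger_gap: 88.0
grip_force: 0.0
```

```bash
python3 chk.py|grep -v '\[('; python3 cl.py; python3 - <<'E'
from slots import *
x,y=CL[3]; plan((x,y-4,170,90.3))
E
```

```text
at [511.2  58.1 232.1] ydeg 94.04 tiltz [ 0.001 -0.001 -1.   ] gap 88.0 t 63.4 F [ 0.7 -0.7 -0.5]
top flange 73 x -92.0 85.4 y [25.1 30.6 33.5] slope -0.0077
top fence 60 x -89.7 88.5 y [37.5 39.8 46.8] slope 0.0176
sc flange 37 x -91.5 87.8 y [21.4 28.1 33.5] slope -0.0172
sc fence 34 x 61.6 89.8 y [37.8 42.  48.9] slope -0.1587
top clamp seat-frame x -36.1 -8.3 y 3.5 66.9 ztop 186.2
top clamp seat-frame x 8.3 36.5 y 3.0 66.9 ztop 186.6
top clamp seat-frame x 50.9 80.6 y 3.3 67.3 ztop 184.8
sc clamp seat-frame x -36.8 -7.4 y 3.8 66.1 ztop 184.7
sc clamp seat-frame x 6.1 36.7 y 3.5 66.3 ztop 184.8
sc clamp seat-frame x 49.7 79.7 y 3.6 66.7 ztop 183.9
at [511.4  58.3 232.1] ydeg 93.92 tiltz [ 0.001 -0.001 -1.   ] gap 87.9 t 63.5 F [ 0.1 -0.6 -0.2]
   (393.2, -302.3, 170, 90.3) xyz [0.143, -0.352, 0.062] yaw 0.04 rows 4
   (393.2, -302.3, 170, 90.3) xyz [0.131, -0.356, 0.062] yaw 0.04 rows 4
```

Three are clipped. Last one.

>>> carry_out(motion=[{"fingers": -1, "xyz": [0.143, -0.352, 0.062], "yaw": 0.04}, {"fingers": -1, "xyz": [0.143, -0.352, 0.062], "yaw": 0.04}, {"fingers": -1, "xyz": [0.143, -0.352, 0.062], "yaw": 0.04}, {"fingers": -1, "xyz": [0.143, -0.352, 0.062], "yaw": 0.04}, {"fingers": -1, "xyz": [0.143, -0.352, 0.062], "yaw": 0.04}])

```text
clock: 64.0
tcp_pos: [451.0, -122.1, 200.2]
tcp_rot: [-0.001, -0.019, 1.0, -0.0]
force: [-0.3, 0.5, -0.7]
finger_gap: 87.7
grip_force: 0.0
```

>>> carry_out(motion=[{"fingers": -1, "xyz": [0.131, -0.356, 0.062], "yaw": 0.04}, {"fingers": -1, "xyz": [0.131, -0.356, 0.062], "yaw": 0.04}, {"fingers": -1, "xyz": [0.131, -0.356, 0.062], "yaw": 0.04}, {"fingers": -1, "xyz": [0.131, -0.356, 0.062], "yaw": 0.04}, {"fingers": -1, "xyz": [0.131, -0.356, 0.062], "yaw": 0.04}])

```text
clock: 64.5
tcp_pos: [393.7, -302.6, 169.3]
tcp_rot: [-0.0, -0.003, 1.0, -0.001]
force: [0.4, 0.8, 0.1]
finger_gap: 87.8
grip_force: 0.0
```

>>> carry_out(motion=[{"fingers": -1, "xyz": [0, 0, 0], "yaw": 0}, {"fingers": -1, "xyz": [0, 0, 0], "yaw": 0}, {"fingers": -1, "xyz": [0, 0, 0], "yaw": 0}])

```text
clock: 64.8
tcp_pos: [396.7, -296.8, 169.7]
tcp_rot: [0.0, -0.008, 1.0, 0.0]
force: [-0.4, 0.7, 0.9]
finger_gap: 87.7
grip_force: 0.0
```

```bash
python3 - <<'E'
from slots import *
x,y=CL[3]
plan((x,y,88,90.75))
E
```

```text
at [ 396.7 -296.8  169.7] ydeg 90.9 tiltz [ 0.     0.001 -1.   ] gap 87.7 t 64.8 F [-0.4  0.7  0.9]
   (393.2, -298.3, 88, 90.75) xyz [0.007, -0.003, 0.163] yaw 0.003 rows 2
```

>>> carry_out(motion=[{"fingers": -1, "xyz": [0.007, -0.004, 0.03], "yaw": 0}, {"fingers": -1, "xyz": [0.007, -0.004, 0.08], "yaw": 0}, {"fingers": -1, "xyz": [0.007, -0.004, 0.13], "yaw": 0}, {"fingers": -1, "xyz": [0.007, -0.004, 0.16], "yaw": 0}, {"fingers": -1, "xyz": [0.007, -0.004, 0.16], "yaw": 0}])

```text
clock: 65.3
tcp_pos: [391.8, -298.6, 88.1]
tcp_rot: [-0.001, -0.007, 1.0, 0.001]
force: [0.1, -0.8, 0.6]
finger_gap: 87.7
grip_force: 0.0
```

>>> carry_out(motion=[{"fingers": 1, "xyz": [0, 0, 0], "yaw": 0}, {"fingers": 1, "xyz": [0, 0, 0], "yaw": 0}, {"fingers": 1, "xyz": [0, 0, 0], "yaw": 0}, {"fingers": 1, "xyz": [0, 0, 0], "yaw": 0}, {"fingers": 1, "xyz": [0, 0, 0], "yaw": 0}])

```text
clock: 65.8
tcp_pos: [393.1, -301.2, 90.9]
tcp_rot: [0.001, -0.006, 1.0, -0.0]
force: [-0.9, -0.2, 15.1]
finger_gap: 51.7
grip_force: 9.4
```

>>> carry_out(motion=[{"fingers": 1, "xyz": [0, 0, 0], "yaw": 0}, {"fingers": 1, "xyz": [0, 0, 0], "yaw": 0}, {"fingers": 1, "xyz": [0, 0, 0], "yaw": 0}, {"fingers": 1, "xyz": [0, 0, 0], "yaw": 0}, {"fingers": 1, "xyz": [0, 0, 0], "yaw": 0}])

```text
clock: 66.3
tcp_pos: [393.5, -300.9, 91.6]
tcp_rot: [0.002, -0.006, 1.0, -0.0]
force: [-2.7, 3.4, 18.0]
finger_gap: 33.8
grip_force: 30.0
```

>>> carry_out(motion=[{"fingers": 1, "xyz": [0, 0, -0.03], "yaw": 0}, {"fingers": 1, "xyz": [0, 0, -0.08], "yaw": 0}, {"fingers": 1, "xyz": [0, 0, -0.16], "yaw": 0}, {"fingers": 1, "xyz": [0, 0, -0.24], "yaw": 0}, {"fingers": 1, "xyz": [0, 0, -0.28], "yaw": 0}])

```text
clock: 66.8
tcp_pos: [392.6, -301.7, 232.9]
tcp_rot: [0.002, -0.006, 1.0, -0.001]
force: [-0.1, 0.6, -1.1]
finger_gap: 33.5
grip_force: 29.7
```

>>> carry_out(motion=[{"fingers": 1, "xyz": [0, 0, 0], "yaw": 0}, {"fingers": 1, "xyz": [0, 0, 0], "yaw": 0}, {"fingers": 1, "xyz": [0, 0, 0], "yaw": 0}])

```text
clock: 67.1
tcp_pos: [391.3, -300.1, 228.4]
tcp_rot: [-0.001, -0.006, 1.0, 0.0]
force: [0.3, -0.0, -1.3]
finger_gap: 33.5
grip_force: 29.7
```

```bash
python3 held.py; python3 - <<'E'
from slots import *
x,y=SL[3]; plan((x,y,230,94.3))
E
```

```text
jaw tips rel TCP z [-81.5 -79.4 -76.5] x [375.8 405.7] y [-320.5 -270.9] 285
at [ 391.3 -300.2  228.3] ydeg 90.71 tiltz [-0.002  0.001 -1.   ] gap 33.4 t 67.15 F [ 0.2 -0.5 -0.7]
   (np.float64(450.6765214937862), np.float64(283.8534466761364), 230, 94.3) xyz [-0.044, 0.389, -0.001] yaw -0.027 rows 4
   (np.float64(450.6765214937862), np.float64(283.8534466761364), 230, 94.3) xyz [-0.053, 0.388, -0.001] yaw -0.027 rows 4
   (np.float64(450.6765214937862), np.float64(283.8534466761364), 230, 94.3) xyz [-0.061, 0.387, -0.001] yaw -0.027 rows 4
```

>>> carry_out(motion=[{"fingers": 1, "xyz": [-0.044, 0.389, 0], "yaw": -0.027}, {"fingers": 1, "xyz": [-0.044, 0.389, 0], "yaw": -0.027}, {"fingers": 1, "xyz": [-0.044, 0.389, 0], "yaw": -0.027}, {"fingers": 1, "xyz": [-0.044, 0.389, 0], "yaw": -0.027}, {"fingers": 1, "xyz": [-0.044, 0.389, 0], "yaw": -0.027}])

```text
clock: 67.65
tcp_pos: [411.5, -100.1, 228.4]
tcp_rot: [-0.001, -0.021, 1.0, 0.001]
force: [0.3, -0.8, -1.2]
finger_gap: 33.0
grip_force: 29.9
```

>>> carry_out(motion=[{"fingers": 1, "xyz": [-0.053, 0.388, 0], "yaw": -0.027}, {"fingers": 1, "xyz": [-0.053, 0.388, 0], "yaw": -0.027}, {"fingers": 1, "xyz": [-0.053, 0.388, 0], "yaw": -0.027}, {"fingers": 1, "xyz": [-0.053, 0.388, 0], "yaw": -0.027}, {"fingers": 1, "xyz": [-0.053, 0.388, 0], "yaw": -0.027}])

```text
clock: 68.15
tcp_pos: [431.2, 94.4, 228.5]
tcp_rot: [-0.001, -0.031, 1.0, 0.0]
force: [-0.7, -1.2, -1.4]
finger_gap: 33.4
grip_force: 29.8
```

>>> carry_out(motion=[{"fingers": 1, "xyz": [-0.06, 0.389, 0], "yaw": -0.027}, {"fingers": 1, "xyz": [-0.06, 0.389, 0], "yaw": -0.027}, {"fingers": 1, "xyz": [-0.06, 0.389, 0], "yaw": -0.027}, {"fingers": 1, "xyz": [-0.06, 0.389, 0], "yaw": -0.027}, {"fingers": 1, "xyz": [-0.06, 0.389, 0], "yaw": -0.027}])

```text
clock: 68.65
tcp_pos: [449.8, 290.3, 227.9]
tcp_rot: [-0.001, -0.042, 0.999, 0.001]
force: [-0.2, -0.7, -1.1]
finger_gap: 33.6
grip_force: 29.8
```

>>> carry_out(motion=[{"fingers": 1, "xyz": [0, 0, 0], "yaw": 0}, {"fingers": 1, "xyz": [0, 0, 0], "yaw": 0}, {"fingers": 1, "xyz": [0, 0, 0.03], "yaw": 0}, {"fingers": 1, "xyz": [0, 0, 0.06], "yaw": 0}, {"fingers": 1, "xyz": [0, 0, 0.06], "yaw": 0}])

```text
clock: 69.15
tcp_pos: [450.3, 282.1, 198.0]
tcp_rot: [-0.001, -0.037, 0.999, -0.001]
force: [0.4, -0.4, -1.9]
finger_gap: 33.4
grip_force: 29.8
```

>>> carry_out(motion=[{"fingers": 1, "xyz": [0, 0, 0], "yaw": 0}, {"fingers": 1, "xyz": [0, 0, 0], "yaw": 0}, {"fingers": 1, "xyz": [0, 0, 0], "yaw": 0}])

```text
clock: 69.45
tcp_pos: [451.2, 284.7, 200.4]
tcp_rot: [0.001, -0.038, 0.999, 0.0]
force: [-0.0, 1.0, -1.0]
finger_gap: 33.1
grip_force: 29.8
```

```bash
python3 - <<'E'
from slots import *
x,y=SL[3]; plan((x,y,159,94.3))
E
```

```text
at [451.2 284.7 200.4] ydeg 94.33 tiltz [ 0.001  0.001 -1.   ] gap 33.1 t 69.45 F [-0.  1. -1.]
   (np.float64(450.6765214937862), np.float64(283.8534466761364), 159, 94.3) xyz [0.001, -0.002, 0.083] yaw 0.001 rows 1
```

>>> carry_out(motion=[{"fingers": 1, "xyz": [0.001, -0.001, 0.02], "yaw": 0}, {"fingers": 1, "xyz": [0.001, -0.001, 0.04], "yaw": 0}, {"fingers": 1, "xyz": [0.001, -0.001, 0.06], "yaw": 0}, {"fingers": 1, "xyz": [0.001, -0.001, 0.082], "yaw": 0}, {"fingers": 1, "xyz": [0.001, -0.001, 0.082], "yaw": 0}])

```text
clock: 69.95
tcp_pos: [450.1, 284.7, 157.5]
tcp_rot: [-0.0, -0.038, 0.999, 0.0]
force: [0.0, 0.1, -1.1]
finger_gap: 33.7
grip_force: 30.0
```

>>> carry_out(motion=[{"fingers": 1, "xyz": [0, 0, 0.002], "yaw": 0}, {"fingers": 1, "xyz": [0, 0, 0.004], "yaw": 0}, {"fingers": 1, "xyz": [0, 0, 0.004], "yaw": 0}])

```text
clock: 70.25
tcp_pos: [450.2, 284.3, 157.0]
tcp_rot: [-0.0, -0.038, 0.999, 0.0]
force: [-2.3, -0.9, 8.0]
finger_gap: 33.7
grip_force: 30.0
```

>>> carry_out(motion=[{"fingers": -1, "xyz": [0, 0, 0], "yaw": 0}, {"fingers": -1, "xyz": [0, 0, 0], "yaw": 0}, {"fingers": -1, "xyz": [0, 0, 0], "yaw": 0}, {"fingers": -1, "xyz": [0, 0, 0], "yaw": 0}, {"fingers": -1, "xyz": [0, 0, 0], "yaw": 0}])

```text
clock: 70.75
tcp_pos: [450.3, 284.2, 156.5]
tcp_rot: [-0.0, -0.038, 0.999, -0.0]
force: [-0.1, 0.9, -0.4]
finger_gap: 69.6
grip_force: 0.0
```

>>> carry_out(motion=[{"fingers": -1, "xyz": [0, 0, 0], "yaw": 0}, {"fingers": -1, "xyz": [0, 0, 0], "yaw": 0}, {"fingers": -1, "xyz": [0, 0, -0.05], "yaw": 0}, {"fingers": -1, "xyz": [0, 0, -0.1], "yaw": 0}, {"fingers": -1, "xyz": [0, 0, -0.15], "yaw": 0}])

```text
clock: 71.25
tcp_pos: [450.2, 284.1, 232.4]
tcp_rot: [-0.0, -0.038, 0.999, -0.0]
force: [0.2, -0.1, 0.0]
finger_gap: 88.1
grip_force: 0.0
```

>>> carry_out(motion=[{"fingers": -1, "xyz": [0, -0.1, 0], "yaw": 0}, {"fingers": -1, "xyz": [0, -0.2, 0], "yaw": 0}, {"fingers": -1, "xyz": [0, -0.3, 0], "yaw": 0}, {"fingers": -1, "xyz": [0, -0.4, 0], "yaw": 0}, {"fingers": -1, "xyz": [0, -0.45, 0], "yaw": 0}])

```text
clock: 71.75
tcp_pos: [467.4, 55.4, 232.0]
tcp_rot: [0.0, -0.036, 0.999, -0.0]
force: [-0.3, -0.1, -0.0]
finger_gap: 87.7
grip_force: 0.0
```

```bash
python3 chk.py; python3 cl.py; python3 - <<'E'
from slots import *
t,s=load('top'),load('scene'); S,P=cloud(s),cloud(t)
for C,o in((P,T_OFS),(S,S_OFS)):
    print('bar',tops(C-np.r_[o,0],440,600,215,262,62,82),'want',(SEAT+ax*-2+ay*-8).round(1))
    q=C.reshape(-1,3); j=np.c_[(q[:,:2]-SEAT-o)@ax,(q[:,:2]-SEAT-o)@ay,q[:,2]]
    k=j[(abs(j[:,0])<20)&(abs(j[:,1]+62)<20)&(j[:,2]>70)&(j[:,2]<86)]; print('knob in seat frame',k.mean(0).round(1))
im=np.vstack([t['img'][100:280,200:500],s['img'][130:300,190:490]]);save(cv2.resize(im,None,fx=1.7,fy=1.7,interpolation=cv2.INTER_CUBIC),'end')
E
```

```text
at [467.4  55.4 232. ] ydeg 94.11 tiltz [ 0.001 -0.001 -1.   ] gap 87.7 t 71.75 F [-0.3 -0.1 -0. ]
top [(-28, np.float64(-88.5), np.float64(86.0)), (-15, np.float64(-88.5), np.float64(86.5)), (0, np.float64(-88.5), np.float64(86.0)), (10, np.float64(-88.5), np.float64(86.0))]
sc [(-28, np.float64(-92.5), np.float64(86.0)), (-15, np.float64(-150.0), np.float64(86.0)), (0, np.float64(52.5), np.float64(85.5)), (10, np.float64(-9.5), np.float64(86.0))]
top flange 54 x -91.9 85.6 y [21.5 30.  33.6] slope -0.0004
top fence 45 x -89.4 89.3 y [37.9 40.4 48.1] slope -0.0086
sc flange 38 x 61.1 89.0 y [21.3 27.8 33.6] slope 0.2778
sc fence 36 x 60.6 91.1 y [38.2 42.2 48.8] slope -0.1962
top clamp seat-frame x -80.3 -53.3 y 4.0 66.7 ztop 185.5
top clamp seat-frame x -36.3 -8.2 y 3.7 66.3 ztop 186.2
top clamp seat-frame x 7.9 37.0 y 3.3 67.4 ztop 185.3
top clamp seat-frame x 50.7 80.1 y 3.3 66.8 ztop 184.7
sc clamp seat-frame x -80.6 -52.1 y 3.7 66.5 ztop 184.8
sc clamp seat-frame x -37.5 -7.2 y 3.5 66.0 ztop 184.8
sc clamp seat-frame x 6.2 37.5 y 3.4 66.4 ztop 183.8
sc clamp seat-frame x 49.5 81.3 y 3.4 66.6 ztop 184.1
bar (array([518.3, 246. ]), array([109.3,  24.8]), 4.6, 261) want [517.7 246. ]
knob in seat frame [ -0.3 -62.3  78.6]
bar (array([519.5, 246.1]), array([112.,  24.]), 4.6, 225) want [517.7 246. ]
knob in seat frame [  3.  -61.2  78. ]
```

View pics/end.png

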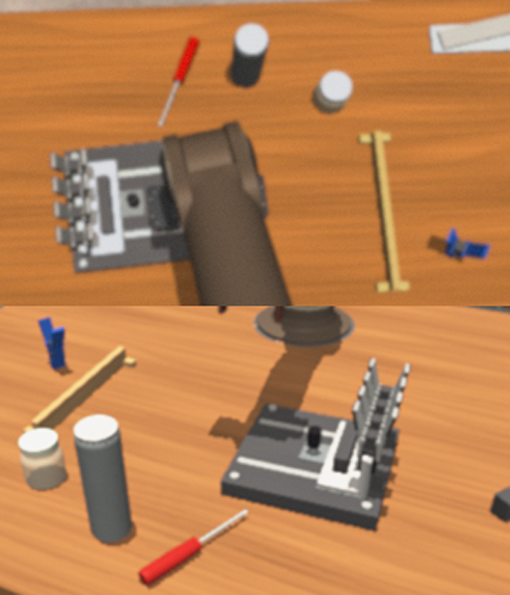

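All four clamps stand upright in a row over flange and fence, the strip is empty, and the bystanders and blue clamp are unmoved. I'm handing the job in.

```bash
python3 -c "
from rig import env
print(env.job_done())"
```

```text
the job is handed in; nothing more can be done
None
```

I handed the job in at about 72 s, but no verdict came back. In the last images the angle is flush on its seat, about 2 mm off along the seam (6 mm allowed), with the carriage home, the bar on the web and all four clamps upright over flange and fence. The angle was knocked about 29 mm along its seat as the carriage went home, so I pushed it back before placing the bar.

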